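# Hardness-check a batch of cast mallet heads and pack it

### The arm

A 6-joint arm with a two-finger parallel gripper is mounted at the origin on the work surface. World frame = base frame: x ahead of the robot, y to its left, z up, the work surface at z = 0. Lengths are in m, angles in rad, forces in N, time in s.
With the tool pointing down it reaches from about 0.35 to 0.85 m from the base axis. Payload 8.1 kg.
Tool frame: the origin (TCP) lies at the very end of the fingers, on their centre line; the grasp point (between the pads) lies 19 mm behind it (pinch_z is the distance from the TCP to the grasp point, in m); z points along the fingers, y is the direction in which the jaws open and shut (so a half turn about z gives the same grasp; the last joint's range is limited). The gripper opens to 93 mm and grips with 3 to 60 N. Pads are 15 mm wide; open, the fingers measure 128 mm over their backs; the gripper's body (75 mm by 188 mm) begins 65 mm behind the grasp point.
Start: joints at [-1.232, 0.13, 1.488, -0, 1.523, -0.085], TCP at [0.247, -0.547, 0.219] pointing down, gripper open.
Joint ranges: [-2.96, 2.96], [-0.89, 2.26], [0.02, 2.5], [-1.34, 4.48], [0, 2.73], [-2.66, 2.66]. Speed limits (rad/s): [2.39, 2.39, 2.79, 3.14, 3.14, 3.14].

### API

Orientations are given as a rotation vector (axis times angle).
In Python, from plant import * gives the robot as it stands.
- The arm moves only by the tool move_arm, never from a script. Its argument "series" is a list of rows, each a list of 7 numbers: the shift along the tool's x, y, z each as a share of 10 cm, from -1 to 1, then the turn, a rotation vector about the tool's x, y, z each as a share of 180 degrees, from -1 to 1, then the opening, from -1 (shut) to 1 (fully open). In form: [[dx, dy, dz, rx, ry, rz, jaw], ...]. A call has 1 to 8 rows; each row is the pose to reach, as a shift and turn from the pose commanded when the call began, along the tool's axes at that moment, turning the shorter way round; what a row does not reach only later rows make up. A row lasts 1/10 s, in which the tool goes at most 50 mm and 8.59 degrees, less where a joint would pass 70% of its speed; a pose out of reach is approached as far as the arm can. A call with a number of a shift or a turn outside -1 to 1 is refused whole. A call with a gripper value outside its range is refused whole. The fingers move at their own pace and stop on an object; "squeeze" is the grip in N (left out, the last holds). Time passes only in rows, so rows that repeat a pose let the fingers close. It gives the time, the measured TCP pose, the force and the opening at its end, in the units of the state.
- read_state(): the state, without advancing time (a new reading comes with each control period).
- read_camera(name): name is "side" or "top" or "wrist"; returns a dict with "frame" (420x560x3 uint8, red, green, blue), "K" (3x3 intrinsics, pixels), "k1" (the pictures are not rectified: a ray, as slopes to the right and down, at radius r is drawn at 1 + k1 r^2 times it, then the intrinsics apply), "rvec" (rotation vector, rad) and "tvec" (3), from world to camera coordinates, as OpenCV has them. Camera axes: x right, y down, z forward; pixel columns grow to the right and rows downward; lengths in m; the calibration is good to about 2 mm. A picture is of the moment at which its call begins. There is no depth.
- close_job(): hands the job in, once; it reports no verdict.
The state is a dict: "t": time; "q": joint angles; "dq": joint speeds; "joint_torque": joint torques, N m; "tool_pos": TCP position; "orientation": TCP orientation; "force": force on the tool from outside, world axes, zero at the start; "wrist_torque": the same for the moment, N m; "opening": finger opening in m.
Only numpy, scipy, OpenCV 4.12 (cv2) and the standard library are available. Lean on these libraries where they do the work, as an engineer would, in place of code of your own. Each camera call takes 0.05 s, during which the arm holds its last target.

### The job

Check and pack this batch of blue mallet heads: swing the brass clip onto the edge of the test plaque, take the orange hardness probe and touch its tip on the white, then the yellow, then the red mark without ramming it, keeping the clip on, and stand the probe back in its holder. Then swing the clip back out to its open stop, and put the plaque and every head from the machine's catch tray into the grey tote. Leave the finished mallets and the wax jar as they are.

Things in the scene. Friction and masses are not known exactly. Their poses are not given: they have to be found in the camera images.
- tray: Fixed aluminium catch tray on the bench, to the robot's right; outside 220 (x) by 290 (y) by 20 mm high, walls and floor 4 mm thick, a steel chute stub, for looks only, beyond its -y side. Origin: centre of its underside, z up.
- tote: Fixed grey open tote, to the robot's left; outside 230 (x) by 280 (y) by 55 mm high, walls and floor 5 mm thick. Origin: centre of its underside, z up.
- head1: Cast blue mallet head, a solid cylinder 40 mm in diameter and 50 mm high, 75 g, with a dark bore spot on top. It starts upright in the catch tray (it may be knocked over). Origin: centre of its underside, z along its axis. May be absent.
- head2: Cast blue mallet head, a solid cylinder 40 mm in diameter and 50 mm high, 75 g, with a dark bore spot on top. It starts upright in the catch tray (it may be knocked over). Origin: centre of its underside, z along its axis. May be absent.
- head3: Cast blue mallet head, a solid cylinder 40 mm in diameter and 50 mm high, 75 g, with a dark bore spot on top. It starts upright in the catch tray (it may be knocked over). Origin: centre of its underside, z along its axis. May be absent.
- head4: Cast blue mallet head, a solid cylinder 40 mm in diameter and 50 mm high, 75 g, with a dark bore spot on top. It starts upright in the catch tray (it may be knocked over). Origin: centre of its underside, z along its axis. May be absent.
- head5: Cast blue mallet head, a solid cylinder 40 mm in diameter and 50 mm high, 75 g, with a dark bore spot on top. It starts upright in the catch tray (it may be knocked over). Origin: centre of its underside, z along its axis. May be absent.
- stage: Fixed aluminium test stage, a flat block 240 (x) by 90 (y) by 20 mm high on the bench. A steel post 18 mm in diameter at its +x end carries the clip. Origin: centre of its underside, z up.
- plaque: Loose blue test plaque 120 (x) by 50 (y) by 16 mm thick, 110 g, lying flat on the stage. Its +x end is the one by the clip. Origin: centre of its underside, z up.
- mark_white (a point): Centre of the white 14 mm dot on the plaque's upper face (first to touch).
- mark_yellow (a point): Centre of the yellow 14 mm dot on the plaque's upper face (second).
- mark_red (a point): Centre of the red 14 mm dot on the plaque's upper face (third).
- clip (a joint): Brass clip, a 12 mm wide, 4 mm thick bar turning level about its pivot screw, its underside 2 mm above the plaque's upper face. Value in rad, growing anticlockwise seen from above: 0 = open stop, the bar pointing along the stage's +y, clear of the plaque; about 1.57 = pointing along the stage's -x, its end over the middle of the plaque's +x end edge; the far stop is at 1.75. It stays where it is left (friction about 0.03 N m) and has no return spring.
- clip_pivot (a point): Centre of the clip's pivot screw, on the bar's upper face (42 mm above the bench).
- clip_knob (a point): Centre of the top of the clip's upright black knob: round, 14 mm in diameter, 30 mm tall, standing on the bar 40 mm from the pivot; its top is 72 mm above the bench. Pinch it from above and lead it round the pivot, or push it sideways.
- clip_tip (a point): Outer end of the clip's bar, at its underside, 55 mm from the pivot.
- holder: Fixed black round cup, outside 48 mm in diameter and 60 mm high, wall 4 mm, floor 5 mm thick, open at the top with a white band: the probe's holder. Origin: centre of its underside, z up.
- probe: Loose orange hardness probe, 115 mm long, 150 g: round body 30 mm in diameter from 30 to 115 mm above the tip, a steel cone below it, a blunt tip 10 mm in diameter. It starts upright, tip down, in the holder (5 mm of play all round). Origin: centre of the tip's end; z runs from the tip up the body.
- mallet1: Finished mallet standing on the bench, blue head 64 mm in diameter, wooden handle up, 163 mm tall; leave it alone. Origin: centre of its underside.
- mallet2: A second such mallet, also to be left alone.
- jar: Amber glass wax jar, 60 mm in diameter, 70 mm high; leave it alone. Origin: centre of its underside.
There are look-alikes about, which are no part of the job. Of the things that look like the plaque, the largest one is meant.

How it is judged:
By the outcome, as a careful person would: the job done as asked, in the order asked, and still so for the second after the job is handed in, with the robot touching nothing.
Of head1, head2, head3, head4, head5 only 3 to 5 are there at a start; the rules pass over those that are not, and their reading is None.
At some moment in a run one of head1, head2, head3, head4, head5 may be knocked a few centimetres aside while the robot is not near it.
It also fails if it takes over 210 s, if anything falls off the work surface, if the arm or the gripper's body presses on something with over 40 N, if the wrist force passes 120 N, or if a joint passes its speed limit or range.

## Working session

There is one attempt and no reset: what is moved stays moved. The work goes in short steps, Python scripts to look and compute and a tool call to move; the robot and the scene stay as the last step left them, time stands still between calls to the robot, and variables do not carry over. Pictures are saved under pics/ and viewed, and the job is handed in when it is done.

Besides the shell and the picture viewer there is one more tool, called after "Request:" as a command line: name --pt "numbers of a row" for each row, then --argument value for the rest. move_arm: Moves the arm, as the interface text tells. Shift numbers are shares of 10 cm and turn numbers shares of 180 degrees, none past 1 either way. Its arguments: {"type":"object","properties":{"series":{"type":"array","items":{"type":"array","items":{"type":"number"}}},"squeeze":{"type":"number"}},"required":["series"]}

```bash
ls; mkdir -p pics
python3 - <<'E'
from plant import *
import cv2
s=read_state(); print(s)
for n in ["side","top","wrist"]:
    c=read_camera(n); cv2.imwrite(f"pics/{n}0.png",c["frame"][:,:,::-1]); print(n,c["K"],c["k1"],c["rvec"],c["tvec"])
E
```

```text
pics
{'t': 0.0, 'q': array([-1.23236539e+00,  1.31169810e-01,  1.48925599e+00, -5.45312642e-06,
        1.52300666e+00, -8.54225673e-02]), 'dq': array([-0.00143385, -0.00032024,  0.00104348,  0.00222486,  0.00022623,
        0.00080302]), 'joint_torque': array([ 1.27543140e-04, -5.59845185e+01, -4.91759312e+01,  7.70057808e-02,
        3.55289213e-02, -1.79286494e-04]), 'tool_pos': array([ 0.24658338, -0.54636857,  0.21759508]), 'orientation': array([-3.06952350e+00, -6.60431603e-01,  3.72889310e-04]), 'force': array([-0.6693391 , -0.24411494,  0.4674893 ]), 'wrist_torque': array([-0.02092209, -0.00962714,  0.03526118]), 'opening': 0.09293356955420853}
side [[436.42110693   0.         273.49844875]
 [  0.         436.42110693 213.82696404]
 [  0.           0.           1.        ]] 0.02890501521605795 [ 0.34679967 -2.74127915  1.2948241 ] [0.56974361 0.17752438 1.02556881]
top [[531.35847009   0.         274.92490845]
 [  0.         531.35847009 209.54701715]
 [  0.           0.           1.        ]] -0.19372646693374915 [ 2.14340615 -2.12415263  0.18870308] [-0.04067259  0.62564559  1.25489029]
wrist [[371.99239411   0.         277.72758038]
 [  0.         371.99239411 216.1822781 ]
 [  0.           0.           1.        ]] -0.02860119511212721 [-2.43011852  1.5706393   0.22799788] [-0.60049677 -0.03297888  0.39298619]
```

View pics/top0.png

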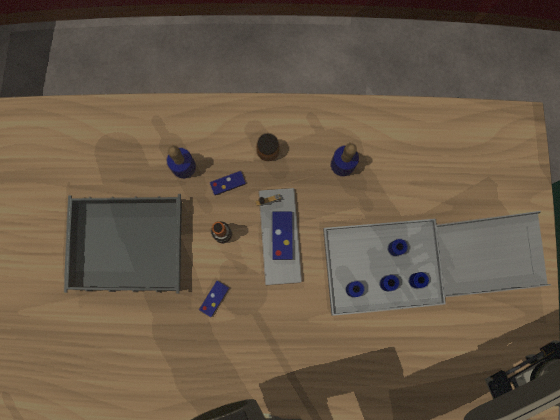

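View pics/side0.png

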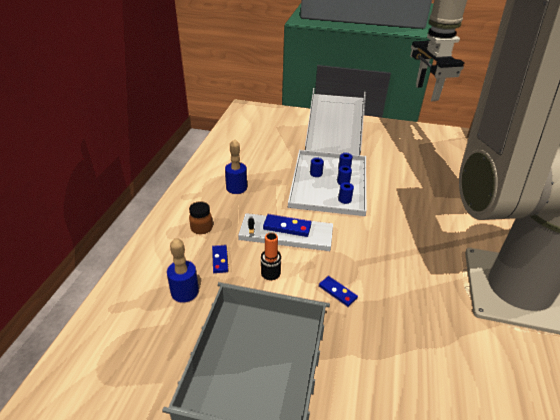

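View pics/wrist0.png

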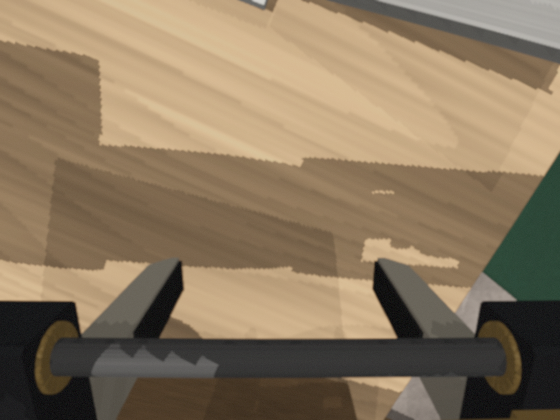

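The top view shows the tote on the left (125,245), the plaque at (283,236) on the stage and the clip open at (268,200). The probe in its holder is at (221,232), and four heads stand in the tray at (355,289), (390,283), (419,280) and (398,247). Two smaller plaque look-alikes lie at (228,183) and (214,299).

```bash
cat > h.py <<'E'
from plant import *
import cv2, numpy as np
from scipy.spatial.transform import Rotation as R
def cam(n):
    c=read_camera(n); c["R"]=cv2.Rodrigues(np.array(c["rvec"],float))[0]; c["C"]=-c["R"].T@np.array(c["tvec"]); return c
def ray(c,uv):
    p=cv2.undistortPoints(np.array([[uv]],float),c["K"],np.array([c["k1"],0,0,0.]))[0,0]
    return c["R"].T@np.array([p[0],p[1],1.])
def onz(c,uv,z):
    d=ray(c,uv); return c["C"]+d*(z-c["C"][2])/d[2]
def tri(c1,u1,c2,u2):
    d1,d2=ray(c1,u1),ray(c2,u2)
    t=np.linalg.lstsq(np.stack([d1,-d2],1),c2["C"]-c1["C"],rcond=None)[0]
    a=c1["C"]+t[0]*d1;b=c2["C"]+t[1]*d2
    return (a+b)/2,np.linalg.norm(a-b)
def proj(c,P):
    return cv2.projectPoints(np.array([P],float),np.array(c["rvec"],float),np.array(c["tvec"],float),c["K"],np.array([c["k1"],0,0,0.]))[0][0,0]
def save(c,n,crop=None,f=1):
    im=c["frame"][:,:,::-1]
    if crop: im=im[crop[1]:crop[3],crop[0]:crop[2]]
    cv2.imwrite("pics/"+n,cv2.resize(im,None,fx=f,fy=f,interpolation=cv2.INTER_CUBIC))
def blobs(m,amin=15):
    n,l,s,c=cv2.connectedComponentsWithStats(m.astype(np.uint8))
    return [(s[i,4],c[i],s[i,:4],l==i) for i in range(1,n) if s[i,4]>=amin]
def hsv(c): return cv2.cvtColor(c["frame"],cv2.COLOR_RGB2HSV)
E
python3 - <<'E'
from h import *
t=cam("top"); s=cam("side")
save(t,"tc.png",(190,120,450,330),3)
save(s,"sc.png",(160,130,390,320),3)
h=hsv(t); m=(h[...,0]>110)&(h[...,0]<130)&(h[...,1]>150)&(h[...,2]>40)
for a,c,b,l in blobs(m): print("blue",a,c.round(1),b,onz(t,c,.036).round(4))
for nm,lo,hi in [("red",(0,170,90),(6,255,255)),("yel",(18,130,120),(32,255,255)),("white",(0,0,170),(180,60,255)),("orange",(5,180,120),(16,255,255))]:
    for cc,N in((t,"top"),(s,"side")):
        for a,c,b,l in blobs(cv2.inRange(hsv(cc),lo,hi)>0,4):
            if a<200: print(nm,N,a,c.round(1),b)
E
```

```text
blue 17 [339.1 150.5] [336 147   7   8] [ 0.7843 -0.1981  0.036 ]
blue 44 [171.8 164.5] [168 158   9  13] [0.7434 0.2293 0.036 ]
blue 136 [398.2 246.8] [389 240  18  15] [ 0.5376 -0.344   0.036 ]
blue 187 [418.5 280. ] [410 272  19  16] [ 0.4546 -0.3939  0.036 ]
blue 162 [389.4 282.4] [381 275  18  16] [ 0.4489 -0.3198  0.036 ]
blue 138 [355.6 289. ] [349 282  15  15] [ 0.4327 -0.2351  0.036 ]
red top 6 [214.5 184. ] [214 183   2   3]
red top 12 [278.  252.5] [277 251   3   4]
red top 6 [204.5 308. ] [204 307   2   3]
red side 6 [303.  227.5] [302 227   3   2]
red side 5 [347.2 298.4] [346 298   3   2]
yel top 6 [223.2 186.2] [222 185   3   3]
yel top 18 [271.8 198.6] [269 197   7   4]
yel top 9 [257.3 202.8] [256 201   4   4]
yel top 20 [285.9 242. ] [284 240   5   5]
yel top 8 [213.1 304.1] [212 303   3   3]
yel side 12 [294.5 221. ] [293 220   4   3]
yel side 7 [250.  230.9] [249 230   4   3]
yel side 9 [222.6 260.3] [221 259   4   3]
yel side 4 [176.  268.5] [176 267   1   4]
yel side 11 [344.4 290.1] [343 289   4   3]
white side 39 [446.6  38.3] [433  37  27   3]
white side 4 [313.   90.5] [313  89   1   4]
white side 6 [362.  125.5] [362 123   1   6]
white side 91 [198.5 140.6] [192 134  14  17]
white side 8 [361.  140.5] [361 137   1   8]
white side 4 [305.  143.5] [305 142   1   4]
white side 10 [127.6 207.6] [126 205   4   6]
white side 19 [283.1 224.4] [281 223   5   4]
white side 13 [216.5 255.2] [215 254   4   4]
white side 8 [263.5 257. ] [263 255   2   5]
white side 5 [277.8 257. ] [277 255   2   5]
white side 5 [ 96.8 278.2] [ 96 277   3   4]
white side 15 [333.7 289.3] [332 288   5   4]
white side 4 [ 73.2 302.8] [ 72 302   3   2]
white side 4 [516.5 328.8] [515 328   4   2]
orange side 19 [194.8 220.2] [191 218  11   4]
orange side 19 [270.3 259.7] [266 258  10   4]
```

View pics/tc.png

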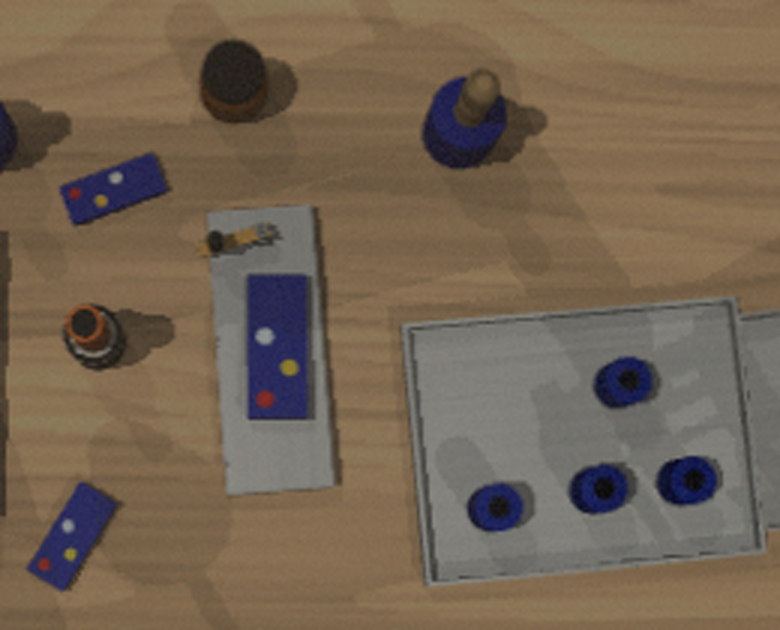

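View pics/sc.png

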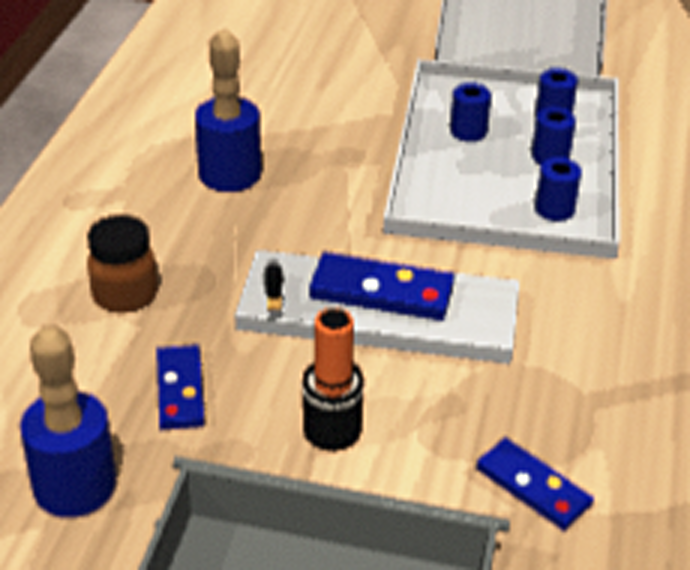

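Run:
```python
from h import *
t=cam("top"); s=cam("side")
for n,a,b in [("white",(278,232),(283.1,224.4)),("yellow",(285.9,242),(294.5,221)),("red",(278,252.5),(303,227.5)),
  ("knobtop",(261.5,198.8),(251,217.4)),("probetop",(218,228.2),(271,236)),("h1",(398.9+.5,246.5),(316.5,160))]:
    print(n,tri(t,a,s,b), onz(t,a,.036).round(4))
k=lambda x,y:((x+1)/3+190-.33,(y+1)/3+120-.33)
for n,p,z in [("pivot",k(268,232),.042),("knob",k(215,237),.072),("probetop",k(85,324),.120),
 ("plq",k(248,274),.036),("plq",k(307,275),.036),("plq",k(310,418),.036),("plq",k(248,418),.036),
 ("stg",k(207,213),.02),("stg",k(313,206),.02),("stg",k(334,485),.02),("stg",k(228,494),.02),
 ("holder",k(98,338),.06),
 ("trayc",k(402,324),.02),("trayc",k(737,298),.02),("trayc",k(764,550),.02),("trayc",k(429,584),.02),
 ("hA",k(629,380),.054),("hB",k(693,480),.054),("hC",k(603,488),.054),("hD",k(498,505),.054),
 ("tote",(67,198),.055),("tote",(181,195),.055),("tote",(181,292),.055),("tote",(67,291),.055),
 ("jar",k(233,70),.07),("mal1",k(483,82),.163),("mal2",(173,151),.163)]:
    print(n,onz(t,p,z).round(4))
```

```text
white (array([ 0.5726919 , -0.0431808 ,  0.03707948]), np.float64(0.00035155599332177713)) [ 0.5727 -0.0432  0.036 ]
yellow (array([ 0.54720007, -0.06291561,  0.0382529 ]), np.float64(0.0008746203236814634)) [ 0.5479 -0.0629  0.036 ]
red (array([ 0.52088512, -0.04361582,  0.03798597]), np.float64(0.0012004377636476253)) [ 0.5217 -0.0436  0.036 ]
knobtop (array([ 0.64753157, -0.00219555,  0.07795484]), np.float64(0.0008817342334284332)) [ 0.6561 -0.0012  0.036 ]
probetop (array([0.56988024, 0.09733345, 0.12090835]), np.float64(0.0015711269279655735)) [0.5807 0.1061 0.036 ]
h1 (array([ 0.53675118, -0.34212133,  0.05644638]), np.float64(0.0011673182947411335)) [ 0.5383 -0.3471  0.036 ]
pivot [ 0.6591 -0.0458  0.042 ]
knob [ 0.6486 -0.0024  0.072 ]
probetop [0.5697 0.0966 0.12  ]
plq [ 0.6245 -0.0295  0.036 ]
plq [ 0.6241 -0.0786  0.036 ]
plq [ 0.5051 -0.0815  0.036 ]
plq [ 0.5047 -0.0306  0.036 ]
stg [0.6794 0.0058 0.02  ]
stg [ 0.6863 -0.0841  0.02  ]
stg [ 0.4509 -0.1022  0.02  ]
stg [ 0.4428 -0.0147  0.02  ]
holder [0.5665 0.0919 0.06  ]
trayc [ 0.5859 -0.1592  0.02  ]
trayc [ 0.6103 -0.4487  0.02  ]
trayc [ 0.3957 -0.4657  0.02  ]
trayc [ 0.3697 -0.1809  0.02  ]
hA [ 0.536  -0.3434  0.054 ]
hB [ 0.4537 -0.3953  0.054 ]
hC [ 0.4476 -0.3198  0.054 ]
hD [ 0.434  -0.2333  0.054 ]
tote [0.6506 0.4946 0.055 ]
tote [0.6603 0.1988 0.055 ]
tote [0.4211 0.1906 0.055 ]
tote [0.4158 0.4792 0.055 ]
jar [ 0.7906 -0.0154  0.07  ]
mal1 [ 0.7552 -0.2098  0.163 ]
mal2 [0.7426 0.203  0.163 ]
```

```bash
cat >> h.py <<'E'
def down(yaw):  # tool x axis at world yaw (deg), z down
    return R.from_euler('z',yaw,degrees=True)*R.from_euler('x',180,degrees=True)
def plan(pos,yaw=None):
    s=read_state(); Rc=R.from_rotvec(s["orientation"]); 
    x=Rc.apply([1,0,0]); cy=np.degrees(np.arctan2(x[1],x[0]))
    Rt=down(cy if yaw is None else yaw)
    d=Rc.inv().apply(np.array(pos)-s["tool_pos"]); rv=(Rc.inv()*Rt).as_rotvec()
    print("yaw",cy.round(2),"tcp",s["tool_pos"].round(4),"t",round(s["t"],2),"F",np.round(s["force"],1),"open",round(s["opening"],4),"q",np.round(s["q"],2))
    print("  shift",(d/.1).round(3),"turn",(rv/np.pi).round(4), "deg",np.degrees(rv).round(1))
E
python3 - <<'E'
from h import *
plan((.40,-.35,.27),0)
plan((.56,-.05,.27),0)
E
```

```text
yaw 24.28 tcp [ 0.2467 -0.5468  0.2184] t 0.35 F [-0.1 -0.2 -0.1] open 0.0929 q [-1.23  0.13  1.49  0.    1.52 -0.09]
  shift [ 2.207 -1.164 -0.515] turn [-1.000e-04  0.000e+00  1.349e-01] deg [-0.   0.  24.3]
yaw 24.28 tcp [ 0.2467 -0.5468  0.2184] t 0.35 F [-0.1 -0.2 -0.1] open 0.0929 q [-1.23  0.13  1.49  0.    1.52 -0.09]
  shift [ 4.899 -3.241 -0.514] turn [-1.000e-04  0.000e+00  1.349e-01] deg [-0.   0.  24.3]
```

Request:
move_arm --pt "0.5 -0.5 -0.3 0 0 -0.05 1" --pt "1 -1 -0.5 0 0 -0.1 1" --pt "1 -1 -0.5 0 0 -0.366 1" --pt "1 -1 -0.5 0 0 -0.366 1" --pt "1 -1 -0.5 0 0 -0.366 1" --pt "1 -1 -0.5 0 0 -0.366 1" --pt "1 -1 -0.5 0 0 -0.366 1" --pt "1 -1 -0.5 0 0 -0.366 1"

```text
t: 1.15
tool_pos: [0.2968, -0.4146, 0.2688]
orientation: [2.211, 2.231, -0.0]
force: [0.4, 0.7, -0.5]
opening: 0.0931
```

Run:
```python
from h import *
plan((.56,-.05,.27),90)
```

```text
yaw 90.51 tcp [ 0.2968 -0.4146  0.2688] t 1.15 F [ 0.4  0.7 -0.5] open 0.0931 q [-1.05 -0.13  1.66 -0.    1.61 -1.06]
  shift [ 3.622  2.664 -0.013] turn [0.     0.0001 0.0028] deg [0.  0.  0.5]
```

Request:
move_arm --pt "0.45 0.35 0 0 0 0 1" --pt "0.9 0.7 0 0 0 0 1" --pt "0.9 0.7 0 0 0 0 1"

```text
t: 1.45
tool_pos: [0.3685, -0.3215, 0.2688]
orientation: [2.215, 2.227, 0.002]
force: [-0.0, 0.0, -0.2]
opening: 0.093
```

Request:
move_arm --pt "0.45 0.35 0 0 0 0 1" --pt "0.9 0.7 0 0 0 0 1" --pt "0.9 0.7 0 0 0 0 1"

```text
t: 1.75
tool_pos: [0.4382, -0.2313, 0.2688]
orientation: [2.214, 2.228, 0.002]
force: [-0.2, -0.1, -0.6]
opening: 0.0931
```

Request:
move_arm --pt "0.45 0.35 0 0 0 0 1" --pt "0.9 0.7 0 0 0 0 1" --pt "0.9 0.7 0 0 0 0 1"

```text
t: 2.05
tool_pos: [0.5077, -0.1413, 0.2685]
orientation: [-2.215, -2.228, -0.001]
force: [-0.4, -0.9, 0.3]
opening: 0.093
```

Request:
move_arm --pt "0.45 0.3 0 0 0 0 1" --pt "0.9 0.6 0 0 0 0 1" --pt "0.9 0.6 0 0 0 0 1" --pt "0.9 0.6 0 0 0 0 1"

```text
t: 2.45
tool_pos: [0.566, -0.0535, 0.2682]
orientation: [-2.215, -2.227, 0.002]
force: [-0.2, 0.4, -0.5]
opening: 0.093
```

Run:
```python
from h import *
plan((.56,-.05,.27),90)
w=cam("wrist"); print(w["C"], w["R"].T[:,2]); save(w,"w1.png"); t=cam("top"); save(t,"t1.png")
```

```text
yaw 90.3 tcp [ 0.566  -0.0535  0.2682] t 2.45 F [-0.2  0.4 -0.5] open 0.093 q [-0.18  0.03  1.5  -0.    1.61 -0.19]
  shift [ 0.036 -0.06  -0.018] turn [-0.0003  0.0001  0.0016] deg [-0.1  0.   0.3]
[0.5662013  0.02407295 0.4358809 ] [ 0.00108934 -0.28323216 -0.95905076]
```

View pics/w1.png

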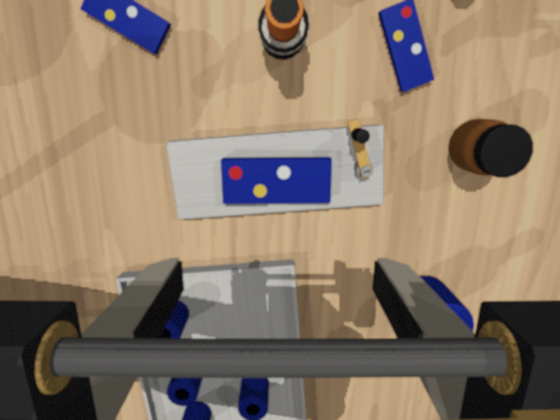

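The wrist view shows the stage with red (236,173), yellow (260,191) and white (284,172), the knob at (360,135), the pivot at about (364,171), and the probe at (285,10).

Run:
```python
from h import *
w=cam("wrist"); save(w,"w1c.png",(300,90,420,220),6)
hh=hsv(w)
m=(hh[...,0]>105)&(hh[...,0]<130)&(hh[...,1]>150)
from itertools import chain
for a,c,b,l in blobs(m,1500):
    if b[1]>140 and b[1]<170:
        cn=cv2.findContours(l.astype(np.uint8),cv2.RETR_EXTERNAL,cv2.CHAIN_APPROX_NONE)[0][0]
        r=cv2.minAreaRect(cn); P=np.array([onz(w,p,.036) for p in cv2.boxPoints(r)]); print("plaque",P.round(4).tolist(), "sides",np.linalg.norm(P[0]-P[1]),np.linalg.norm(P[1]-P[2]),"c",P.mean(0))
        sub=hh[b[1]:b[1]+b[3],b[0]:b[0]+b[2]]
        for nm,lo,hi in [("red",(0,150,90),(9,255,255)),("red",(170,150,90),(180,255,255)),("yel",(15,120,120),(35,255,255)),("white",(0,0,150),(180,80,255))]:
            for a2,c2,b2,_ in blobs(cv2.inRange(sub,lo,hi)>0,40): print(nm,a2,onz(w,c2+b[:2],.036).round(4))
for n,p,z in [("knob",(360,135),.072),("pivot",(364,171),.042),("probe",(285,9),.12),("stg",(168,141.5),.02),("stg",(382,125),.02),("stg",(384,206),.02),("stg",(179,219),.02),("tip",(354,122),.040)]:
    print(n,onz(w,p,z).round(4))
```

```text
plaque [[0.5069, -0.0293, 0.036], [0.6228, -0.0279, 0.036], [0.6254, -0.0771, 0.036], [0.5055, -0.0786, 0.036]] sides 0.11593021205066537 0.049208813435927534 c [ 0.56512437 -0.0532212   0.036     ]
red 68 [ 0.5205 -0.0446  0.036 ]
yel 107 [ 0.5468 -0.0645  0.036 ]
white 173 [ 0.5725 -0.0439  0.036 ]
knob [ 0.6448 -0.0038  0.072 ]
pivot [ 0.658  -0.0437  0.042 ]
probe [0.5711 0.0946 0.12  ]
stg [ 0.4445 -0.0148  0.02  ]
stg [0.6795 0.0033 0.02  ]
stg [ 0.6891 -0.0882  0.02  ]
stg [ 0.4502 -0.1043  0.02  ]
tip [0.6447 0.0071 0.04  ]
```

View pics/w1c.png

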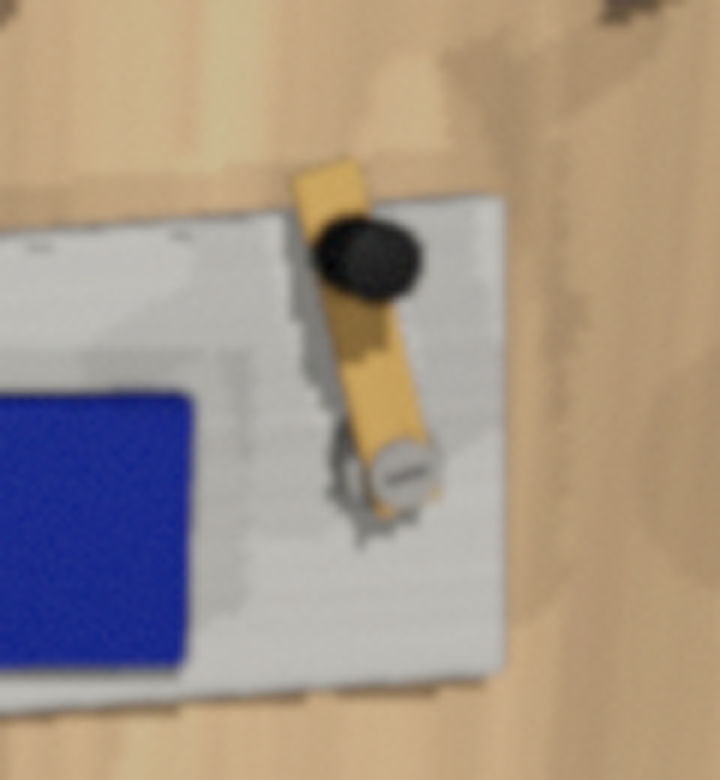

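Run:
```python
from h import *
w=cam("wrist")
k=lambda x,y:(300+(x+.5)/6-.5,90+(y+.5)/6-.5)
K=onz(w,k(374,255),.072);P=onz(w,k(404,472),.043);print("knob",K,"pivot",P,np.linalg.norm((K-P)[:2]),np.degrees(np.arctan2(*(K-P)[1::-1])))
for a,b in [((295,185),(370,500)),((363,165),(428,430))]:
    d=onz(w,k(*b),.042)-onz(w,k(*a),.042); print(np.degrees(np.arctan2(-d[1],-d[0])))
T=(np.array(onz(w,k(295,180),.042))+onz(w,k(352,160),.042))/2; print("tip",T,np.linalg.norm(T-P))
for yaw in (90,):
  plan((K[0],K[1],.10),90)
```

```text
knob [ 0.64654049 -0.00137005  0.072     ] pivot [ 0.66068607 -0.04091826  0.043     ] 0.04200189062582014 109.68108944097511
106.63511578567395
107.48665375395639
tip [0.64364222 0.01094866 0.042     ] 0.054604677385592756
yaw 90.06 tcp [ 0.5652 -0.0556  0.2687] t 2.65 F [ 0.1 -0.2 -1. ] open 0.093 q [-0.19  0.03  1.51 -0.    1.61 -0.19]
  shift [0.543 0.814 1.687] turn [-0.      0.0002  0.0003] deg [-0.   0.   0.1]
```

Request:
move_arm --pt "0.3 0.4 0.2 0 0 0 1" --pt "0.54 0.82 0.5 0 0 0 1" --pt "0.54 0.82 0.9 0 0 0 1" --pt "0.54 0.82 0.9 0 0 0 1"

```text
t: 3.05
tool_pos: [0.6439, 0.0, 0.1706]
orientation: [-2.212, -2.218, 0.012]
force: [-1.0, -0.1, -2.0]
opening: 0.0932
```

Run:
```python
from h import *
plan((.6475,-.002,.05),90)
w=cam("wrist"); save(w,"w2.png")
```

```text
yaw 90.14 tcp [0.6439 0.     0.1706] t 3.05 F [-1.  -0.1 -2. ] open 0.0932 q [-0.08  0.28  1.4  -0.    1.47 -0.08]
  shift [-0.021  0.05   1.206] turn [-0.0038 -0.0003  0.0008] deg [-0.7 -0.   0.1]
```

View pics/w2.png

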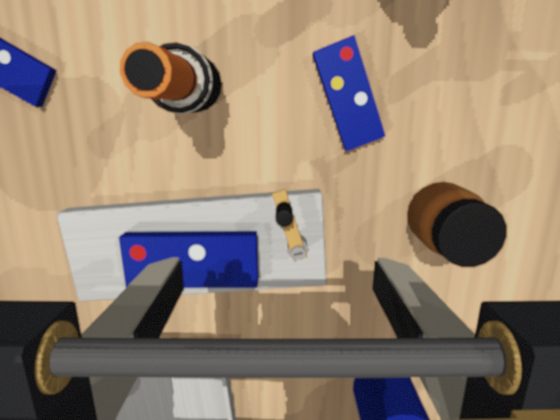

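The knob at (285,212) lies between the fingers' columns, and the jar at (468,232) is well clear.

Request:
move_arm --pt "-0.02 0.03 0.4 0 0 0 1" --pt "-0.02 0.03 0.8 0 0 0 0.2" --pt "-0.02 0.03 0.8 0 0 0 0.2" --pt "-0.02 0.03 0.8 0 0 0 0.2"

```text
t: 3.5
tool_pos: [0.6507, -0.0028, 0.101]
orientation: [2.219, 2.223, 0.001]
force: [0.3, 0.9, 1.3]
opening: 0.0733
```

Run:
```python
from h import *
w=cam("wrist"); save(w,"w3.png"); s=cam("side"); save(s,"s3.png",(180,150,360,290),4)
plan((.6475,-.002,.05),90)
```

```text
yaw 90.12 tcp [ 0.6527 -0.0025  0.1031] t 3.6 F [ 0.1 -0.1  0.6] open 0.0658 q [-0.08  0.34  1.46 -0.    1.34 -0.08]
  shift [ 0.005 -0.055  0.531] turn [0.0017 0.0002 0.0007] deg [0.3 0.  0.1]
```

View pics/w3.png

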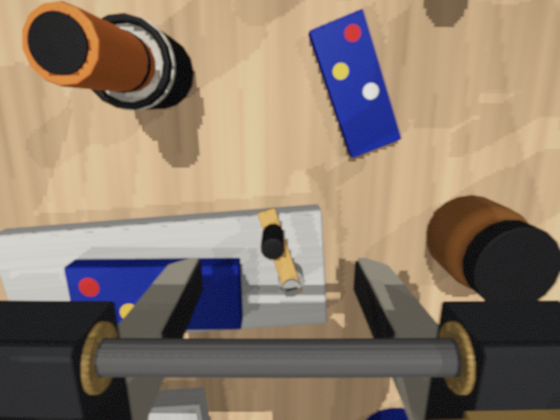

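View pics/s3.png

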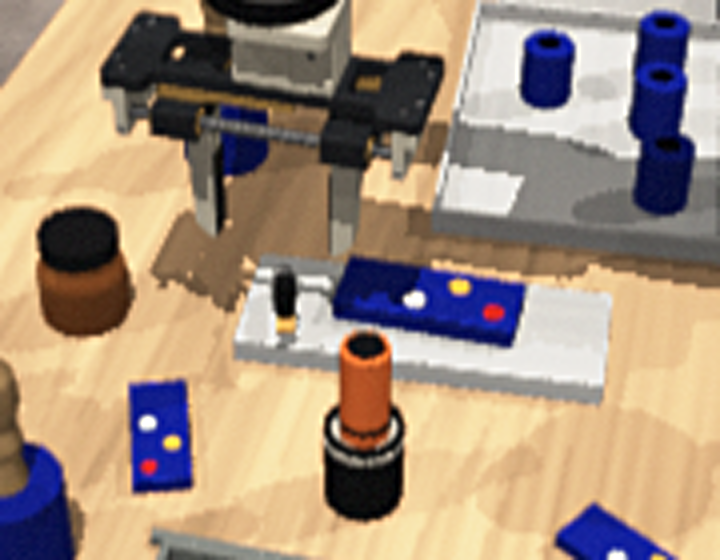

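Run:
```python
from h import *
w=cam("wrist"); s=cam("side"); st=read_state(); print(st["tool_pos"],st["opening"])
print("tcp in side crop",(proj(s,st["tool_pos"])-[180,150])*4+2, "wrist",proj(w,st["tool_pos"]))
for nm,u in (("wknob",(273,233)),): print(onz(w,u,.072))
print("knob pred in wrist",proj(w,(.6475,-.002,.072)),"in side crop",(proj(s,(.6475,-.002,.072))-[180,150])*4+2)
plan((.6475,-.002,.05),90)
```

```text
[ 0.6527014  -0.00211118  0.10258005] 0.05806640892208316
tcp in side crop [276.51821364 239.56419854] wrist [276.62456018 269.79240023]
[0.65075552 0.00650353 0.072     ]
knob pred in wrist [267.33757679 247.08381245] in side crop [285.44108597 278.90704103]
yaw 90.14 tcp [ 0.6527 -0.0021  0.1026] t 3.7 F [0.1 0.8 0.2] open 0.0581 q [-0.08  0.34  1.46 -0.    1.34 -0.08]
  shift [ 0.001 -0.055  0.526] turn [0.0017 0.0001 0.0008] deg [0.3 0.  0.1]
```

Run:
```python
from h import *
w=cam("wrist"); save(w,"w4.png",(220,190,340,310),6)
plan((.6475,-.002,.05),90)
```

```text
yaw 90.15 tcp [ 0.6524 -0.002   0.1019] t 3.75 F [-0.5 -0.1  0.2] open 0.0573 q [-0.08  0.34  1.46 -0.    1.34 -0.08]
  shift [-0.    -0.051  0.519] turn [0.0014 0.0001 0.0009] deg [0.3 0.  0.2]
```

View pics/w4.png

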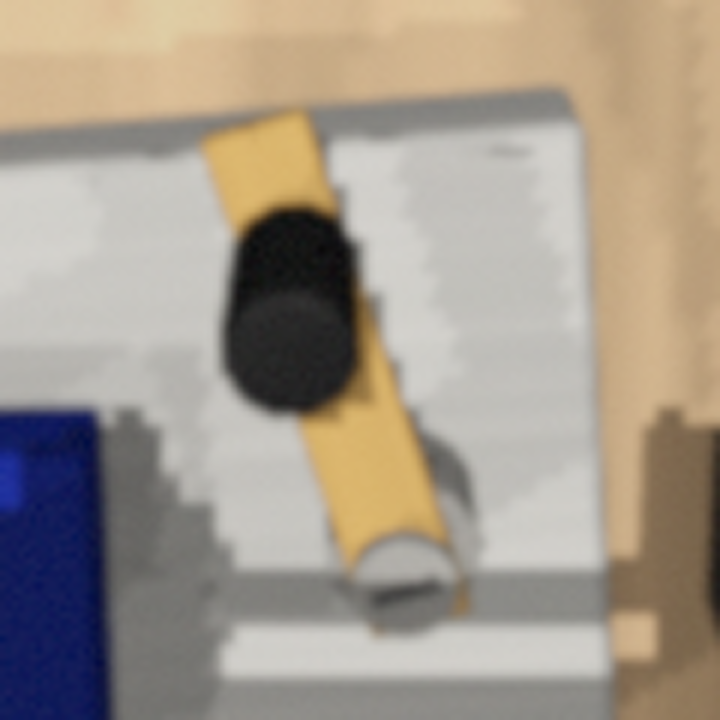

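Close up, the knob's top is at (268,248), within a pixel of the prediction, and the screw is at (287,286).

Run:
```python
from h import *
w=cam("wrist")
k=lambda x,y:(220+(x+.5)/6-.5,190+(y+.5)/6-.5)
print(onz(w,k(290,350),.072),onz(w,k(405,580),.043))
for a,b in [((205,145),(345,550)),((312,120),(445,525))]:
    d=onz(w,k(*b),.042)-onz(w,k(*a),.042); print(np.degrees(np.arctan2(-d[1],-d[0])))
plan((.6475,-.0025,.05),90)
```

```text
[ 0.64745228 -0.00149499  0.072     ] [ 0.65955461 -0.04045019  0.043     ]
107.50919462909974
107.42078468064703
yaw 90.16 tcp [ 0.652  -0.0018  0.1012] t 3.8 F [ 0.6 -0.9 -0.5] open 0.0565 q [-0.08  0.34  1.46 -0.    1.34 -0.08]
  shift [-0.006 -0.047  0.512] turn [0.0011 0.0001 0.0009] deg [0.2 0.  0.2]
```

Request:
move_arm --pt "-0.01 -0.03 0.25 0 0 0 0.2" --pt "-0.01 -0.03 0.48 0 0 0 0.2" --pt "-0.01 -0.03 0.48 0 0 0 0.2" --pt "-0.01 -0.03 0.48 0 0 0 0.2" --pt "-0.01 -0.03 0.48 0 0 0 0.2"

```text
t: 4.3
tool_pos: [0.6489, -0.0027, 0.0526]
orientation: [2.217, 2.223, 0.003]
force: [0.0, 0.7, -0.2]
opening: 0.0559
```

Run:
```python
from h import *
plan((.6475,-.0025,.05),90)
w=cam("wrist"); save(w,"w5.png")
```

```text
yaw 90.17 tcp [ 0.6489 -0.0027  0.0526] t 4.3 F [ 0.   0.7 -0.2] open 0.0559 q [-0.08  0.39  1.5   0.    1.25 -0.09]
  shift [ 0.002 -0.014  0.026] turn [0.0008 0.0001 0.0009] deg [0.1 0.  0.2]
```

View pics/w5.png

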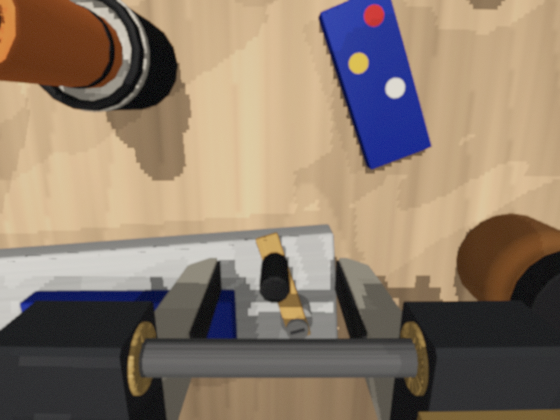

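The knob top at (273,290) sits between the fingers, so I close on it.

Request:
move_arm --pt "0 -0.01 0 0 0 0 -1" --pt "0 -0.01 0 0 0 0 -1" --pt "0 -0.01 0 0 0 0 -1" --pt "0 -0.01 0 0 0 0 -1" --pt "0 -0.01 0 0 0 0 -1" --pt "0 -0.01 0 0 0 0 -1" --pt "0 -0.01 0 0 0 0 -1" --squeeze 8

```text
t: 5.05
tool_pos: [0.6466, -0.0027, 0.0506]
orientation: [2.218, 2.225, -0.0]
force: [-0.1, 0.0, -0.2]
opening: 0.0136
```

Run:
```python
from h import *
P=np.array([.6596,-.0405])
plan((.6475,-.0025,.05),90)
s=read_state()["tool_pos"][:2]; a0=np.degrees(np.arctan2(*(s-P)[::-1])); print(a0,np.linalg.norm(s-P))
K0=P+.04*np.array([np.cos(np.radians(107.5)),np.sin(np.radians(107.5))])
for a in np.linspace(107.5,185,9):
    K=P+.04*np.array([np.cos(np.radians(a)),np.sin(np.radians(a))]); d=(K-K0)/.1; print(a.round(1),"x(tool)=dy",d[1].round(3),"y(tool)=dx",d[0].round(3))
```

```text
yaw 90.16 tcp [ 0.6466 -0.0027  0.0506] t 5.05 F [-0.1  0.  -0.2] open 0.0136 q [-0.08  0.38  1.51 -0.    1.25 -0.09]
  shift [0.002 0.009 0.006] turn [0.     0.     0.0009] deg [0.  0.  0.2]
108.91800457111167 0.03994912446515544
107.5 x(tool)=dy 0.0 y(tool)=dx 0.0
117.2 x(tool)=dy -0.026 y(tool)=dx -0.062
126.9 x(tool)=dy -0.062 y(tool)=dx -0.12
136.6 x(tool)=dy -0.106 y(tool)=dx -0.17
146.2 x(tool)=dy -0.159 y(tool)=dx -0.212
155.9 x(tool)=dy -0.218 y(tool)=dx -0.245
165.6 x(tool)=dy -0.282 y(tool)=dx -0.267
175.3 x(tool)=dy -0.349 y(tool)=dx -0.278
185.0 x(tool)=dy -0.416 y(tool)=dx -0.278
```

Request:
move_arm --pt "-0.02 -0.05 0 0 0 0 -1" --pt "-0.06 -0.11 0 0 0 0 -1" --pt "-0.1 -0.16 0 0 0 0 -1" --pt "-0.15 -0.2 0 0 0 0 -1" --pt "-0.15 -0.2 0 0 0 0 -1"

```text
t: 5.55
tool_pos: [0.6259, -0.0187, 0.0509]
orientation: [-2.219, -2.224, 0.001]
force: [0.3, -0.4, 2.5]
opening: 0.0134
```

Request:
move_arm --pt "-0.06 -0.035 0 0 0 0 -1" --pt "-0.12 -0.055 0 0 0 0 -1" --pt "-0.19 -0.065 0 0 0 0 -1" --pt "-0.25 -0.065 0 0 0 0 -1" --pt "-0.25 -0.065 0 0 0 0 -1" --pt "-0.25 -0.065 0 0 0 0 -1"

```text
t: 6.15
tool_pos: [0.6195, -0.0441, 0.0508]
orientation: [-2.219, -2.223, 0.003]
force: [-3.7, -0.5, 6.6]
opening: 0.0138
```

Run:
```python
from h import *
P=np.array([.6596,-.0405])
plan((.6475,-.0025,.05),90)
s=read_state()["tool_pos"][:2]; a0=np.degrees(np.arctan2(*(s-P)[::-1])); print(a0,np.linalg.norm(s-P))
w=cam("wrist"); save(w,"w6.png")
```

```text
yaw 90.12 tcp [ 0.6195 -0.0441  0.0508] t 6.15 F [-3.7 -0.5  6.6] open 0.0138 q [-0.15  0.32  1.58 -0.    1.24 -0.15]
  shift [0.415 0.281 0.007] turn [-0.0005  0.0003  0.0007] deg [-0.1  0.1  0.1]
-174.9147575794716 0.0403023533865966
```

View pics/w6.png

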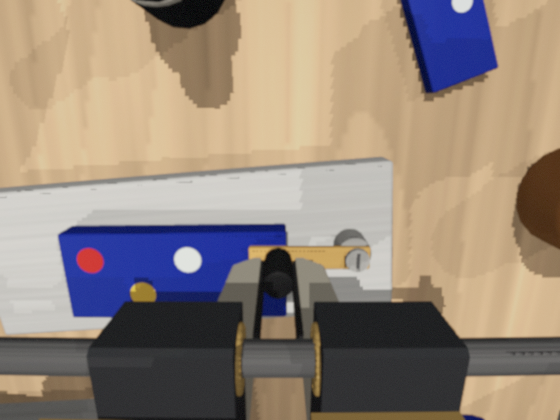

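The clip's bar now lies over the plaque's +x end, with its tip at about (250,255) and the pivot at (357,261). I release it and lift.

Request:
move_arm --pt "0 0 0 0 0 0 -0.3" --pt "0 0 0 0 0 0 -0.3" --pt "0 0 0 0 0 0 -0.3" --pt "0 0 -0.3 0 0 0 -0.3" --pt "0 0 -0.7 0 0 0 0" --pt "0 0 -1 0 0 0 0.3" --pt "0 0 -1 0 0 0 0.3"

```text
t: 6.9
tool_pos: [0.6235, -0.0433, 0.1567]
orientation: [2.213, 2.219, 0.008]
force: [0.0, -0.0, 0.9]
opening: 0.052
```

Run:
```python
from h import *
plan((.57,.095,.25),90)
w=cam("wrist"); save(w,"w7.png")
```

```text
yaw 90.16 tcp [ 0.6235 -0.0433  0.1567] t 6.9 F [ 0.  -0.   0.9] open 0.052 q [-0.15  0.22  1.5  -0.    1.41 -0.15]
  shift [ 1.383 -0.523 -0.939] turn [0.0029 0.0005 0.0009] deg [0.5 0.1 0.2]
```

View pics/w7.png

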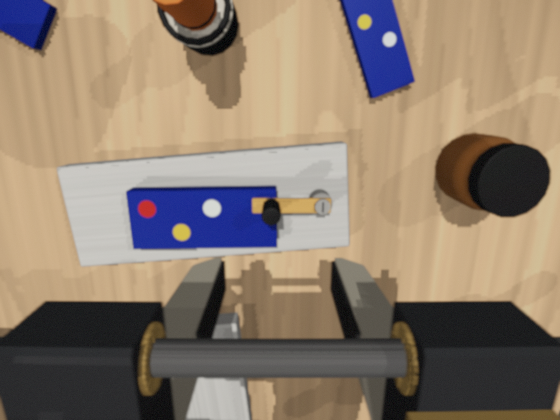

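Request:
move_arm --pt "0.4 -0.3 -0.5 0 0 0 1" --pt "0.75 -0.53 -0.85 0 0 0 1" --pt "0.75 -0.53 -0.85 0 0 0 1" --pt "0.75 -0.53 -0.85 0 0 0 1" --pt "0.75 -0.53 -0.85 0 0 0 1"

```text
t: 7.45
tool_pos: [0.5667, 0.0321, 0.2343]
orientation: [-2.217, -2.225, 0.002]
force: [-0.0, -0.1, -0.3]
opening: 0.0922
```

Run:
```python
from h import *
plan((.57,.095,.25),90)
w=cam("wrist"); save(w,"w8.png"); print(w["C"],proj(w,(w["C"][0],w["C"][1],.06)))
```

```text
yaw 90.21 tcp [0.5667 0.0321 0.2343] t 7.45 F [-0.  -0.1 -0.3] open 0.0922 q [-0.03  0.04  1.56 -0.    1.55 -0.04]
  shift [ 0.629  0.035 -0.157] turn [-0.0004  0.0001  0.0012] deg [-0.1  0.   0.2]
[0.56703195 0.10970215 0.40201203] [277.86168828 106.61735777]
```

View pics/w8.png

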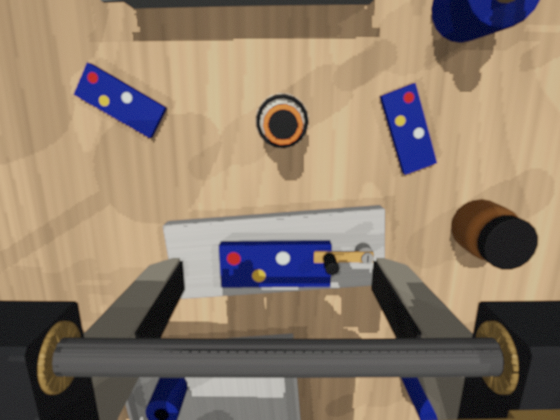

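Seen nearly straight down: the probe's top is at (283,124) and the holder's rim at about (282,121).

Run:
```python
from h import *
w=cam("wrist"); save(w,"w8c.png",(240,80,330,180),7)
hh=hsv(w)
m=cv2.inRange(hh,(3,150,80),(16,255,255))>0
m[:,:240]=0;m[:,330:]=0;m[:80]=0;m[180:]=0
for a,c,b,l in blobs(m,30):
    (x,y),r=cv2.minEnclosingCircle(cv2.findNonZero(l.astype(np.uint8))); print(a,c,b,(x,y),r,onz(w,(x,y),.12),"diam",2*r*(w["C"][2]-.12)/372*.96)
print(onz(w,(283,124),.12), onz(w,(282,121),.06))
```

```text
587 [283.80919932 125.41396934] [265 104  39  41] (283.1110534667969, 124.21782684326172) 20.455883026123047 [0.57057004 0.09679002 0.12      ] diam 0.029689017046467765
[0.57048741 0.09694608 0.12      ] [0.57030297 0.09692463 0.06      ]
```

View pics/w8c.png

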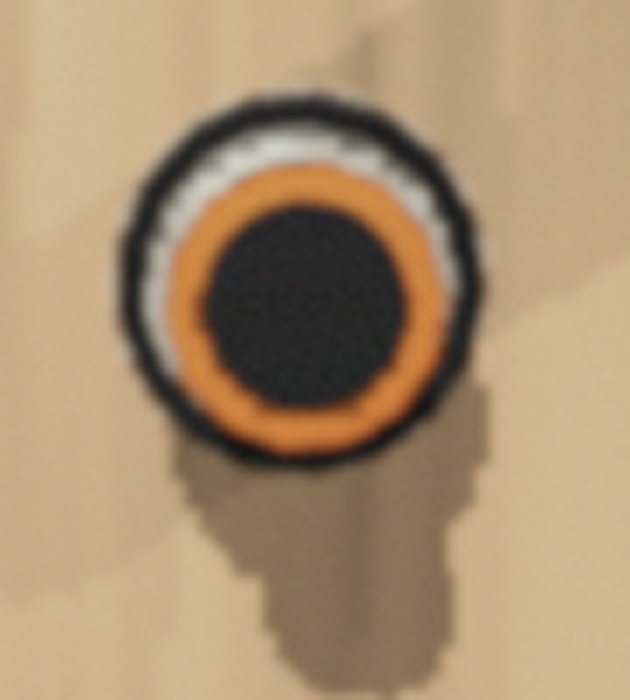

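Run:
```python
from h import *
plan((.5705,.097,.072),90)
w=cam("wrist");print(onz(w,(282.7,119.8),.06))
```

```text
yaw 90.13 tcp [0.5664 0.0314 0.2332] t 7.55 F [ 0.2 -0.3  0.4] open 0.0928 q [-0.03  0.04  1.56 -0.    1.55 -0.04]
  shift [0.656 0.048 1.612] turn [-0.0011  0.0001  0.0007] deg [-0.2  0.   0.1]
[0.57072818 0.09774621 0.06      ]
```

Request:
move_arm --pt "0.35 0.04 0 0 0 0 1" --pt "0.66 0.04 0.1 0 0 0 1" --pt "0.66 0.04 0.5 0 0 0 1" --pt "0.66 0.04 0.8 0 0 0 1" --pt "0.66 0.04 0.8 0 0 0 1" --pt "0.66 0.04 0.8 0 0 0 1"

```text
t: 8.2
tool_pos: [0.5702, 0.0974, 0.1546]
orientation: [-2.218, -2.222, 0.004]
force: [-0.7, 0.7, 1.1]
opening: 0.093
```

Run:
```python
from h import *
plan((.5705,.097,.072),90)
w=cam("wrist"); save(w,"w9.png"); s=cam("side"); save(s,"s9.png",(180,130,400,300),3)
```

```text
yaw 90.11 tcp [0.5702 0.0974 0.1546] t 8.2 F [-0.7  0.7  1.1] open 0.093 q [ 0.08  0.11  1.62 -0.    1.41  0.08]
  shift [-0.004  0.005  0.826] turn [-0.0009  0.0001  0.0006] deg [-0.2  0.   0.1]
```

View pics/s9.png

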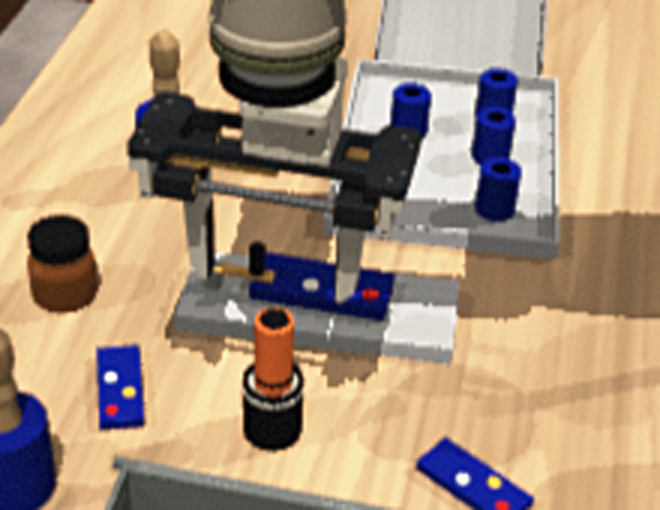

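The side view shows the open fingers centred over the probe at (275,320 in the crop), so I descend.

Request:
move_arm --pt "0 0.01 0.3 0 0 0 1" --pt "0 0.01 0.6 0 0 0 1" --pt "0 0.01 0.8 0 0 0 1" --pt "0 0.01 0.8 0 0 0 1" --pt "0 0.01 0.8 0 0 0 1" --pt "0 0.01 0.8 0 0 0 0.5" --pt "0 0.01 0.8 0 0 0 0.5"

```text
t: 9.0
tool_pos: [0.5735, 0.0982, 0.078]
orientation: [2.217, 2.223, 0.004]
force: [0.6, -0.4, -0.2]
opening: 0.0814
```

Run:
```python
from h import *
plan((.5705,.097,.072),90)
w=cam("wrist"); save(w,"w10.png")
```

```text
yaw 90.15 tcp [0.5735 0.0982 0.078 ] t 9.0 F [ 0.6 -0.4 -0.2] open 0.0814 q [0.08 0.19 1.69 0.   1.26 0.08]
  shift [-0.012 -0.03   0.059] turn [ 0.0011 -0.0001  0.0009] deg [ 0.2 -0.   0.2]
```

View pics/w10.png

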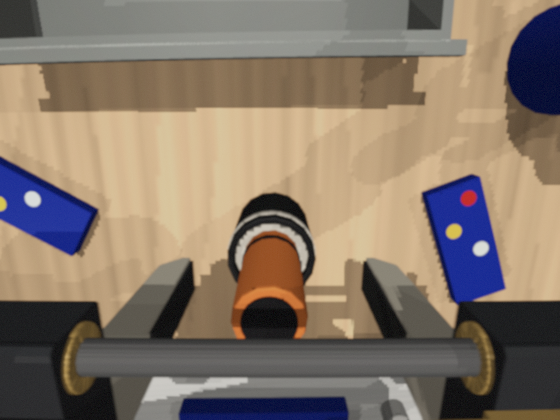

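The probe's top at (269,318) is slightly left of the fingers' centre (278), so I correct by 3 mm and close.

Request:
move_arm --pt "-0.01 -0.03 0.04 0 0 0 0.2" --pt "-0.01 -0.03 0.04 0 0 0 0" --pt "-0.01 -0.03 0.04 0 0 0 -0.2" --pt "-0.01 -0.03 0.04 0 0 0 -1" --pt "-0.01 -0.03 0.04 0 0 0 -1" --pt "-0.01 -0.03 0.04 0 0 0 -1" --pt "-0.01 -0.03 0.04 0 0 0 -1" --pt "-0.01 -0.03 0.04 0 0 0 -1" --squeeze 20

```text
t: 9.85
tool_pos: [0.5689, 0.0971, 0.0717]
orientation: [2.218, 2.224, 0.0]
force: [-0.3, 0.4, -0.8]
opening: 0.0298
```

Request:
move_arm --pt "0 0 0 0 0 0 -1" --pt "0 0 0 0 0 0 -1" --pt "0 0 0 0 0 0 -1"

```text
t: 10.15
tool_pos: [0.5689, 0.0971, 0.0717]
orientation: [2.218, 2.224, 0.0]
force: [0.5, -1.0, 0.8]
opening: 0.0294
```

Run:
```python
from h import *
plan((.5705,.097,.072),90)
```

```text
yaw 90.16 tcp [0.5689 0.0971 0.0717] t 10.15 F [ 0.5 -1.   0.8] open 0.0294 q [ 0.08  0.19  1.7  -0.    1.25  0.08]
  shift [-0.001  0.016 -0.003] turn [ 0.0001 -0.      0.0009] deg [ 0.  -0.   0.2]
```

Request:
move_arm --pt "0 0 -0.2 0 0 0 -1" --pt "0 0 -0.5 0 0 0 -1" --pt "0 0 -0.8 0 0 0 -1" --pt "0 0 -0.9 0 0 0 -1" --pt "0 0 -0.9 0 0 0 -1" --pt "0 0 -0.9 0 0 0 -1" --pt "0 0 -0.9 0 0 0 -1" --pt "0 0 -0.9 0 0 0 -1"

```text
t: 10.95
tool_pos: [0.5677, 0.097, 0.1596]
orientation: [-2.217, -2.223, 0.004]
force: [0.1, -0.3, -1.8]
opening: 0.0299
```

Run:
```python
from h import *
plan((.5725,-.0436,.16),90)
w=cam("wrist"); save(w,"w11.png"); s=cam("side"); save(s,"s11.png",(180,100,400,270),3)
t=read_state()["tool_pos"]; 
for z in (-.0667,.0483): print((proj(s,t+[0,0,z])-[180,100])*3+1)
```

```text
yaw 90.16 tcp [0.5677 0.097  0.1596] t 10.95 F [ 0.1 -0.3 -1.8] open 0.0299 q [ 0.08  0.1   1.63 -0.    1.42  0.08]
  shift [-1.406  0.044 -0.003] turn [-0.001   0.0001  0.0009] deg [-0.2  0.   0.2]
[276.83771001 435.89331208]
[278.98691225 317.18377778]
```

View pics/s11.png

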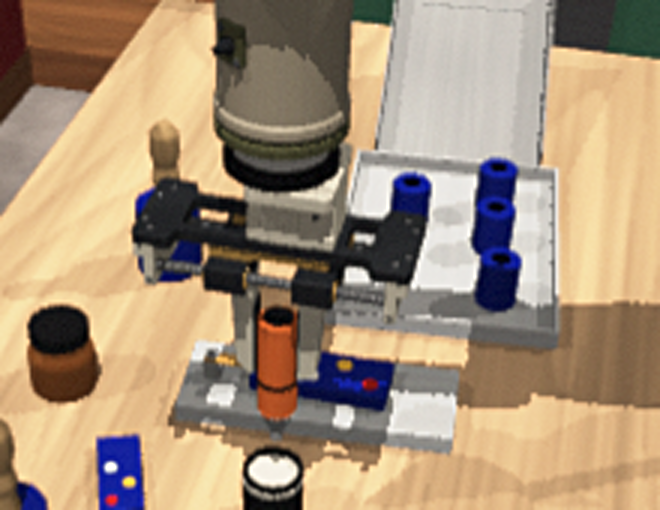

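View pics/w11.png

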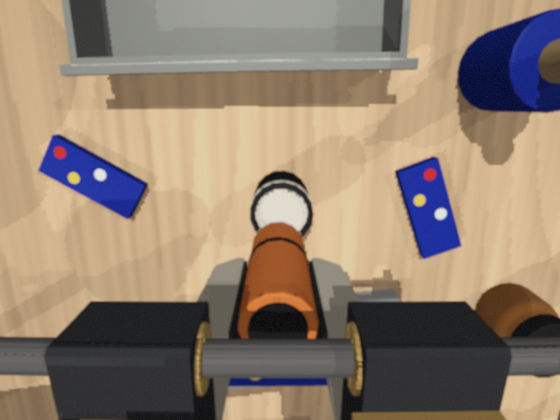

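Run:
```python
from h import *
w=cam("wrist"); save(w,"w12.png",(230,200,330,380),4); t=read_state()["tool_pos"]
for z in (0.115,.03,0):
  for dx,dy in ((0,0),(.015,0),(-.015,0),(0,.015),(0,-.015)) if z else ((0,0),(0,.005)): print(z,dx,dy,(proj(w,t+[dx,dy,z-.0667])-[230,200])*4+1.5)
plan((.5725,-.0436,.16),90)
```

```text
0.115 0 0 [188.59129298 509.73754473]
0.115 0.015 0 [352.07867847 509.9858604 ]
0.115 -0.015 0 [ 25.12985538 509.18049518]
0.115 0 0.015 [188.80496399 362.53398439]
0.115 0 -0.015 [188.39318939 647.35668602]
0.03 0 0 [190.69060488 179.89541375]
0.03 0.015 0 [293.20588659 180.11736459]
0.03 -0.015 0 [ 88.18422268 179.64259832]
0.03 0 0.015 [190.86781649  81.86779675]
0.03 0 -0.015 [190.52067   274.0941443]
0 0 0 [191.10151414 115.38549415]
0 0 0.005 [191.15538742  86.54759457]
yaw 90.16 tcp [0.5684 0.0971 0.1607] t 11.1 F [ 0.2  0.2 -1.4] open 0.0297 q [0.08 0.1  1.62 0.   1.42 0.08]
  shift [-1.407  0.037  0.007] turn [-0.0004  0.      0.0009] deg [-0.1  0.   0.2]
```

View pics/w12.png

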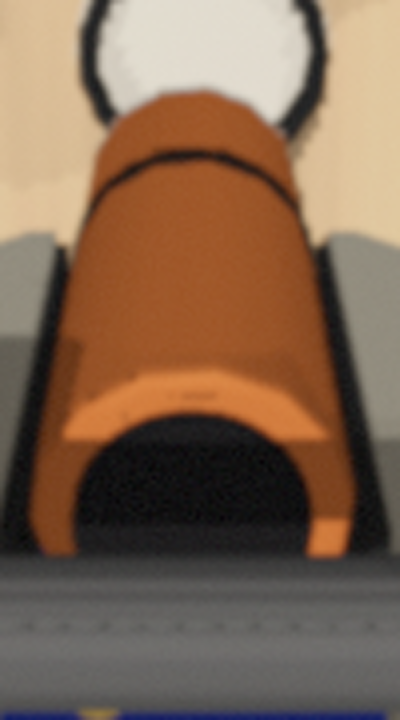

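Run:
```python
from h import *
s=cam("side"); hh=hsv(s)
def find(c,z=.036):
    hh=hsv(c)
    for nm,lo,hi in [("red",(0,150,60),(8,255,255)),("yel",(16,120,80),(35,255,255)),("white",(0,0,120),(180,90,255))]:
        for a,cc,b,l in blobs(cv2.inRange(hh,lo,hi)>0,5):
            P=onz(c,cc,z)
            if .49<P[0]<.64 and -.085<P[1]<-.02 and a<60: print(nm,a,cc.round(1),P.round(4))
find(s); t=cam("top"); find(t); save(t,"t12.png",(180,140,330,320),4)
im=cv2.imread("pics/w8.png")[:,:,::-1]
```

```text
red 6 [303.  227.5] [ 0.5206 -0.0458  0.036 ]
yel 13 [294.3 221. ] [ 0.5477 -0.0654  0.036 ]
white 11 [298.  218.5] [ 0.5404 -0.0781  0.036 ]
red 12 [277.6 252.5] [ 0.5217 -0.0426  0.036 ]
yel 9 [276.7 217.1] [ 0.61   -0.0396  0.036 ]
yel 21 [286. 242.] [ 0.5479 -0.0632  0.036 ]
```

View pics/t12.png

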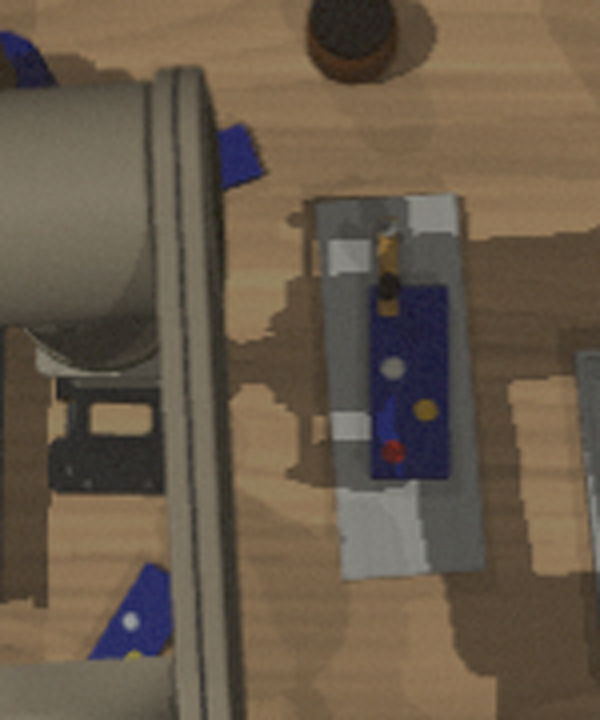

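Request:
move_arm --pt "-0.35 0.02 0 0 0 0 -1" --pt "-0.7 0.04 0 0 0 0 -1" --pt "-0.7 0.04 0 0 0 0 -1"

```text
t: 11.5
tool_pos: [0.5733, 0.0236, 0.1617]
orientation: [2.221, 2.22, -0.002]
force: [0.4, 0.1, -1.1]
opening: 0.0296
```

Request:
move_arm --pt "-0.35 0 0 0 0 0 -1" --pt "-0.7 0 0 0 0 0 -1" --pt "-0.7 0 0 0 0 0 -1" --pt "-0.7 0 0 0 0 0 -1" --pt "-0.7 0 0 0 0 0 -1" --pt "-0.7 0 0 0 0 0 -1"

```text
t: 12.1
tool_pos: [0.5732, -0.0417, 0.1616]
orientation: [-2.217, -2.226, -0.0]
force: [0.0, 0.3, -0.9]
opening: 0.0295
```

Run:
```python
from h import *
plan((.5721,-.0427,.11),90)
s=cam("side"); save(s,"s13.png",(200,120,360,260),4)
plan((.5721,-.0427,.11),90)
```

```text
yaw 90.23 tcp [ 0.5732 -0.0417  0.1616] t 12.1 F [ 0.   0.3 -0.9] open 0.0295 q [-0.16  0.1   1.63  0.    1.42 -0.17]
  shift [-0.01  -0.011  0.516] turn [-0.     -0.0001  0.0013] deg [-0.  -0.   0.2]
yaw 90.24 tcp [ 0.5733 -0.0418  0.1616] t 12.15 F [-0.3  0.1 -1.5] open 0.0297 q [-0.16  0.1   1.63  0.    1.42 -0.17]
  shift [-0.009 -0.012  0.516] turn [-0.     -0.0001  0.0013] deg [-0.  -0.   0.2]
```

View pics/s13.png

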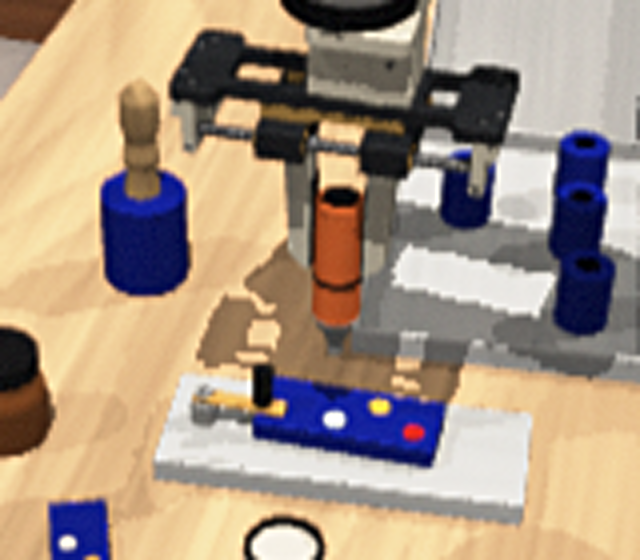

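The tip at (337,350 in the crop) hangs straight above the white dot at (335,420).

Request:
move_arm --pt "-0.01 -0.01 0.2 0 0 0 -1" --pt "-0.01 -0.01 0.4 0 0 0 -1" --pt "-0.01 -0.01 0.5 0 0 0 -1" --pt "-0.01 -0.01 0.5 0 0 0 -1" --pt "-0.01 -0.01 0.5 0 0 0 -1" --pt "-0.01 -0.01 0.5 0 0 0 -1" --pt "-0.01 -0.01 0.5 0 0 0 -1"

```text
t: 12.85
tool_pos: [0.5731, -0.0439, 0.1129]
orientation: [2.217, 2.224, 0.002]
force: [1.1, -0.2, -0.9]
opening: 0.0294
```

Run:
```python
from h import *
plan((.5721,-.0427,.1027),90)
s=cam("side"); save(s,"s14.png",(220,150,340,260),5)
t=read_state()["tool_pos"]; print((proj(s,t+[.0004,-.001,-.0667])-[220,150])*5+2,(proj(s,(.5725,-.0437,.036))-[220,150])*5+2)
plan((.5721,-.0427,.1027),90)
```

```text
yaw 90.16 tcp [ 0.5731 -0.0439  0.1129] t 12.85 F [ 1.1 -0.2 -0.9] open 0.0294 q [-0.17  0.13  1.68  0.    1.32 -0.17]
  shift [ 0.012 -0.01   0.102] turn [0.0006 0.0001 0.0009] deg [0.1 0.  0.2]
[317.92285599 358.69789984] [318.35278104 375.06763967]
yaw 90.16 tcp [ 0.5729 -0.044   0.1127] t 12.9 F [ 0.7  0.6 -2.1] open 0.0299 q [-0.17  0.13  1.68  0.    1.32 -0.17]
  shift [ 0.013 -0.008  0.1  ] turn [0.0005 0.0001 0.0009] deg [0.1 0.  0.2]
```

View pics/s14.png

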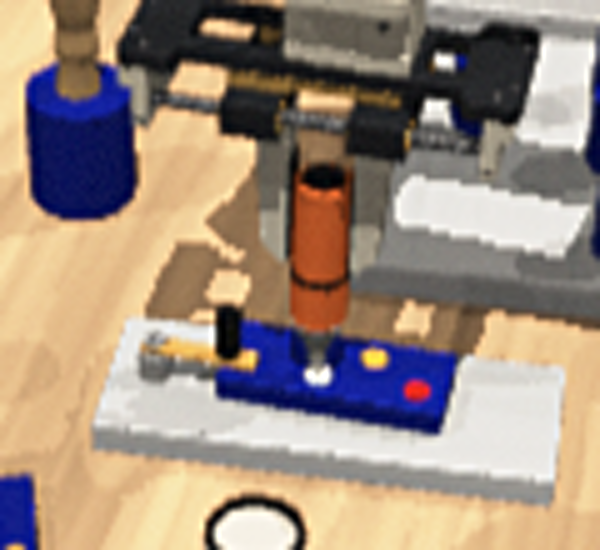

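Request:
move_arm --pt "0.01 -0.01 0.03 0 0 0 -1" --pt "0.01 -0.01 0.05 0 0 0 -1" --pt "0.01 -0.01 0.06 0 0 0 -1" --pt "0.01 -0.01 0.07 0 0 0 -1" --pt "0.01 -0.01 0.07 0 0 0 -1" --pt "0.01 -0.01 0.07 0 0 0 -1"

```text
t: 13.5
tool_pos: [0.5712, -0.0429, 0.1046]
orientation: [-2.218, -2.225, 0.0]
force: [0.0, -0.8, -2.7]
opening: 0.0294
```

Request:
move_arm --pt "0 0 0.005 0 0 0 -1" --pt "0 0 0.01 0 0 0 -1" --pt "0 0 0.01 0 0 0 -1"

```text
t: 13.8
tool_pos: [0.5712, -0.0428, 0.1036]
orientation: [-2.218, -2.225, 0.0]
force: [-0.3, 0.6, -2.7]
opening: 0.0298
```

Request:
move_arm --pt "0 0 0.005 0 0 0 -1" --pt "0 0 0.01 0 0 0 -1" --pt "0 0 0.01 0 0 0 -1"

```text
t: 14.1
tool_pos: [0.5713, -0.0429, 0.1027]
orientation: [2.218, 2.224, 0.0]
force: [0.7, 0.1, -1.0]
opening: 0.0297
```

Request:
move_arm --pt "0.0 0 0.005 0 0 0 -1" --pt "0 0 0.01 0 0 0 -1" --pt "0 0 0.01 0 0 0 -1"

```text
t: 14.4
tool_pos: [0.5715, -0.0429, 0.1026]
orientation: [2.218, 2.224, 0.0]
force: [-3.0, 0.1, 5.9]
opening: 0.03
```

Run:
```python
from h import *
F=[]
for i in range(3):
    s=cam("side"); st=read_state(); F.append(st["force"])
print(np.mean(F,0),st["tool_pos"])
save(s,"s15.png",(240,170,330,240),7)
```

```text
[-3.06705681 -0.75119919  6.2294342 ] [ 0.57145124 -0.04291507  0.10260656]
```

View pics/s15.png

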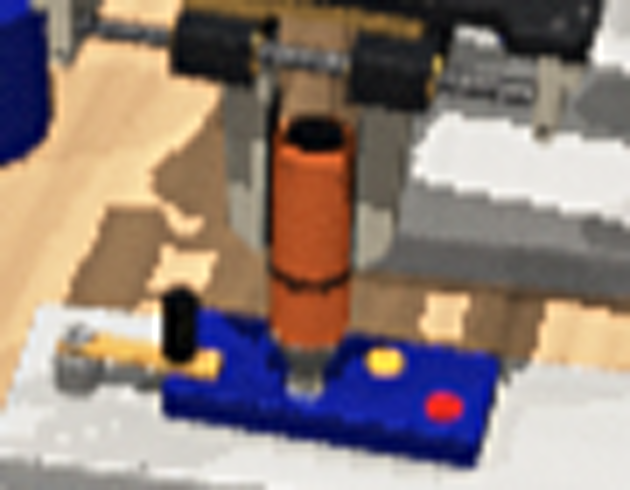

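White has been touched at about 7 N, with the tip covering the dot at (305,390 in the crop). I lift and go to yellow.

Request:
move_arm --pt "0 0 -0.1 0 0 0 -1" --pt "0 0 -0.2 0 0 0 -1" --pt "-0.2 -0.25 -0.2 0 0 0 -1" --pt "-0.2 -0.25 -0.2 0 0 0 -1" --pt "-0.2 -0.25 -0.2 0 0 0 -1" --pt "-0.2 -0.25 -0.2 0 0 0 -1" --pt "-0.2 -0.25 -0.2 0 0 0 -1"

```text
t: 15.25
tool_pos: [0.5468, -0.0626, 0.1219]
orientation: [2.218, 2.225, 0.001]
force: [-1.3, 0.1, -1.0]
opening: 0.0295
```

Run:
```python
from h import *
s=cam("side");save(s,"s16.png",(240,170,330,240),7)
plan((.5468,-.0627,.1026),90)
```

```text
yaw 90.19 tcp [ 0.5467 -0.0626  0.1217] t 15.3 F [-0.5 -0.6 -2.4] open 0.0295 q [-0.21  0.06  1.74  0.    1.34 -0.21]
  shift [-0.001  0.001  0.191] turn [ 0.0001 -0.      0.001 ] deg [ 0.  -0.   0.2]
```

View pics/s16.png

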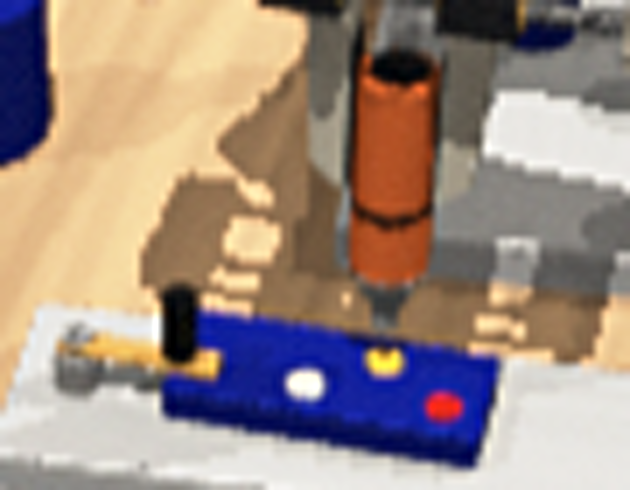

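The tip is directly above yellow (383,360 in the crop), and the clip is still on.

Request:
move_arm --pt "0 0 0.08 0 0 0 -1" --pt "0 0 0.14 0 0 0 -1" --pt "0 0 0.16 0 0 0 -1" --pt "0 0 0.17 0 0 0 -1" --pt "0 0 0.17 0 0 0 -1" --pt "0 0 0.17 0 0 0 -1" --pt "0 0 0.17 0 0 0 -1"

```text
t: 16.0
tool_pos: [0.5465, -0.063, 0.105]
orientation: [2.218, 2.224, 0.001]
force: [0.4, 0.3, -1.7]
opening: 0.0297
```

Request:
move_arm --pt "0 0 0.005 0 0 0 -1" --pt "0 0 0.01 0 0 0 -1" --pt "0 0 0.01 0 0 0 -1"

```text
t: 16.3
tool_pos: [0.5463, -0.0629, 0.1036]
orientation: [-2.218, -2.225, -0.0]
force: [0.5, 0.0, -1.4]
opening: 0.0294
```

Request:
move_arm --pt "0 0 0.005 0 0 0 -1" --pt "0 0 0.01 0 0 0 -1" --pt "0 0 0.01 0 0 0 -1"

```text
t: 16.6
tool_pos: [0.5463, -0.0629, 0.1027]
orientation: [2.218, 2.225, 0.0]
force: [-0.3, -0.5, -0.8]
opening: 0.0296
```

Request:
move_arm --pt "0.0 0 0.005 0 0 0 -1" --pt "0 0 0.01 0 0 0 -1" --pt "0 0 0.01 0 0 0 -1"

```text
t: 16.9
tool_pos: [0.5465, -0.063, 0.1026]
orientation: [2.218, 2.224, 0.0]
force: [-3.4, 1.3, 5.7]
opening: 0.03
```

Run:
```python
from h import *
F=[]
for i in range(3):
    s=cam("side"); st=read_state(); F.append(st["force"])
print(np.mean(F,0),st["tool_pos"])
save(s,"s17.png",(240,170,330,240),7)
```

```text
[-3.09617725  0.8983975   6.03223786] [ 0.54652413 -0.06299213  0.10260625]
```

View pics/s17.png

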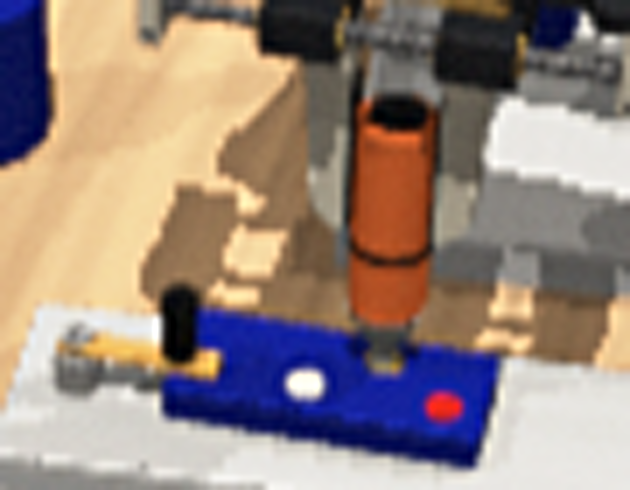

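Yellow has been touched at about 7 N. Red is next.

Request:
move_arm --pt "0 0 -0.1 0 0 0 -1" --pt "0 0 -0.2 0 0 0 -1" --pt "0.2 -0.26 -0.2 0 0 0 -1" --pt "0.2 -0.26 -0.2 0 0 0 -1" --pt "0.2 -0.26 -0.2 0 0 0 -1" --pt "0.2 -0.26 -0.2 0 0 0 -1" --pt "0.2 -0.26 -0.2 0 0 0 -1"

```text
t: 17.75
tool_pos: [0.5209, -0.0434, 0.122]
orientation: [2.218, 2.224, 0.001]
force: [-0.1, 0.4, -2.1]
opening: 0.0298
```

Run:
```python
from h import *
s=cam("side");save(s,"s18.png",(240,170,330,240),7)
plan((.5205,-.0432,.1026),90)
```

```text
yaw 90.14 tcp [ 0.5208 -0.0434  0.1219] t 17.8 F [-0.1 -0.7 -1.3] open 0.0301 q [-0.18 -0.01  1.82 -0.    1.34 -0.18]
  shift [ 0.002 -0.003  0.193] turn [0.0002 0.0001 0.0008] deg [0.  0.  0.1]
```

View pics/s18.png

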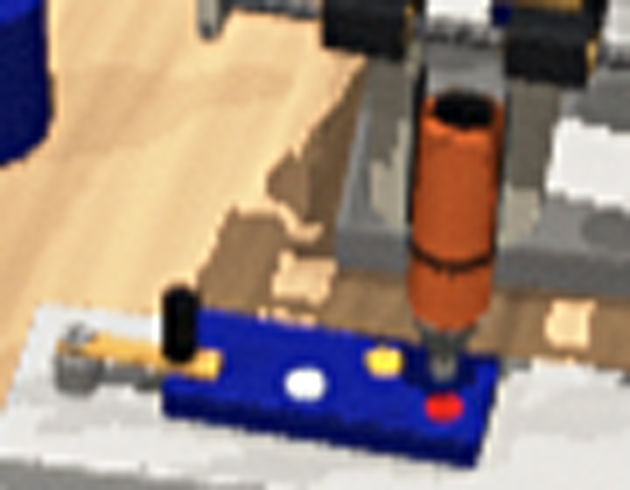

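The tip is right above red (443,408 in the crop).

Request:
move_arm --pt "0 0 0.08 0 0 0 -1" --pt "0 0 0.14 0 0 0 -1" --pt "0 0 0.16 0 0 0 -1" --pt "0 0 0.17 0 0 0 -1" --pt "0 0 0.17 0 0 0 -1" --pt "0 0 0.17 0 0 0 -1" --pt "0 0 0.17 0 0 0 -1"

```text
t: 18.5
tool_pos: [0.5205, -0.043, 0.1049]
orientation: [2.218, 2.224, 0.0]
force: [-0.4, -0.0, -1.9]
opening: 0.0297
```

Request:
move_arm --pt "0 0 0.005 0 0 0 -1" --pt "0 0 0.01 0 0 0 -1" --pt "0 0 0.01 0 0 0 -1"

```text
t: 18.8
tool_pos: [0.5202, -0.043, 0.1036]
orientation: [-2.218, -2.225, 0.0]
force: [0.1, 0.4, -1.5]
opening: 0.03
```

Request:
move_arm --pt "0 0 0.005 0 0 0 -1" --pt "0 0 0.01 0 0 0 -1" --pt "0 0 0.01 0 0 0 -1"

```text
t: 19.1
tool_pos: [0.5203, -0.043, 0.1027]
orientation: [2.218, 2.224, 0.0]
force: [0.7, 0.6, -0.9]
opening: 0.0301
```

Request:
move_arm --pt "0.0 0 0.005 0 0 0 -1" --pt "0 0 0.01 0 0 0 -1" --pt "0 0 0.01 0 0 0 -1"

```text
t: 19.4
tool_pos: [0.5205, -0.0431, 0.1026]
orientation: [2.218, 2.224, 0.0]
force: [-4.0, 0.5, 6.5]
opening: 0.0295
```

Run:
```python
from h import *
F=[]
for i in range(3):
    s=cam("side"); st=read_state(); F.append(st["force"])
print(np.mean(F,0),st["tool_pos"])
save(s,"s19.png",(240,170,330,240),7)
```

```text
[-3.02740977  0.62024776  6.60705177] [ 0.5204531  -0.04305084  0.10258152]
```

View pics/s19.png

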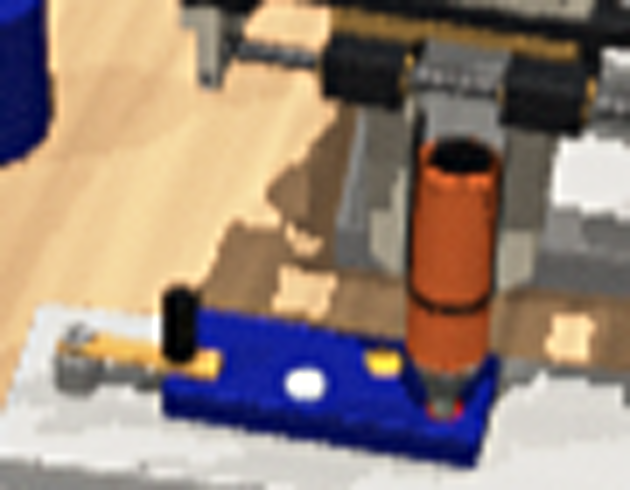

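Red has been touched at about 8 N. I lift and return to the holder.

Request:
move_arm --pt "0 0 -0.2 0 0 0 -1" --pt "0 0 -0.65 0 0 0 -1" --pt "0 0 -0.65 0 0 0 -1" --pt "0.35 0.25 -0.65 0 0 0 -1" --pt "0.7 0.49 -0.65 0 0 0 -1" --pt "0.7 0.49 -0.65 0 0 0 -1" --pt "0.7 0.49 -0.65 0 0 0 -1"

```text
t: 20.25
tool_pos: [0.5689, 0.0278, 0.1658]
orientation: [-2.216, -2.226, 0.002]
force: [0.2, -1.0, -1.4]
opening: 0.0296
```

Request:
move_arm --pt "0.35 0 0 0 0 0 -1" --pt "0.71 0 0 0 0 0 -1" --pt "0.71 0 0 0 0 0 -1" --pt "0.71 0 0 0 0 0 -1" --pt "0.71 0 0 0 0 0 -1" --pt "0.71 0 0 0 0 0 -1" --pt "0.71 0 0 0 0 0 -1"

```text
t: 20.95
tool_pos: [0.5689, 0.097, 0.1666]
orientation: [2.22, 2.223, -0.0]
force: [0.9, -1.0, -2.5]
opening: 0.0298
```

Run:
```python
from h import *
plan((.5695,.098,.0722),90)
s=cam("side");save(s,"s20.png",(200,130,340,280),4)
w=cam("wrist");save(w,"w20.png",(210,180,350,320),4)
plan((.5695,.098,.0722),90)
```

```text
yaw 90.08 tcp [0.5689 0.097  0.1666] t 20.95 F [ 0.9 -1.  -2.5] open 0.0298 q [ 0.08  0.1   1.62 -0.    1.43  0.08]
  shift [0.01  0.006 0.944] turn [0.     0.0001 0.0004] deg [0.  0.  0.1]
yaw 90.11 tcp [0.5689 0.0974 0.1667] t 21.05 F [ 0.9  0.3 -1.5] open 0.0298 q [ 0.08  0.1   1.62 -0.    1.43  0.08]
  shift [0.006 0.006 0.945] turn [0.     0.     0.0006] deg [0.  0.  0.1]
```

View pics/s20.png

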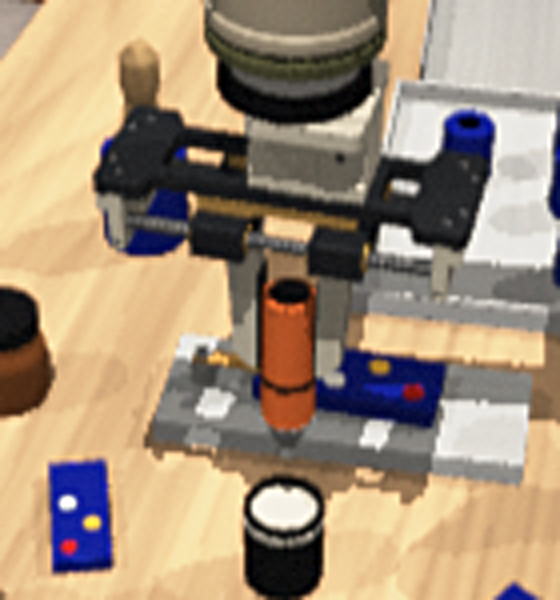

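View pics/w20.png

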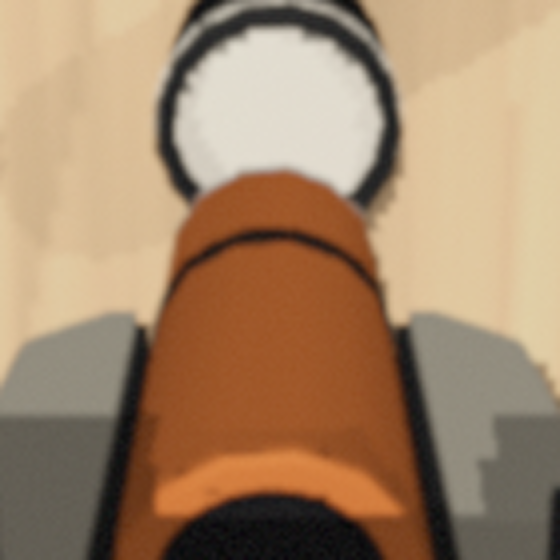

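Request:
move_arm --pt "0.01 0.01 0.2 0 0 0 -1" --pt "0.01 0.01 0.4 0 0 0 -1" --pt "0.01 0.01 0.55 0 0 0 -1" --pt "0.01 0.01 0.65 0 0 0 -1" --pt "0.01 0.01 0.75 0 0 0 -1" --pt "0.01 0.01 0.75 0 0 0 -1" --pt "0.01 0.01 0.75 0 0 0 -1"

```text
t: 21.75
tool_pos: [0.5701, 0.0992, 0.092]
orientation: [2.218, 2.224, 0.0]
force: [0.5, 0.0, -1.2]
opening: 0.0298
```

Run:
```python
from h import *
plan((.5695,.098,.0722),90)
s=cam("side");save(s,"s21.png",(200,130,340,280),4)
```

```text
yaw 90.16 tcp [0.5701 0.0992 0.092 ] t 21.75 F [ 0.5  0.  -1.2] open 0.0298 q [0.08 0.17 1.68 0.   1.29 0.08]
  shift [-0.012 -0.006  0.198] turn [ 0.0001 -0.      0.0009] deg [ 0.  -0.   0.2]
```

View pics/s21.png

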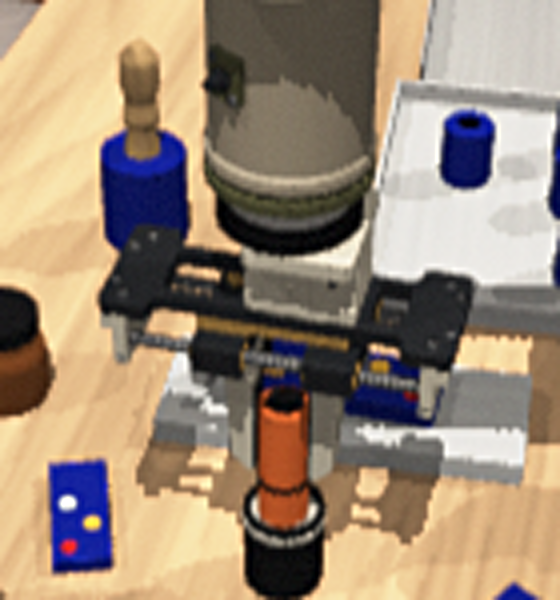

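The probe is in the cup, with no contact force so far. I lower it the rest of the way.

Request:
move_arm --pt "0 0 0.08 0 0 0 -1" --pt "0 0 0.15 0 0 0 -1" --pt "0 0 0.18 0 0 0 -1" --pt "0 0 0.19 0 0 0 -1" --pt "0 0 0.19 0 0 0 -1" --pt "0 0 0.19 0 0 0 -1"

```text
t: 22.4
tool_pos: [0.57, 0.0991, 0.0728]
orientation: [2.218, 2.224, 0.0]
force: [0.1, 0.5, -0.9]
opening: 0.0299
```

Request:
move_arm --pt "0 0 0.005 0 0 0 -1" --pt "0 0 0.01 0 0 0 -1" --pt "0 0 0.01 0 0 0 -1"

```text
t: 22.7
tool_pos: [0.5699, 0.0991, 0.0717]
orientation: [2.218, 2.224, 0.0]
force: [0.4, -0.7, -1.8]
opening: 0.0298
```

Request:
move_arm --pt "0 0 0 0 0 0 0.3" --pt "0 0 0 0 0 0 0.3" --pt "0 0 0 0 0 0 0.3" --pt "0 0 0 0 0 0 0.3" --pt "0 0 0 0 0 0 0.3" --pt "0 0 -0.3 0 0 0 0.3" --pt "0 0 -0.6 0 0 0 0.3" --pt "0 0 -0.9 0 0 0 0.3"

```text
t: 23.5
tool_pos: [0.5695, 0.0991, 0.1624]
orientation: [-2.218, -2.224, 0.001]
force: [0.2, 0.2, 0.2]
opening: 0.0602
```

Run:
```python
from h import *
P=(.6195,-.0441)
plan((*P,.17),90)
s=cam("side");save(s,"s22.png",(200,130,340,280),4)
```

```text
yaw 90.16 tcp [0.5695 0.0991 0.1624] t 23.5 F [0.2 0.2 0.2] open 0.0602 q [0.08 0.1  1.62 0.   1.42 0.08]
  shift [-1.434  0.496 -0.076] turn [-0.0002  0.      0.0009] deg [-0.   0.   0.2]
```

View pics/s22.png

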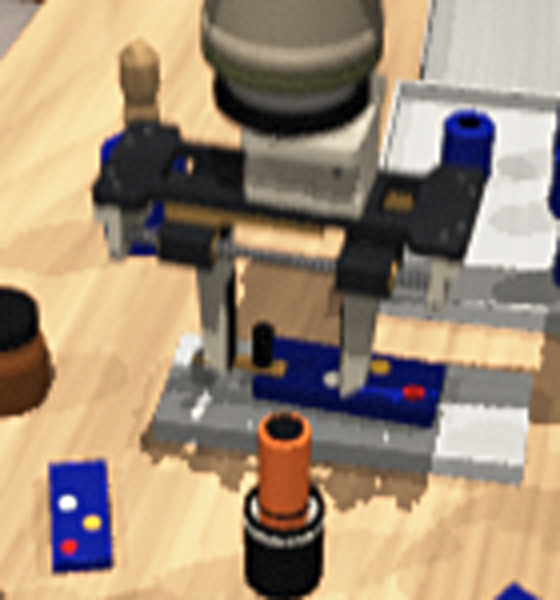

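The probe stands in its holder. Back to the knob.

Request:
move_arm --pt "-0.35 0.1 0 0 0 0 0" --pt "-0.7 0.25 0 0 0 0 -0.35" --pt "-0.7 0.25 0 0 0 0 -0.35"

```text
t: 23.85
tool_pos: [0.5963, 0.0254, 0.1618]
orientation: [2.22, 2.22, -0.0]
force: [0.2, 0.5, 0.8]
opening: 0.0413
```

Request:
move_arm --pt "-0.35 0.1 0 0 0 0 -0.35" --pt "-0.73 0.25 0 0 0 0 -0.35" --pt "-0.73 0.25 0 0 0 0 -0.35" --pt "-0.73 0.25 0.5 0 0 0 -0.35" --pt "-0.73 0.25 0.6 0 0 0 -0.35" --pt "-0.73 0.25 0.6 0 0 0 -0.35" --pt "-0.73 0.25 0.6 0 0 0 -0.35"

```text
t: 24.55
tool_pos: [0.6204, -0.043, 0.1026]
orientation: [2.217, 2.225, 0.0]
force: [0.4, 0.0, -0.0]
opening: 0.0304
```

Run:
```python
from h import *
w=cam("wrist");save(w,"w23.png")
print(proj(w,(.6195,-.0441,.072)))
plan((.6195,-.0441,.051),90)
```

```text
[275.29102086 250.01337702]
yaw 90.2 tcp [ 0.6212 -0.0433  0.1036] t 24.6 F [0.9 0.9 0.4] open 0.0301 q [-0.15  0.27  1.55  0.    1.33 -0.16]
  shift [-0.008 -0.018  0.526] turn [0.0007 0.0001 0.0011] deg [0.1 0.  0.2]
```

View pics/w23.png

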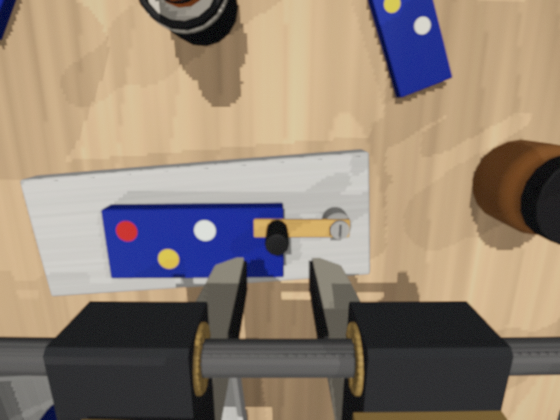

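Request:
move_arm --pt "-0.01 -0.01 0.25 0 0 0 -0.35" --pt "-0.01 -0.01 0.51 0 0 0 -0.35" --pt "-0.01 -0.01 0.51 0 0 0 -0.35" --pt "-0.01 -0.01 0.51 0 0 0 -0.35" --pt "-0.01 -0.01 0.51 0 0 0 -1" --pt "-0.01 -0.01 0.51 0 0 0 -1" --pt "-0.01 -0.01 0.51 0 0 0 -1" --pt "-0.01 -0.01 0.51 0 0 0 -1" --squeeze 8

```text
t: 25.4
tool_pos: [0.6195, -0.0449, 0.0523]
orientation: [2.218, 2.224, 0.0]
force: [-4.6, -0.2, 7.5]
opening: 0.0137
```

Run:
```python
from h import *
plan((.6195,-.0441,.051),90)
P=np.array([.6596,-.0405]); s=read_state()["tool_pos"][:2]
for a in [185.2,172,159,146,133,120,107.5,100,94,91,88]:
    K=P+.04*np.array([np.cos(np.radians(a)),np.sin(np.radians(a))]); d=(K-s)/.1; print(a,d[::-1].round(3))
```

```text
yaw 90.16 tcp [ 0.6195 -0.0449  0.0523] t 25.4 F [-4.6 -0.2  7.5] open 0.0137 q [-0.15  0.32  1.58 -0.    1.24 -0.16]
  shift [0.008 0.    0.013] turn [0.0002 0.0001 0.0009] deg [0.  0.  0.2]
185.2 [0.008 0.003]
172 [0.1   0.005]
159 [0.188 0.028]
146 [0.268 0.069]
133 [0.337 0.128]
120 [0.391 0.201]
107.5 [0.426 0.281]
100 [0.438 0.332]
94 [0.443 0.373]
91 [0.444 0.394]
88 [0.444 0.415]
```

Request:
move_arm --pt "0.1 0.005 0 0 0 0 -1" --pt "0.19 0.03 0 0 0 0 -1" --pt "0.27 0.07 0 0 0 0 -1" --pt "0.34 0.13 0 0 0 0 -1" --pt "0.39 0.2 0 0 0 0 -1" --pt "0.43 0.28 0 0 0 0 -1" --pt "0.43 0.28 0 0 0 0 -1" --pt "0.43 0.28 0 0 0 0 -1"

```text
t: 26.2
tool_pos: [0.6477, -0.0002, 0.0516]
orientation: [-2.217, -2.225, -0.003]
force: [-1.6, 6.7, 3.1]
opening: 0.0134
```

Request:
move_arm --pt "0.01 0.04 0 0 0 0 -1" --pt "0.01 0.08 0 0 0 0 -1" --pt "0.01 0.09 0 0 0 0 -1" --pt "0.01 0.09 0 0 0 0 -1" --pt "0.01 0.09 0 0 0 0 -1"

```text
t: 26.7
tool_pos: [0.6562, 0.0003, 0.0514]
orientation: [-2.218, -2.225, -0.002]
force: [-2.2, 5.1, 2.8]
opening: 0.0137
```

Run:
```python
from h import *
plan((.6195,-.0441,.051),90)
P=np.array([.6596,-.0405]); s=read_state()["tool_pos"][:2]; print(np.degrees(np.arctan2(*(s-P)[::-1])),np.linalg.norm(s-P))
```

```text
yaw 90.18 tcp [6.562e-01 3.000e-04 5.140e-02] t 26.7 F [-2.2  5.1  2.8] open 0.0137 q [-0.08  0.41  1.48  0.    1.26 -0.08]
  shift [-0.443 -0.369  0.003] turn [ 0.0002 -0.0004  0.001 ] deg [ 0.  -0.1  0.2]
94.71091017494822 0.04094739652416184
```

Request:
move_arm --pt "0 0.02 0 0 0 0 -1" --pt "0 0.02 0 0 0 0 -1" --pt "0 0.02 0 0 0 0 -1"

```text
t: 27.0
tool_pos: [0.6564, 0.0004, 0.0512]
orientation: [-2.215, -2.223, 0.002]
force: [-11.2, 4.9, 8.6]
opening: 0.0137
```

Request:
move_arm --pt "0 0.02 0 0 0 0 -1" --pt "0 0.02 0 0 0 0 -1" --pt "0 0.02 0 0 0 0 -1"

```text
t: 27.3
tool_pos: [0.6573, 0.0003, 0.0509]
orientation: [-2.214, -2.222, 0.005]
force: [-15.4, 4.7, 11.6]
opening: 0.0151
```

The clip is against its open stop: the x force rises to 15 N and the knob no longer moves. I back off, release and lift.

Request:
move_arm --pt "0 -0.02 0 0 0 0 -0.3" --pt "0 -0.02 0 0 0 0 -0.3" --pt "0 -0.02 0 0 0 0 -0.3" --pt "0 -0.02 0 0 0 0 -0.3" --pt "0 -0.02 -0.4 0 0 0 -0.3" --pt "0 -0.02 -0.8 0 0 0 -0.3" --pt "0 -0.02 -1 0 0 0 -0.3"

```text
t: 28.0
tool_pos: [0.6601, -0.0009, 0.1551]
orientation: [2.215, 2.222, 0.005]
force: [0.8, 0.4, 1.0]
opening: 0.0327
```

Request:
move_arm --pt "-0.4 -0.4 -0.2 0 0 0 1" --pt "-0.7 -0.8 -0.4 0 0 0 1" --pt "-0.7 -0.8 -0.4 0 0 0 1" --pt "-0.7 -0.8 -0.4 0 0 0 1" --pt "-0.7 -0.8 -0.4 0 0 0 1"

```text
t: 28.5
tool_pos: [0.5788, -0.0707, 0.1906]
orientation: [2.219, 2.224, 0.001]
force: [-0.0, -0.5, -0.9]
opening: 0.0679
```

Run:
```python
from h import *
plan((.565,-.05,.2),90)
w=cam("wrist");save(w,"w24.png"); save(w,"w24c.png",(280,80,420,260),4)
t=cam("top"); save(t,"t24.png")
plan((.565,-.05,.2),90)
```

```text
yaw 90.12 tcp [ 0.5788 -0.0707  0.1906] t 28.5 F [-0.  -0.5 -0.9] open 0.0679 q [-0.21  0.1   1.57  0.    1.47 -0.21]
  shift [ 0.207 -0.137 -0.094] turn [ 0.0002 -0.0001  0.0007] deg [ 0.  -0.   0.1]
yaw 90.2 tcp [ 0.5787 -0.07    0.1897] t 28.6 F [ 0.   0.3 -0.2] open 0.0761 q [-0.21  0.1   1.57  0.    1.47 -0.21]
  shift [ 0.201 -0.136 -0.102] turn [-0.0003 -0.0002  0.0011] deg [-0.  -0.   0.2]
```

View pics/w24.png

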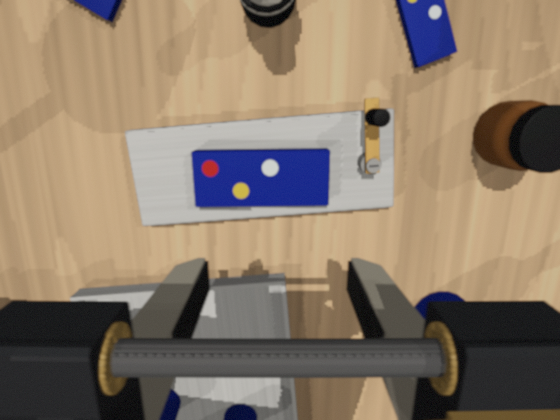

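View pics/w24c.png

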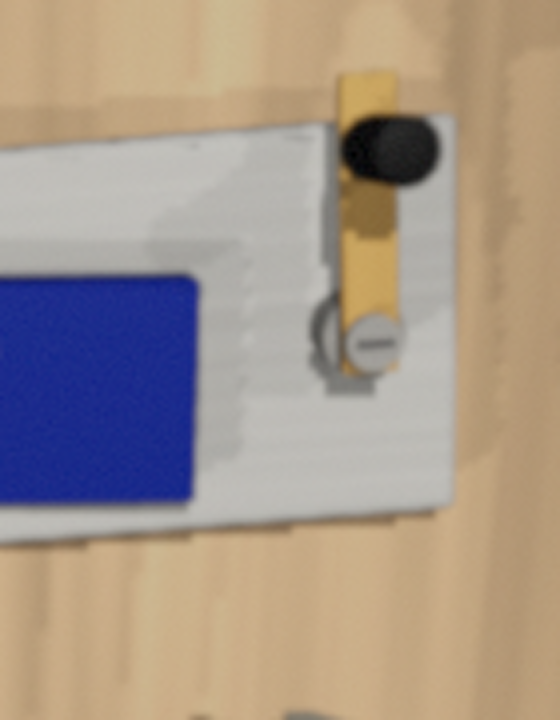

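Run:
```python
from h import *
w=cam("wrist")
save(w,"w25c.png",(280,80,420,260),4)
k=lambda x,y:(280+(x+.5)/4-.5,80+(y+.5)/4-.5)
def ang(a,b,z):
    d=onz(w,k(*a),z)-onz(w,k(*b),z); return np.degrees(np.arctan2(d[1],d[0])).round(2)
print("bar",ang((338,80),(342,370),.042),ang((396,72),(399,310),.042),"stage y",ang((455,118),(452,505),.02),"stage x", ang((450,118),(0,150),.02),ang((450,508),(0,542),.02))
```

```text
bar 94.58 95.09 stage y 94.57 stage x 4.24 4.66
```

```bash
cat >> h.py <<'E'
def plaque(c,z=.036,big=1200):
    hh=hsv(c); m=((hh[...,0]>105)&(hh[...,0]<130)&(hh[...,1]>150)).astype(np.uint8)
    out=[]
    for cn in cv2.findContours(m,cv2.RETR_EXTERNAL,cv2.CHAIN_APPROX_NONE)[0]:
        if cv2.contourArea(cn)<big: continue
        W=np.array([onz(c,p[0],z)[:2] for p in cn],np.float32)
        (cx,cy),(a,b),t=cv2.minAreaRect(W*1000); out.append((round(cx/1e3,4),round(cy/1e3,4),round(a,1),round(b,1),round(t,1)))
    return out
E
python3 - <<'E'
from h import *
w=cam("wrist"); print(plaque(w))
plan((.565,-.053,.13),0)
E
```

```text
[(0.5647, -0.0532, 117.9, 48.8, 0.2), (0.6974, 0.0696, 34.4, 53.6, 21.5)]
yaw 90.23 tcp [ 0.5785 -0.0699  0.1896] t 28.7 F [-0.3 -0.8 -0.2] open 0.0839 q [-0.21  0.1   1.57  0.    1.47 -0.21]
  shift [ 0.17  -0.134  0.596] turn [-5.000e-04  2.000e-04  5.013e-01] deg [-0.1  0.  90.2]
```

Request:
move_arm --pt "0.17 -0.13 0 0 0 0.36 0.7" --pt "0.17 -0.13 0 0 0 0.36 0.7" --pt "0.17 -0.13 0 0 0 0.36 0.7" --pt "0.17 -0.13 0 0 0 0.36 0.7" --pt "0.17 -0.13 0 0 0 0.36 0.7" --pt "0.17 -0.13 0 0 0 0.36 0.7" --pt "0.17 -0.13 0 0 0 0.36 0.7" --pt "0.17 -0.13 0 0 0 0.36 0.7"

```text
t: 29.5
tool_pos: [0.5655, -0.0531, 0.1899]
orientation: [-3.066, -0.682, 0.001]
force: [-0.7, 0.8, 0.1]
opening: 0.0792
```

Request:
move_arm --pt "0 0 0 0 0 0.14 0.7" --pt "0 0 0 0 0 0.14 0.7" --pt "0 0 0 0 0 0.14 0.7" --pt "0 0 0 0 0 0.14 0.7" --pt "0 0 0 0 0 0.14 0.7"

```text
t: 30.0
tool_pos: [0.5654, -0.0534, 0.1901]
orientation: [-3.141, -0.012, 0.001]
force: [0.2, -0.6, 0.5]
opening: 0.0791
```

Run:
```python
from h import *
w=cam("wrist"); save(w,"w26.png"); print(plaque(w))
s=cam("side"); t=cam("top"); print(plaque(s,big=300),plaque(t,big=300))
plan((.565,-.053,.13),0)
```

```text
[(0.5652, -0.0538, 118.1, 47.7, 0.9), (0.6984, 0.0767, 34.0, 79.6, 21.6)]
[(0.4065, 0.1415, 38.2, 83.7, 59.2), (0.7492, 0.2023, 62.8, 119.9, 28.7), (0.6909, 0.1141, 32.5, 88.9, 20.1), (0.5641, -0.0465, 118.0, 61.8, 1.6), (0.7562, -0.2161, 61.6, 154.2, 21.3), (0.444, -0.3106, 40.9, 261.8, 7.2)] []
yaw 0.33 tcp [ 0.5653 -0.0537  0.1904] t 30.15 F [ 0.2 -0.6 -0.8] open 0.0791 q [-0.18  0.06  1.62  0.    1.47  1.38]
  shift [-0.003 -0.007  0.604] turn [-0.      0.0001  0.0018] deg [-0.   0.   0.3]
```

View pics/w26.png

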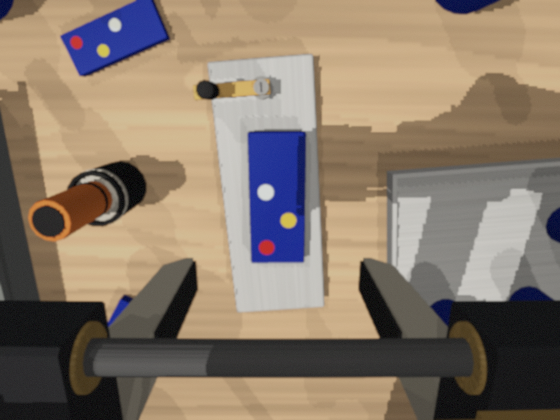

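The plaque lies square between the fingers, centred at (277,197).

Request:
move_arm --pt "0 0 0.5 0 0 0 0.7" --pt "0 0 0.9 0 0 0 0.7" --pt "0 0 0.9 0 0 0 0.7" --pt "0 0 0.9 0 0 0 0.7"

```text
t: 30.55
tool_pos: [0.5648, -0.0538, 0.1007]
orientation: [-3.141, -0.006, 0.003]
force: [0.7, -1.0, 0.4]
opening: 0.0793
```

Request:
move_arm --pt "0 0 0.3 0 0 0 0.7" --pt "0 0 0.55 0 0 0 0.7" --pt "0 0 0.6 0 0 0 0.7" --pt "0 0 0.65 0 0 0 0.7" --pt "0 0 0.68 0 0 0 0.7" --pt "0 0 0.68 0 0 0 0.7" --pt "0 0 0.68 0 0 0 0.7"

```text
t: 31.25
tool_pos: [0.5662, -0.0541, 0.0339]
orientation: [3.141, 0.005, 0.003]
force: [0.5, -0.0, 0.5]
opening: 0.0792
```

Run:
```python
from h import *
w=cam("wrist"); save(w,"w27.png"); s=cam("side"); save(s,"s27.png",(200,130,380,280),4)
plan((.565,-.0535,.024),0.3)
```

```text
yaw 0.16 tcp [ 0.5659 -0.054   0.0335] t 31.35 F [ 0.6 -0.1  0.7] open 0.079 q [-0.19  0.21  1.75  0.    1.18  1.38]
  shift [-0.009 -0.005  0.095] turn [ 0.0001 -0.0004 -0.0008] deg [ 0.  -0.1 -0.1]
```

View pics/w27.png

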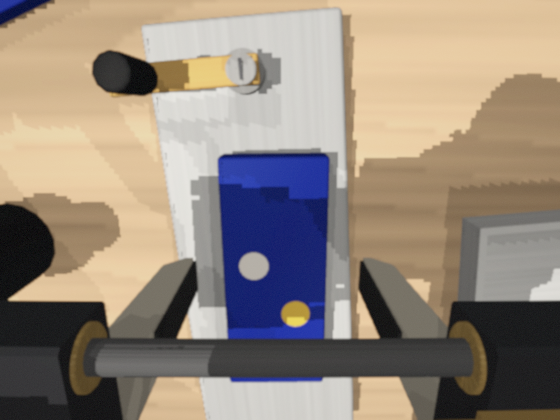

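View pics/s27.png

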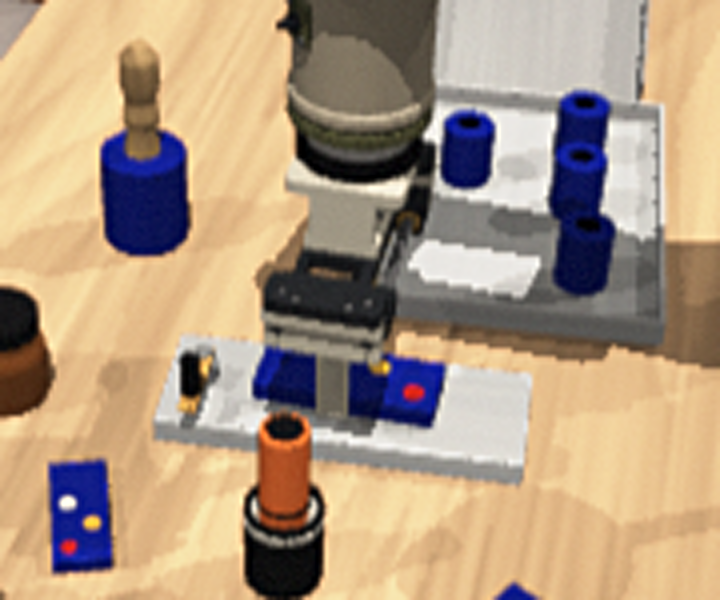

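Request:
move_arm --pt "-0.01 0 0.05 0 0 0 0.7" --pt "-0.01 0 0.08 0 0 0 0.7" --pt "-0.01 0 0.08 0 0 0 0.3" --pt "-0.01 0 0.08 0 0 0 -1" --pt "-0.01 0 0.08 0 0 0 -1" --pt "-0.01 0 0.08 0 0 0 -1" --pt "-0.01 0 0.08 0 0 0 -1" --pt "-0.01 0 0.08 0 0 0 -1" --squeeze 25

```text
t: 32.15
tool_pos: [0.5644, -0.0539, 0.0248]
orientation: [3.142, 0.004, 0.0]
force: [-0.4, 0.1, 0.4]
opening: 0.0497
```

Request:
move_arm --pt "0 0 0 0 0 0 -1" --pt "0 0 -0.1 0 0 0 -1" --pt "0 0 -0.2 0 0 0 -1" --pt "0 0 -0.2 0 0 0 -1"

```text
t: 32.55
tool_pos: [0.5659, -0.0542, 0.0471]
orientation: [3.141, 0.004, 0.006]
force: [-0.2, -0.8, 0.1]
opening: 0.0497
```

Run:
```python
from h import *
s=cam("side"); save(s,"s28.png",(200,130,380,280),4)
plan((.565,-.0535,.024),0.3)
```

```text
yaw 0.16 tcp [ 0.5655 -0.0541  0.0463] t 32.6 F [ 0.4  0.3 -0.7] open 0.0499 q [-0.19  0.19  1.75  0.    1.2   1.38]
  shift [-0.005 -0.006  0.223] turn [ 0.0002 -0.0009 -0.0008] deg [ 0.  -0.2 -0.1]
```

View pics/s28.png

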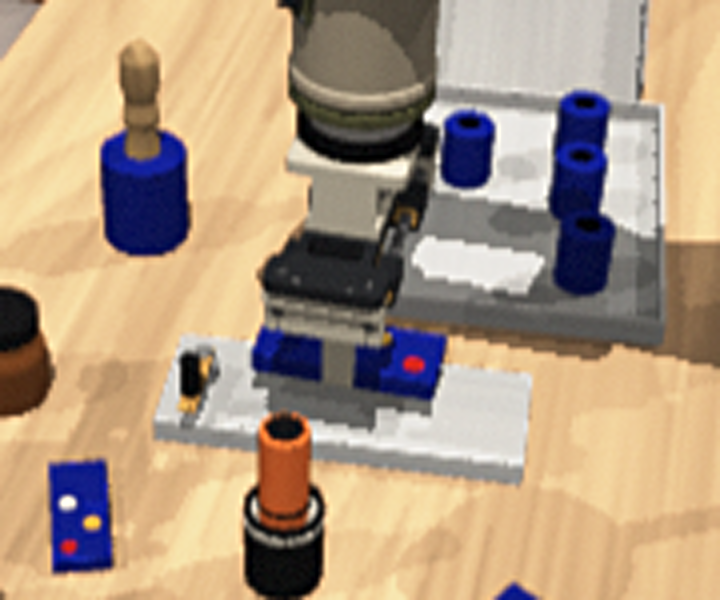

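The plaque is lifted level. Next I measure the tote.

Run:
```python
from h import *
t=cam("top"); save(t,"t29.png",(55,180,195,310),5)
s=cam("side"); save(s,"s29.png",(160,270,340,420),4)
```

```text
(no output)
```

View pics/t29.png

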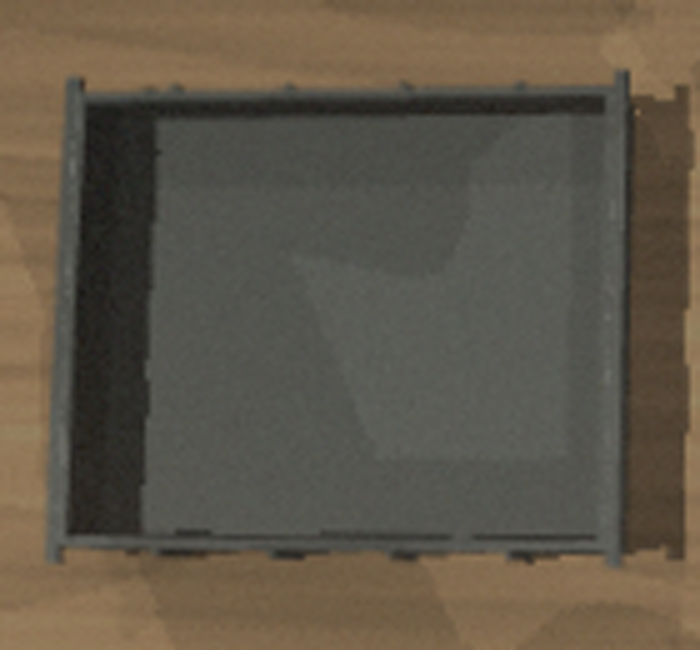

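View pics/s29.png

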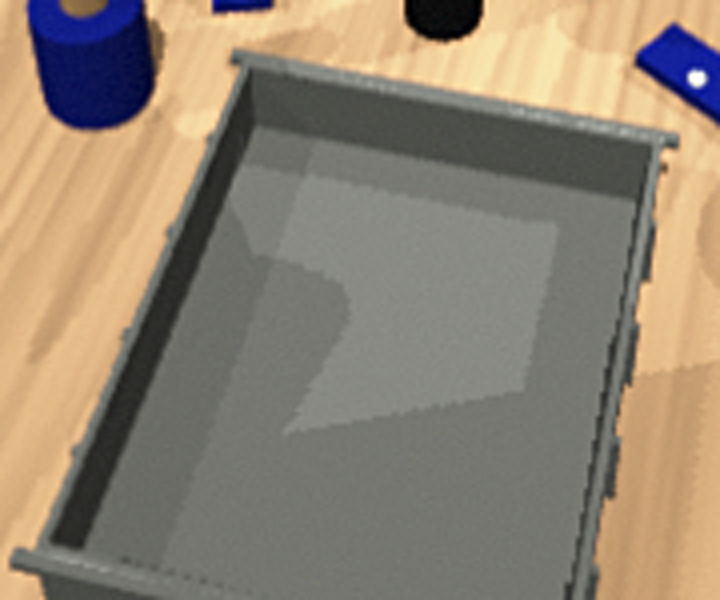

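Request:
move_arm --pt "0 0 -0.5 0 0 0 -1" --pt "0 0 -0.9 0 0 0 -1" --pt "0 0 -0.9 0 0 0 -1"

```text
t: 33.0
tool_pos: [0.5684, -0.0546, 0.1416]
orientation: [3.14, 0.004, 0.016]
force: [1.1, -0.9, -0.1]
opening: 0.0498
```

Request:
move_arm --pt "0 0 -0.5 0 0 0 -1" --pt "0 0 -0.9 0 0 0 -1" --pt "0 0 -0.9 0 0 0 -1" --pt "0 0 -0.9 0 0 0 -1"

```text
t: 33.4
tool_pos: [0.5648, -0.054, 0.2251]
orientation: [3.141, 0.004, 0.003]
force: [-0.3, 0.8, -2.2]
opening: 0.0497
```

Run:
```python
from h import *
t=cam("top")
k=lambda x,y:(55+(x+.5)/5-.5,180+(y+.5)/5-.5)
C=[onz(t,k(*p),.055)[:2] for p in ((85,102),(607,95),(604,537),(68,537))]
C=np.array(C); print(C.round(4)); print(C.mean(0), [np.linalg.norm(C[i]-C[(i+1)%4]).round(4) for i in range(4)])
d=C[0]-C[3]; print(np.degrees(np.arctan2(d[1],d[0]))); d=C[1]-C[2]; print(np.degrees(np.arctan2(d[1],d[0])))
d=C[0]-C[1]; print(np.degrees(np.arctan2(d[1],d[0]))-90); d=C[3]-C[2]; print(np.degrees(np.arctan2(d[1],d[0]))-90)
F=[onz(t,k(*p),.005)[:2] for p in ((157,117),(143,530))]; print("floor edge",F)
plan((.53,.40,.22),0.3)
```

```text
[[0.6455 0.4817]
 [0.6511 0.211 ]
 [0.4329 0.2046]
 [0.4258 0.4765]]
[0.53883085 0.34346576] [np.float64(0.2708), np.float64(0.2182), np.float64(0.2719), np.float64(0.2198)]
1.3701798006286428
1.671536896221322
1.1766234187245175
1.5044531999232191
floor edge [array([0.64721228, 0.46084733]), array([0.43161348, 0.45536796])]
yaw 0.16 tcp [ 0.5638 -0.0538  0.2233] t 33.45 F [ 0.2 -0.6 -1.3] open 0.0497 q [-0.19  0.04  1.58 -0.    1.53  1.38]
  shift [-0.325 -4.539  0.035] turn [-0.0001  0.0004 -0.0008] deg [-0.   0.1 -0.1]
```

The tote's inner corners give 270 × 219 mm, as they should, centred at (0.539, 0.3435). I carry the plaque over at z 0.22.

Request:
move_arm --pt "0 -0.45 0 0 0 0 -1" --pt "-0.05 -0.92 0 0 0 0 -1" --pt "-0.05 -0.92 0 0 0 0 -1"

```text
t: 33.75
tool_pos: [0.557, 0.043, 0.2216]
orientation: [-3.139, -0.011, 0.008]
force: [0.3, -0.8, -1.3]
opening: 0.0497
```

Request:
move_arm --pt "0 -0.45 0 0 0 0 -1" --pt "-0.05 -0.92 0 0 0 0 -1" --pt "-0.05 -0.92 0 0 0 0 -1"

```text
t: 34.05
tool_pos: [0.5517, 0.1346, 0.2219]
orientation: [-3.14, -0.012, 0.007]
force: [-0.0, -1.5, -0.9]
opening: 0.0499
```

Request:
move_arm --pt "0 -0.45 0 0 0 0 -1" --pt "-0.05 -0.92 0 0 0 0 -1" --pt "-0.05 -0.92 0 0 0 0 -1"

```text
t: 34.35
tool_pos: [0.5466, 0.226, 0.2221]
orientation: [-3.141, -0.012, 0.006]
force: [-0.5, -0.9, -0.6]
opening: 0.0495
```

Request:
move_arm --pt "0 -0.45 0 0 0 0 -1" --pt "-0.05 -0.92 0 0 0 0 -1" --pt "-0.05 -0.92 0 0 0 0 -1"

```text
t: 34.65
tool_pos: [0.5415, 0.3175, 0.2221]
orientation: [-3.141, -0.011, 0.005]
force: [-0.8, -0.7, -1.7]
opening: 0.0495
```

Request:
move_arm --pt "0 -0.45 0 0 0 0 -1" --pt "-0.05 -0.9 0 0 0 0 -1" --pt "-0.05 -0.9 0 0 0 0 -1" --pt "-0.05 -0.9 0 0 0 0 -1" --pt "-0.05 -0.9 0 0 0 0 -1"

```text
t: 35.15
tool_pos: [0.5382, 0.4022, 0.2234]
orientation: [3.14, 0.003, -0.002]
force: [1.4, -0.1, -1.1]
opening: 0.0498
```

Run:
```python
from h import *
plan((.537,.405,.04),1)
w=cam("wrist"); save(w,"w30.png")
s=cam("side"); save(s,"s30.png")
```

```text
yaw 0.11 tcp [0.5382 0.4022 0.2234] t 35.15 F [ 1.4 -0.1 -1.1] open 0.0498 q [ 0.57  0.33  1.26 -0.    1.56  2.13]
  shift [-0.01  -0.031  1.834] turn [ 0.0005  0.0005 -0.0049] deg [ 0.1  0.1 -0.9]
```

View pics/w30.png

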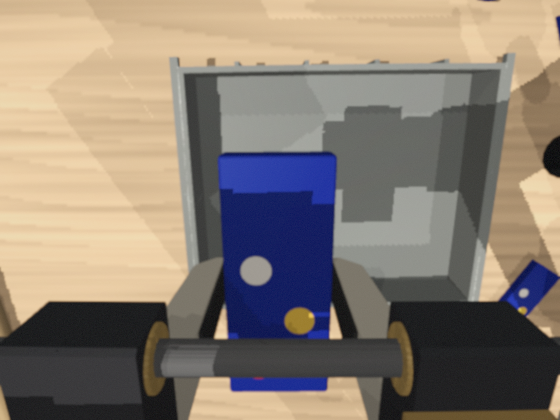

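View pics/s30.png

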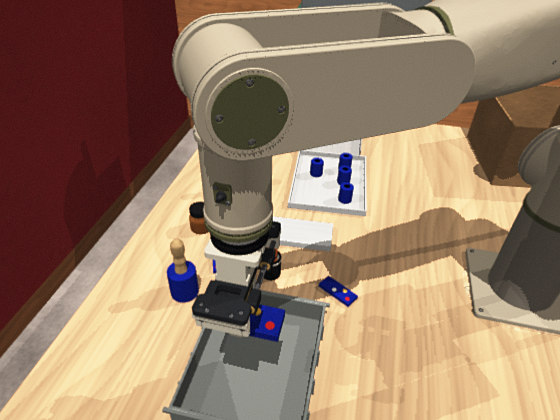

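Request:
move_arm --pt "0 -0.02 0.5 0 0 0 -1" --pt "0 -0.02 0.95 0 0 0 -1" --pt "0 -0.02 0.95 0 0 0 -1" --pt "0 -0.02 0.95 0 0 0 -1"

```text
t: 35.65
tool_pos: [0.5377, 0.4048, 0.1295]
orientation: [3.14, 0.003, -0.003]
force: [0.7, 0.8, 0.2]
opening: 0.0496
```

Request:
move_arm --pt "0 0 0.4 0 0 0 -1" --pt "0 0 0.8 0 0 0 -1" --pt "0 0 0.95 0 0 0 -1" --pt "0 0 0.95 0 0 0 -1" --pt "0 0 0.95 0 0 0 -1" --pt "0 0 0.95 0 0 0 -1"

```text
t: 36.25
tool_pos: [0.5402, 0.4074, 0.0384]
orientation: [-3.139, -0.004, -0.007]
force: [-0.7, 0.0, -1.3]
opening: 0.0499
```

Run:
```python
from h import *
plan((.537,.405,.011),0)
w=cam("wrist"); save(w,"w31.png")
```

```text
yaw 0.16 tcp [0.5402 0.4074 0.0384] t 36.25 F [-0.7  0.  -1.3] open 0.0499 q [0.57 0.47 1.42 0.   1.25 2.14]
  shift [-0.033  0.024  0.274] turn [-0.0009 -0.0014  0.0009] deg [-0.2 -0.3  0.2]
```

View pics/w31.png

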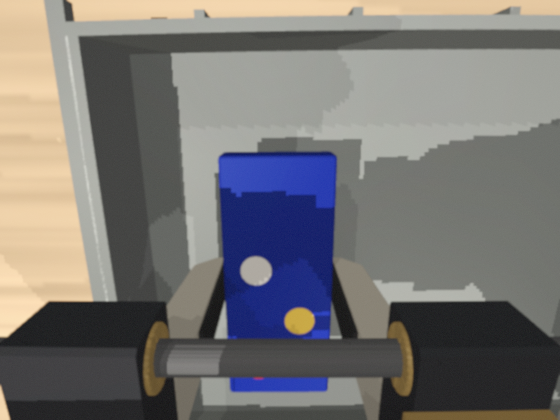

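Inside the tote the plaque is clear of every wall. I lower it to the floor gently.

Request:
move_arm --pt "-0.02 0.01 0.1 0 0 0 -1" --pt "-0.02 0.01 0.19 0 0 0 -1" --pt "-0.02 0.01 0.22 0 0 0 -1" --pt "-0.02 0.01 0.24 0 0 0 -1" --pt "-0.02 0.01 0.25 0 0 0 -1" --pt "-0.02 0.01 0.25 0 0 0 -1" --pt "-0.02 0.01 0.25 0 0 0 -1"

```text
t: 37.0
tool_pos: [0.536, 0.4051, 0.0098]
orientation: [-3.141, -0.005, -0.0]
force: [-1.4, -0.7, 2.3]
opening: 0.0499
```

Request:
move_arm --pt "0 0 0.005 0 0 0 -1" --pt "0 0 0.01 0 0 0 -1" --pt "0 0 0.01 0 0 0 -1"

```text
t: 37.3
tool_pos: [0.5361, 0.4051, 0.0098]
orientation: [-3.142, -0.004, -0.0]
force: [-5.1, -3.7, 8.7]
opening: 0.0495
```

Request:
move_arm --pt "0 0 -0.01 0 0 0 0.35" --pt "0 0 -0.01 0 0 0 0.35" --pt "0 0 -0.01 0 0 0 0.35" --pt "0 0 -0.2 0 0 0 0.35" --pt "0 0 -0.6 0 0 0 0.35" --pt "0 0 -1 0 0 0 0.35" --pt "0 0 -1 0 0 0 0.35"

```text
t: 38.0
tool_pos: [0.5399, 0.4075, 0.1166]
orientation: [-3.135, -0.004, -0.015]
force: [0.1, 0.4, 0.8]
opening: 0.0626
```

Request:
move_arm --pt "-0.2 0.45 -0.5 0 0 0 0.35" --pt "-0.2 0.9 -0.9 0 0 0 0.35" --pt "-0.2 0.9 -0.9 0 0 0 0.35" --pt "-0.2 0.9 -0.9 0 0 0 0.35"

```text
t: 38.4
tool_pos: [0.5184, 0.3137, 0.2028]
orientation: [-3.139, -0.001, -0.01]
force: [0.7, 0.6, -0.8]
opening: 0.0628
```

Run:
```python
from h import *
w=cam("wrist"); save(w,"w32.png"); s=cam("side"); save(s,"s32.png",(170,100,390,400),2.5)
plan((.434,-.233,.2),0)
```

```text
yaw 0.1 tcp [0.5166 0.3151 0.1986] t 38.5 F [-0.6 -0.7 -1. ] open 0.063 q [0.46 0.15 1.5  0.   1.49 2.03]
  shift [-0.836  5.48  -0.02 ] turn [-0.0003 -0.0003  0.0006] deg [-0.  -0.   0.1]
```

View pics/s32.png

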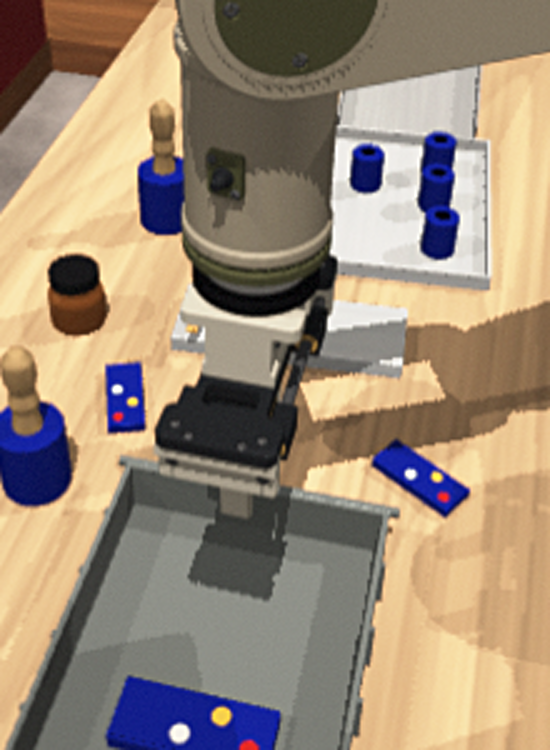

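The plaque lies flat in the tote, and all four heads still stand in the tray. I travel to the tray.

Request:
move_arm --pt "0 0.5 0 0 0 0 0.35" --pt "-0.1 1 0 0 0 0 0.35" --pt "-0.1 1 0 0 0 0 0.35"

```text
t: 38.8
tool_pos: [0.5046, 0.2112, 0.1953]
orientation: [3.138, 0.001, -0.008]
force: [0.5, 0.6, -0.2]
opening: 0.0627
```

Request:
move_arm --pt "0 0.5 0 0 0 0 0.35" --pt "-0.1 1 0 0 0 0 0.35" --pt "-0.1 1 0 0 0 0 0.35"

```text
t: 39.1
tool_pos: [0.4958, 0.1116, 0.1966]
orientation: [3.14, -0.0, -0.005]
force: [0.4, 0.5, 0.1]
opening: 0.0627
```

Request:
move_arm --pt "0 0.5 0 0 0 0 0.35" --pt "-0.1 1 0 0 0 0 0.35" --pt "-0.1 1 0 0 0 0 0.35"

```text
t: 39.4
tool_pos: [0.4865, 0.0117, 0.1971]
orientation: [3.14, -0.001, -0.004]
force: [0.3, 0.7, -0.7]
opening: 0.0627
```

Request:
move_arm --pt "0 0.5 0 0 0 0 0.35" --pt "-0.2 1 0 0 0 0 0.35" --pt "-0.2 1 0 0 0 0 0.35"

```text
t: 39.7
tool_pos: [0.4665, -0.0876, 0.1973]
orientation: [3.141, -0.0, -0.004]
force: [-0.8, 0.6, 0.5]
opening: 0.0628
```

Request:
move_arm --pt "0 0.5 0 0 0 0 0.35" --pt "-0.2 1 0 0 0 0 0.35" --pt "-0.2 1 0 0 0 0 0.35" --pt "-0.2 1 0 0 0 0 0.35" --pt "-0.2 1 0 0 0 0 0.35"

```text
t: 40.2
tool_pos: [0.4484, -0.1833, 0.198]
orientation: [-3.14, -0.006, 0.001]
force: [-0.2, -0.2, 0.7]
opening: 0.0628
```

```bash
cat >> h.py <<'E'
def heads(c,zt=.054,xr=(.36,.62),yr=(-.48,-.15)):
    # dark bore spots inside blue
    g=c["frame"].max(2); hh=hsv(c)
    blue=((hh[...,0]>105)&(hh[...,0]<130)&(hh[...,1]>120)).astype(np.uint8)
    out=[]
    for cn in cv2.findContours(blue,cv2.RETR_CCOMP,cv2.CHAIN_APPROX_NONE)[0]:
        a=cv2.contourArea(cn)
        if a<10: continue
        M=cv2.moments(cn); u=(M["m10"]/M["m00"],M["m01"]/M["m00"]); P=onz(c,u,zt)
        if xr[0]<P[0]<xr[1] and yr[0]<P[1]<yr[1]: out.append((np.round(u,1).tolist(),a,P[:2].round(4).tolist(),g[int(u[1]),int(u[0])]))
    return out
E
python3 - <<'E'
from h import *
w=cam("wrist"); save(w,"w33.png"); print(heads(w)); t=cam("top"); print(heads(t)); save(t,"t33.png")
plan((.434,-.233,.2),0)
E
```

```text
[([331.9, 214.9], 1744.0, [0.4372, -0.2316], np.uint8(14)), ([331.4, 224.4], 52.0, [0.4286, -0.2315], np.uint8(14)), ([340.1, 223.0], 29.0, [0.4299, -0.2391], np.uint8(15)), ([339.6, 218.2], 23.0, [0.4342, -0.2385], np.uint8(9)), ([336.8, 215.7], 14.0, [0.4365, -0.2359], np.uint8(11)), ([332.7, 214.9], 12.5, [0.4373, -0.2324], np.uint8(18)), ([427.1, 199.0], 2085.5, [0.4519, -0.3135], np.uint8(86)), ([438.2, 211.0], 10.5, [0.4411, -0.3246], np.uint8(7)), ([437.5, 206.9], 11.0, [0.4449, -0.3235], np.uint8(0)), ([430.6, 205.9], 60.0, [0.4457, -0.3173], np.uint8(11)), ([440.0, 198.4], 12.0, [0.4525, -0.3247], np.uint8(9)), ([436.9, 201.5], 65.5, [0.4497, -0.3224], np.uint8(9)), ([508.7, 192.8], 2439.0, [0.4578, -0.3844], np.uint8(87)), ([518.6, 203.0], 14.0, [0.4487, -0.3949], np.uint8(2)), ([525.2, 202.7], 15.0, [0.449, -0.4007], np.uint8(8)), ([526.8, 198.9], 12.0, [0.4524, -0.4014], np.uint8(10)), ([518.3, 198.3], 18.0, [0.4529, -0.3938], np.uint8(8)), ([523.6, 196.2], 10.0, [0.4549, -0.3982], np.uint8(15)), ([524.8, 192.5], 10.0, [0.4581, -0.3986], np.uint8(7)), ([465.8, 98.0], 2595.0, [0.5358, -0.3356], np.uint8(130)), ([480.0, 103.6], 42.5, [0.5315, -0.3478], np.uint8(13)), ([473.9, 100.7], 14.5, [0.5337, -0.3424], np.uint8(11)), ([471.3, 102.0], 32.0, [0.5326, -0.3405], np.uint8(10)), ([479.2, 96.6], 28.5, [0.5369, -0.3463], np.uint8(8))]
[([400.7, 241.9], 31.0, [0.5478, -0.3462], np.uint8(88))]
yaw 0.3 tcp [ 0.4484 -0.1833  0.1983] t 40.3 F [ 0.6 -0.9 -0.2] open 0.0628 q [-0.49 -0.18  1.83  0.    1.49  1.07]
  shift [-0.147  0.496 -0.017] turn [-0.0003  0.0001  0.0017] deg [-0.   0.   0.3]
```

View pics/w33.png

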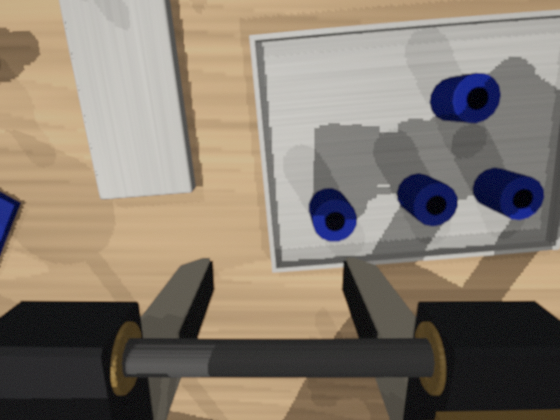

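The bores are at (335,220), (436,205), (522,198) and (477,98): four heads, all upright.

```bash
cat >> h.py <<'E'
def bores(c,zt=.054,xr=(.36,.62),yr=(-.48,-.15)):
    g=cv2.GaussianBlur(c["frame"],(3,3),0).max(2)
    out=[]
    for a,u,b,l in blobs(g<40,30):
        if a>600: continue
        P=onz(c,u,zt)
        if xr[0]<P[0]<xr[1] and yr[0]<P[1]<yr[1]: out.append((u.round(1).tolist(),int(a),P[:2].round(4).tolist()))
    return out
E
python3 - <<'E'
from h import *
w=cam("wrist"); print(bores(w))
for p in ((335,220),(436.5,205),(522,198),(477.5,98)): print(onz(w,p,.054).round(4))
plan((.434,-.233,.1),0)
E
```

```text
[([477.0, 98.6], 327, [0.5356, -0.345]), ([521.8, 198.5], 269, [0.453, -0.3974]), ([435.5, 204.9], 263, [0.4467, -0.3218]), ([334.5, 220.7], 237, [0.4319, -0.2343])]
[ 0.4326 -0.2347  0.054 ]
[ 0.4467 -0.3226  0.054 ]
[ 0.4534 -0.3974  0.054 ]
[ 0.5361 -0.3453  0.054 ]
yaw 0.3 tcp [ 0.4483 -0.1835  0.1984] t 40.35 F [ 0.1 -0.5 -0.5] open 0.0628 q [-0.49 -0.18  1.83  0.    1.49  1.07]
  shift [-0.145  0.495  0.984] turn [-0.0002  0.0001  0.0017] deg [-0.   0.   0.3]
```

Request:
move_arm --pt "-0.15 0.5 0 0 0 0 0.16" --pt "-0.15 0.51 0.4 0 0 0 0.16" --pt "-0.15 0.51 0.9 0 0 0 0.16" --pt "-0.15 0.51 0.9 0 0 0 0.16" --pt "-0.15 0.51 0.9 0 0 0 0.16"

```text
t: 40.85
tool_pos: [0.4325, -0.235, 0.1086]
orientation: [-3.14, -0.006, 0.003]
force: [0.9, 0.4, 1.1]
opening: 0.054
```

Run:
```python
from h import *
w=cam("wrist"); save(w,"w34.png"); print(bores(w))
plan((.4325,-.2345,.015),0)
```

```text
[([536.5, 206.8], 530, [0.453, -0.3981]), ([415.4, 215.9], 526, [0.4468, -0.322]), ([274.8, 238.3], 514, [0.4317, -0.2342])]
yaw 0.23 tcp [ 0.4339 -0.236   0.1105] t 40.9 F [ 0.4 -0.6  1.5] open 0.0539 q [-0.6  -0.08  1.9   0.    1.32  0.96]
  shift [-0.015 -0.015  0.955] turn [ 0.0002 -0.0004  0.0013] deg [ 0.  -0.1  0.2]
```

View pics/w34.png

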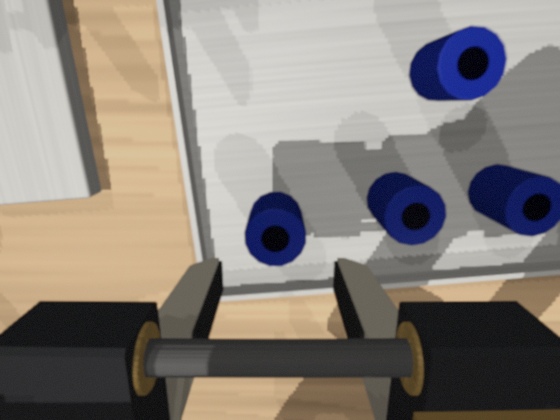

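The head's bore at (275,238) is centred between the fingers.

Request:
move_arm --pt "-0.01 -0.01 0.4 0 0 0 0.16" --pt "-0.01 -0.01 0.7 0 0 0 0.16" --pt "-0.01 -0.01 0.85 0 0 0 0.16" --pt "-0.01 -0.01 0.9 0 0 0 0.16" --pt "-0.01 -0.01 0.92 0 0 0 0.16" --pt "-0.01 -0.01 0.92 0 0 0 0.16" --pt "-0.01 -0.01 0.92 0 0 0 -1" --pt "-0.01 -0.01 0.92 0 0 0 -1" --squeeze 20

```text
t: 41.7
tool_pos: [0.4327, -0.2358, 0.0179]
orientation: [3.141, 0.004, 0.003]
force: [-0.3, -0.1, 0.7]
opening: 0.0423
```

Request:
move_arm --pt "0 0 0 0 0 0 -1" --pt "0 0 0 0 0 0 -1" --pt "0 0 -0.3 0 0 0 -1" --pt "0 0 -0.6 0 0 0 -1" --pt "0 0 -0.9 0 0 0 -1"

```text
t: 42.2
tool_pos: [0.4313, -0.235, 0.1074]
orientation: [-3.141, -0.004, 0.001]
force: [0.9, -0.8, -0.5]
opening: 0.0399
```

Request:
move_arm --pt "0 0 -0.5 0 0 0 -1" --pt "0 0 -0.9 0 0 0 -1" --pt "0 0 -0.9 0 0 0 -1" --pt "0 0 -0.9 0 0 0 -1"

```text
t: 42.6
tool_pos: [0.4324, -0.2358, 0.1978]
orientation: [3.14, 0.004, 0.003]
force: [0.6, 0.1, -0.9]
opening: 0.0393
```

Run:
```python
from h import *
w=cam("wrist"); save(w,"w35.png")
plan((.464,.275,.2),0)
```

```text
yaw 0.16 tcp [ 0.4315 -0.2351  0.1961] t 42.65 F [-0.  -0.1 -1.9] open 0.0394 q [-0.6  -0.16  1.81 -0.    1.48  0.96]
  shift [ 0.339 -5.1   -0.039] turn [-0.0001  0.0001  0.0009] deg [-0.   0.   0.2]
```

View pics/w35.png

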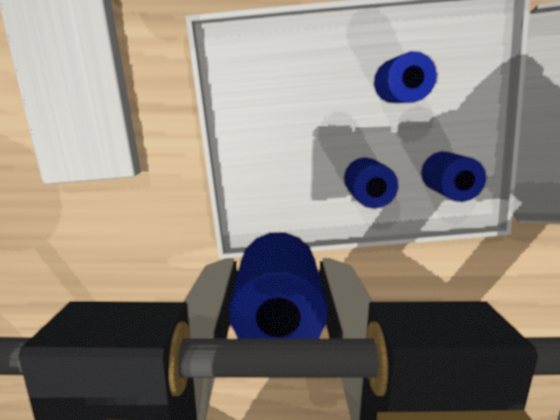

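Head held. I carry it to the tote.

Request:
move_arm --pt "0 -0.5 0 0 0 0 -1" --pt "0.07 -1 0 0 0 0 -1" --pt "0.07 -1 0 0 0 0 -1"

```text
t: 42.95
tool_pos: [0.4376, -0.13, 0.1941]
orientation: [-3.138, -0.012, 0.005]
force: [0.4, -0.7, -0.3]
opening: 0.0395
```

Request:
move_arm --pt "0 -0.5 0 0 0 0 -1" --pt "0.07 -1 0 0 0 0 -1" --pt "0.07 -1 0 0 0 0 -1"

```text
t: 43.25
tool_pos: [0.4444, -0.0303, 0.1946]
orientation: [-3.139, -0.013, 0.005]
force: [0.4, -1.2, -1.2]
opening: 0.0399
```

Request:
move_arm --pt "0 -0.5 0 0 0 0 -1" --pt "0.07 -1 0 0 0 0 -1" --pt "0.07 -1 0 0 0 0 -1"

```text
t: 43.55
tool_pos: [0.4511, 0.069, 0.1949]
orientation: [-3.14, -0.013, 0.004]
force: [0.6, -0.3, -0.2]
opening: 0.0401
```

Request:
move_arm --pt "0 -0.5 0 0 0 0 -1" --pt "0.07 -1 0 0 0 0 -1" --pt "0.07 -1 0 0 0 0 -1"

```text
t: 43.85
tool_pos: [0.458, 0.1683, 0.1948]
orientation: [-3.141, -0.011, 0.004]
force: [-0.2, -0.4, -0.8]
opening: 0.0398
```

Request:
move_arm --pt "0 -0.5 0 0 0 0 -1" --pt "0.07 -1 0 0 0 0 -1" --pt "0.07 -1 0 0 0 0 -1" --pt "0.07 -1 0 0 0 0 -1" --pt "0.07 -1 0 0 0 0 -1"

```text
t: 44.35
tool_pos: [0.4653, 0.263, 0.1956]
orientation: [3.14, 0.003, -0.003]
force: [0.3, -0.3, -1.0]
opening: 0.0395
```

Run:
```python
from h import *
w=cam("wrist"); save(w,"w36.png")
plan((.464,.275,.02),0)
```

```text
yaw 0.08 tcp [0.4655 0.263  0.196 ] t 44.4 F [ 0.6  0.6 -0.6] open 0.0399 q [ 0.42 -0.03  1.7  -0.    1.48  1.99]
  shift [-0.013 -0.122  1.76 ] turn [0.0004 0.0003 0.0004] deg [0.1 0.1 0.1]
```

View pics/w36.png

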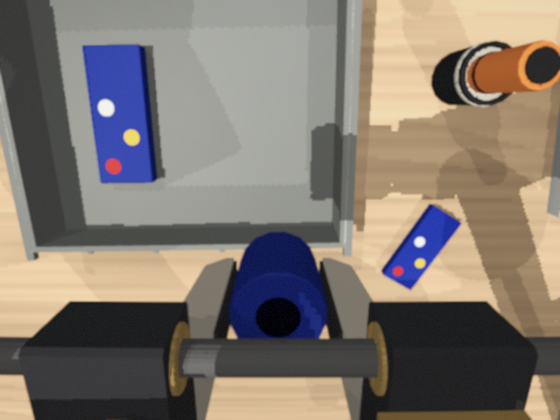

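Request:
move_arm --pt "-0.01 -0.12 0.4 0 0 0 -1" --pt "-0.01 -0.12 0.9 0 0 0 -1" --pt "-0.01 -0.12 0.9 0 0 0 -1" --pt "-0.01 -0.12 0.9 0 0 0 -1"

```text
t: 44.8
tool_pos: [0.4638, 0.2753, 0.1066]
orientation: [3.14, 0.002, -0.003]
force: [0.0, -0.7, -0.2]
opening: 0.0398
```

Run:
```python
from h import *
w=cam("wrist"); save(w,"w37.png")
plan((.464,.275,.02),0)
```

```text
yaw 0.09 tcp [0.4654 0.2762 0.1086] t 44.85 F [-0.   0.2  0.2] open 0.0396 q [ 0.44  0.05  1.78 -0.    1.31  2.01]
  shift [-0.015  0.013  0.886] turn [-0.0002 -0.0005  0.0005] deg [-0.  -0.1  0.1]
```

View pics/w37.png

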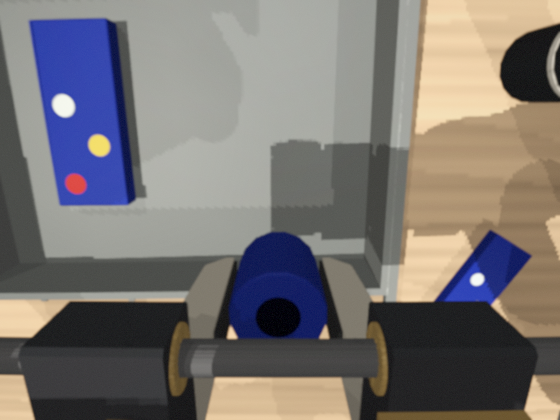

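Request:
move_arm --pt "0 0 0.4 0 0 0 -1" --pt "0 0 0.7 0 0 0 -1" --pt "0 0 0.8 0 0 0 -1" --pt "0 0 0.85 0 0 0 -1" --pt "0 0 0.88 0 0 0 -1" --pt "0 0 0.88 0 0 0 -1" --pt "0 0 0.88 0 0 0 -1"

```text
t: 45.55
tool_pos: [0.4655, 0.2774, 0.0203]
orientation: [-3.141, -0.004, -0.004]
force: [-0.1, -0.1, -0.9]
opening: 0.0395
```

Request:
move_arm --pt "0 0 0.01 0 0 0 -1" --pt "0 0 0.01 0 0 0 -1"

```text
t: 45.75
tool_pos: [0.4652, 0.2773, 0.0187]
orientation: [-3.141, -0.005, -0.003]
force: [-0.7, -0.2, 3.8]
opening: 0.0396
```

Request:
move_arm --pt "0 0 0 0 0 0 0.16" --pt "0 0 0 0 0 0 0.16" --pt "0 0 0 0 0 0 0.16" --pt "0 0 -0.2 0 0 0 0.16" --pt "0 0 -0.6 0 0 0 0.16" --pt "0 0 -0.95 0 0 0 0.16" --pt "0 0 -0.95 0 0 0 0.16"

```text
t: 46.45
tool_pos: [0.4678, 0.2785, 0.1186]
orientation: [-3.138, -0.004, -0.013]
force: [0.2, 1.1, 1.2]
opening: 0.0538
```

Request:
move_arm --pt "0 0.5 -0.5 0 0 0 0.16" --pt "-0.05 1 -0.8 0 0 0 0.16" --pt "-0.05 1 -0.8 0 0 0 0.16"

```text
t: 46.75
tool_pos: [0.4599, 0.175, 0.1942]
orientation: [3.141, 0.004, 0.002]
force: [-0.0, 0.8, -0.0]
opening: 0.0541
```

Request:
move_arm --pt "0 0.5 0 0 0 0 0.16" --pt "-0.05 1 0 0 0 0 0.16" --pt "-0.05 1 0 0 0 0 0.16"

```text
t: 47.05
tool_pos: [0.4544, 0.0717, 0.192]
orientation: [3.139, -0.004, -0.001]
force: [-0.4, -0.9, -0.5]
opening: 0.0539
```

Run:
```python
from h import *
s=cam("side"); save(s,"s38.png",(100,100,400,420),1.8)
plan((.447,-.322,.2),0)
```

```text
yaw -0.13 tcp [0.4546 0.0742 0.192 ] t 47.1 F [-0.1  0.2 -0.1] open 0.054 q [ 0.05 -0.24  1.9  -0.    1.49  1.62]
  shift [-0.067  3.962 -0.079] turn [ 0.0001  0.0002 -0.0007] deg [ 0.   0.  -0.1]
```

View pics/s38.png

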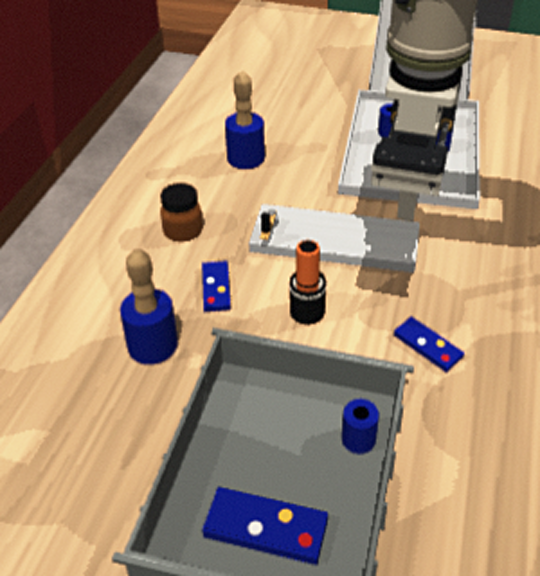

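The head stands in the tote next to the plaque. Now for the next one.

Request:
move_arm --pt "0 0.5 0 0 0 0 0.16" --pt "-0.02 1 0 0 0 0 0.16" --pt "-0.02 1 0 0 0 0 0.16"

```text
t: 47.4
tool_pos: [0.4529, -0.027, 0.192]
orientation: [3.14, -0.002, -0.001]
force: [0.0, 0.4, 0.1]
opening: 0.054
```

Request:
move_arm --pt "0 0.5 0 0 0 0 0.16" --pt "-0.02 1 0 0 0 0 0.16" --pt "-0.02 1 0 0 0 0 0.16"

```text
t: 47.7
tool_pos: [0.4513, -0.1266, 0.192]
orientation: [3.14, -0.002, -0.001]
force: [0.7, 1.0, -0.0]
opening: 0.054
```

Request:
move_arm --pt "0 0.5 0 0 0 0 0.16" --pt "-0.02 1 0 0 0 0 0.16" --pt "-0.02 1 0 0 0 0 0.16" --pt "-0.02 1 0 0 0 0 0.16"

```text
t: 48.1
tool_pos: [0.45, -0.2224, 0.1918]
orientation: [-3.14, -0.003, 0.001]
force: [-0.0, -0.5, -0.5]
opening: 0.0541
```

Run:
```python
from h import *
w=cam("wrist"); save(w,"w39.png"); print(bores(w))
plan((.447,-.322,.1),0)
```

```text
[([431.1, 98.6], 311, [0.5361, -0.3442]), ([481.4, 201.0], 281, [0.453, -0.397]), ([392.7, 207.9], 277, [0.4468, -0.3214])]
yaw 0.18 tcp [ 0.4501 -0.2217  0.1919] t 48.15 F [0.6 1.  0. ] open 0.0537 q [-0.56 -0.12  1.79  0.    1.48  1.01]
  shift [-0.034  1.005  0.918] turn [-0.0005  0.0003  0.001 ] deg [-0.1  0.   0.2]
```

View pics/w39.png

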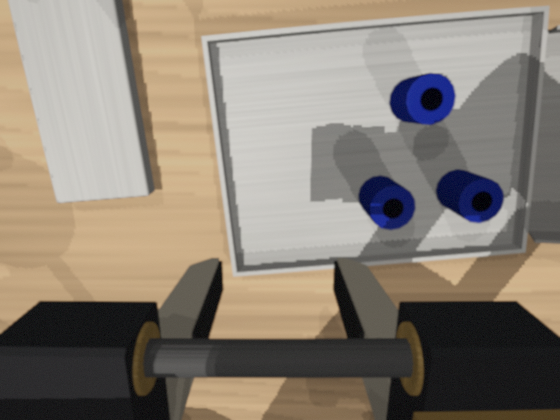

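The remaining three heads haven't moved: bores at (393,208), (481,201) and (431,99).

Request:
move_arm --pt "-0.03 0.5 0 0 0 0 0.16" --pt "-0.03 1 0 0 0 0 0.16" --pt "-0.03 1 0.4 0 0 0 0.16" --pt "-0.03 1 0.8 0 0 0 0.16" --pt "-0.03 1 0.8 0 0 0 0.16" --pt "-0.03 1 0.8 0 0 0 0.16"

```text
t: 48.75
tool_pos: [0.4473, -0.3211, 0.1125]
orientation: [-3.14, -0.008, 0.003]
force: [-0.0, -0.8, 1.0]
opening: 0.0541
```

Run:
```python
from h import *
w=cam("wrist"); save(w,"w40.png"); print(bores(w))
plan((.447,-.3215,.016),0)
```

```text
[([394.8, 227.3], 501, [0.4529, -0.3972]), ([276.3, 236.0], 506, [0.4466, -0.3212])]
yaw 0.27 tcp [ 0.4483 -0.3223  0.1143] t 48.8 F [0.2 0.  0.8] open 0.054 q [-0.72  0.07  1.74  0.    1.32  0.85]
  shift [-0.014 -0.008  0.983] turn [ 0.0002 -0.0003  0.0015] deg [ 0.  -0.1  0.3]
```

View pics/w40.png

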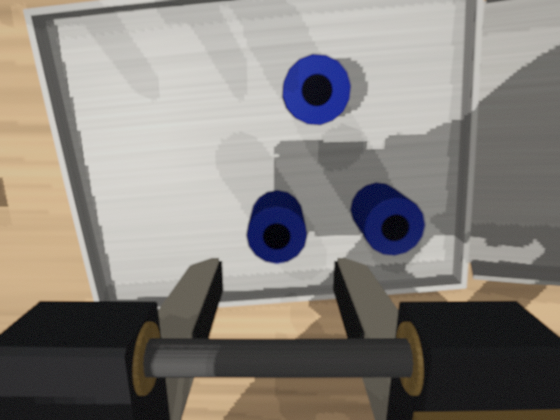

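The bore at (276,236) is centred, so I go down and grip.

Request:
move_arm --pt "-0.01 0 0.4 0 0 0 0.16" --pt "-0.01 0 0.7 0 0 0 0.16" --pt "-0.01 0 0.88 0 0 0 0.16" --pt "-0.01 0 0.94 0 0 0 0.16" --pt "-0.01 0 0.96 0 0 0 0.16" --pt "-0.01 0 0.96 0 0 0 0.16" --pt "-0.01 0 0.96 0 0 0 -1" --pt "-0.01 0 0.96 0 0 0 -1" --squeeze 20

```text
t: 49.6
tool_pos: [0.4469, -0.3238, 0.0181]
orientation: [3.14, 0.004, 0.003]
force: [-0.2, 0.5, -0.6]
opening: 0.0426
```

Request:
move_arm --pt "0 0 0 0 0 0 -1" --pt "0 0 0 0 0 0 -1" --pt "0 0 -0.3 0 0 0 -1" --pt "0 0 -0.6 0 0 0 -1" --pt "0 0 -0.9 0 0 0 -1" --pt "0 0 -0.9 0 0 0 -1"

```text
t: 50.2
tool_pos: [0.4486, -0.3256, 0.112]
orientation: [3.136, 0.004, 0.01]
force: [1.0, -0.6, -0.3]
opening: 0.0397
```

Request:
move_arm --pt "0 0 -0.5 0 0 0 -1" --pt "0 0 -0.9 0 0 0 -1" --pt "0.07 -0.4 -0.9 0 0 0 -1" --pt "0.07 -0.9 -0.9 0 0 0 -1"

```text
t: 50.6
tool_pos: [0.4537, -0.2341, 0.1979]
orientation: [3.14, -0.0, 0.004]
force: [0.3, 1.2, -1.0]
opening: 0.0398
```

Run:
```python
from h import *
w=cam("wrist"); save(w,"w41.png")
plan((.514,.275,.2),0)
```

```text
yaw 0.21 tcp [ 0.4529 -0.226   0.1961] t 50.65 F [ 5.2  4.1 -2.3] open 0.0397 q [-0.57 -0.11  1.77  0.    1.48  1.  ]
  shift [ 0.63  -5.008 -0.016] turn [-0.0015  0.0001  0.0012] deg [-0.3  0.   0.2]
```

View pics/w41.png

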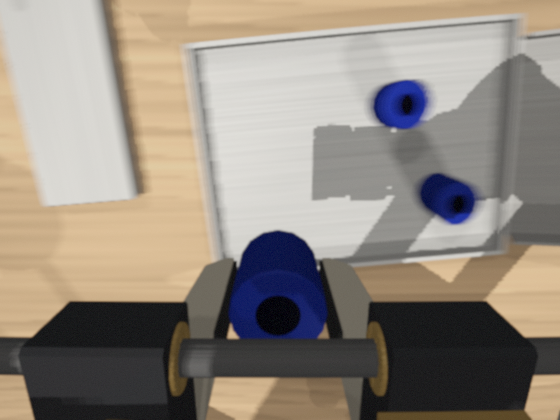

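Request:
move_arm --pt "0.02 -0.5 0 0 0 0 -1" --pt "0.12 -1 0 0 0 0 -1" --pt "0.12 -1 0 0 0 0 -1"

```text
t: 50.95
tool_pos: [0.4647, -0.1281, 0.1958]
orientation: [-3.139, -0.012, 0.001]
force: [0.8, -0.9, -1.0]
opening: 0.0398
```

Request:
move_arm --pt "0.02 -0.5 0 0 0 0 -1" --pt "0.12 -1 0 0 0 0 -1" --pt "0.12 -1 0 0 0 0 -1"

```text
t: 51.25
tool_pos: [0.4764, -0.0285, 0.196]
orientation: [-3.14, -0.013, 0.001]
force: [-1.3, -0.2, -0.7]
opening: 0.0399
```

Request:
move_arm --pt "0.02 -0.5 0 0 0 0 -1" --pt "0.12 -1 0 0 0 0 -1" --pt "0.12 -1 0 0 0 0 -1"

```text
t: 51.55
tool_pos: [0.488, 0.071, 0.196]
orientation: [-3.14, -0.012, 0.001]
force: [0.7, -0.1, -1.0]
opening: 0.0401
```

Request:
move_arm --pt "0.02 -0.5 0 0 0 0 -1" --pt "0.12 -1 0 0 0 0 -1" --pt "0.12 -1 0 0 0 0 -1"

```text
t: 51.85
tool_pos: [0.4998, 0.1705, 0.1958]
orientation: [-3.14, -0.011, 0.001]
force: [0.3, -0.6, -1.3]
opening: 0.0395
```

Request:
move_arm --pt "0.02 -0.5 0 0 0 0 -1" --pt "0.12 -1 0 0 0 0 -1" --pt "0.12 -1 0 0 0 0 -1" --pt "0.12 -1 0 0 0 0 -1" --pt "0.12 -1 0 0 0 0 -1"

```text
t: 52.35
tool_pos: [0.5116, 0.2653, 0.1961]
orientation: [3.141, 0.003, -0.001]
force: [-0.5, -0.4, -0.2]
opening: 0.04
```

Run:
```python
from h import *
w=cam("wrist"); save(w,"w42.png")
plan((.516,.276,.019),0)
```

```text
yaw 0.08 tcp [0.5116 0.2652 0.1963] t 52.4 F [ 0.1 -1.4  0. ] open 0.0397 q [ 0.39  0.08  1.58 -0.    1.48  1.96]
  shift [ 0.045 -0.109  1.773] turn [0.0002 0.0001 0.0004] deg [0.  0.  0.1]
```

View pics/w42.png

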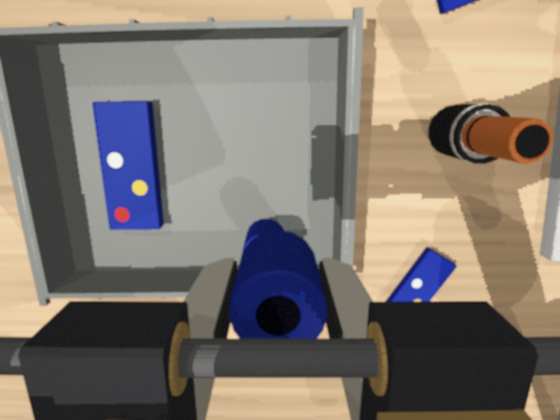

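Request:
move_arm --pt "0.06 -0.12 0.4 0 0 0 -1" --pt "0.06 -0.12 0.9 0 0 0 -1" --pt "0.06 -0.12 0.9 0 0 0 -1" --pt "0.06 -0.12 0.9 0 0 0 -1"

```text
t: 52.8
tool_pos: [0.5167, 0.2774, 0.1065]
orientation: [3.14, 0.002, -0.004]
force: [0.7, -0.3, -0.1]
opening: 0.0397
```

Request:
move_arm --pt "0 0 0.4 0 0 0 -1" --pt "0 0 0.7 0 0 0 -1" --pt "0 0 0.8 0 0 0 -1" --pt "0 0 0.85 0 0 0 -1" --pt "0 0 0.86 0 0 0 -1" --pt "0 0 0.86 0 0 0 -1" --pt "0 0 0.86 0 0 0 -1"

```text
t: 53.5
tool_pos: [0.5187, 0.2796, 0.0226]
orientation: [-3.14, -0.004, -0.004]
force: [-0.9, 0.0, -1.0]
opening: 0.0401
```

Request:
move_arm --pt "0 0 0.01 0 0 0 -1" --pt "0 0 0.01 0 0 0 -1"

```text
t: 53.7
tool_pos: [0.5176, 0.2791, 0.0201]
orientation: [-3.141, -0.005, -0.001]
force: [-0.9, -0.1, -0.2]
opening: 0.0398
```

Request:
move_arm --pt "0 0 0.01 0 0 0 -1" --pt "0 0 0.01 0 0 0 -1" --pt "0 0 0.01 0 0 0 -1"

```text
t: 54.0
tool_pos: [0.5175, 0.2791, 0.0189]
orientation: [-3.141, -0.005, -0.001]
force: [-0.2, 0.3, 1.6]
opening: 0.0397
```

Request:
move_arm --pt "0 0 0 0 0 0 0.16" --pt "0 0 0 0 0 0 0.16" --pt "0 0 0 0 0 0 0.16" --pt "0 0 -0.2 0 0 0 0.16" --pt "0 0 -0.6 0 0 0 0.16" --pt "0 0 -0.95 0 0 0 0.16" --pt "0 0 -0.95 0 0 0 0.16"

```text
t: 54.7
tool_pos: [0.521, 0.2806, 0.1202]
orientation: [-3.138, -0.004, -0.014]
force: [-0.3, 0.7, -0.2]
opening: 0.0538
```

Request:
move_arm --pt "0 0.5 -0.5 0 0 0 0.16" --pt "-0.12 1 -0.8 0 0 0 0.16" --pt "-0.12 1 -0.8 0 0 0 0.16"

```text
t: 55.0
tool_pos: [0.506, 0.1771, 0.1955]
orientation: [3.141, 0.004, 0.003]
force: [1.1, 0.1, 0.6]
opening: 0.0541
```

Request:
move_arm --pt "0 0.5 0 0 0 0 0.16" --pt "-0.1 1 0 0 0 0 0.16" --pt "-0.1 1 0 0 0 0 0.16"

```text
t: 55.3
tool_pos: [0.4952, 0.074, 0.1932]
orientation: [3.14, -0.003, -0.001]
force: [0.1, 0.4, -0.3]
opening: 0.0538
```

Run:
```python
from h import *
s=cam("side"); save(s,"s43.png",(100,100,400,420),1.8)
plan((.453,-.397,.2),0)
```

```text
yaw -0.09 tcp [0.4955 0.0763 0.1932] t 55.35 F [-0.1  1.   0.2] open 0.0538 q [ 0.05 -0.13  1.79 -0.    1.48  1.62]
  shift [-0.417  4.733 -0.066] turn [ 0.0001  0.0001 -0.0005] deg [ 0.   0.  -0.1]
```

View pics/s43.png

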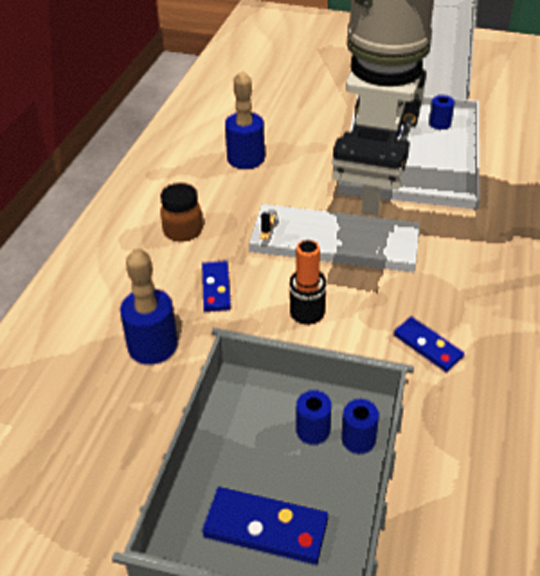

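Two heads are in. Two remain.

Request:
move_arm --pt "0 0.5 0 0 0 0 0.16" --pt "-0.1 1 0 0 0 0 0.16" --pt "-0.1 1 0 0 0 0 0.16"

```text
t: 55.65
tool_pos: [0.4856, -0.0247, 0.1931]
orientation: [3.14, -0.001, -0.001]
force: [-0.4, -0.1, -0.6]
opening: 0.0539
```

Request:
move_arm --pt "0 0.5 0 0 0 0 0.16" --pt "-0.1 1 0 0 0 0 0.16" --pt "-0.1 1 0 0 0 0 0.16"

```text
t: 55.95
tool_pos: [0.476, -0.1244, 0.1932]
orientation: [3.14, -0.002, -0.001]
force: [-0.2, 1.1, 0.3]
opening: 0.0546
```

Request:
move_arm --pt "0 0.5 0 0 0 0 0.16" --pt "-0.1 1 0 0 0 0 0.16" --pt "-0.1 1 0 0 0 0 0.16"

```text
t: 56.25
tool_pos: [0.4665, -0.2241, 0.1932]
orientation: [3.141, -0.001, -0.001]
force: [-0.5, 1.6, 0.2]
opening: 0.0544
```

Request:
move_arm --pt "0 0.5 0 0 0 0 0.16" --pt "-0.1 0.9 0 0 0 0 0.16" --pt "-0.1 0.9 0 0 0 0 0.16" --pt "-0.1 0.9 0 0 0 0 0.16"

```text
t: 56.65
tool_pos: [0.4578, -0.3099, 0.193]
orientation: [-3.14, -0.004, 0.0]
force: [0.2, 0.3, -0.2]
opening: 0.0538
```

Run:
```python
from h import *
w=cam("wrist"); save(w,"w44.png"); print(bores(w))
plan((.453,-.397,.1),0)
```

```text
[([319.3, 108.5], 301, [0.536, -0.3438]), ([377.9, 209.4], 275, [0.453, -0.3966])]
yaw 0.2 tcp [ 0.4579 -0.3093  0.1931] t 56.7 F [-1.1  0.8 -0. ] open 0.0538 q [-0.69  0.02  1.65  0.    1.47  0.88]
  shift [-0.052  0.878  0.93 ] turn [-0.0005  0.0001  0.0011] deg [-0.1  0.   0.2]
```

View pics/w44.png

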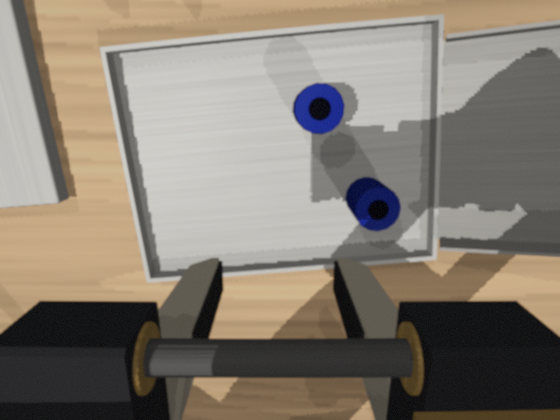

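Request:
move_arm --pt "-0.05 0.45 0 0 0 0 0.16" --pt "-0.05 0.88 0 0 0 0 0.16" --pt "-0.05 0.88 0.4 0 0 0 0.16" --pt "-0.05 0.88 0.8 0 0 0 0.16" --pt "-0.05 0.88 0.8 0 0 0 0.16" --pt "-0.05 0.88 0.8 0 0 0 0.16"

```text
t: 57.3
tool_pos: [0.4527, -0.3971, 0.1134]
orientation: [-3.14, -0.007, 0.002]
force: [-0.6, 0.1, 0.7]
opening: 0.0539
```

Run:
```python
from h import *
w=cam("wrist"); save(w,"w45.png"); print(bores(w))
plan((.453,-.397,.016),0)
```

```text
[([185.0, 99.1], 536, [0.5363, -0.3436]), ([275.1, 234.4], 493, [0.4528, -0.3965])]
yaw 0.26 tcp [ 0.4537 -0.3984  0.1155] t 57.35 F [-0.1 -0.7  0.7] open 0.0539 q [-0.81  0.21  1.59  0.    1.34  0.76]
  shift [-0.008 -0.014  0.994] turn [ 0.0002 -0.0004  0.0015] deg [ 0.  -0.1  0.3]
```

View pics/w45.png

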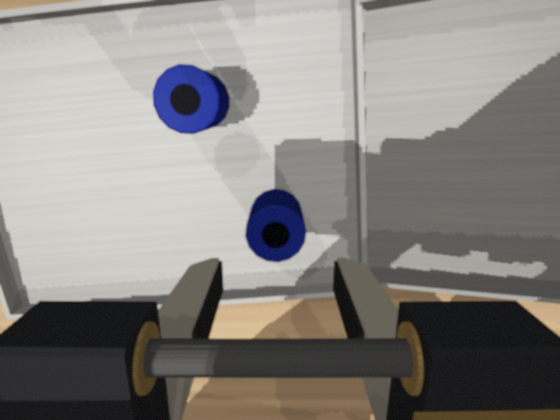

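The bore at (275,234) is centred.

Request:
move_arm --pt "-0.01 0 0.4 0 0 0 0.16" --pt "-0.01 0 0.7 0 0 0 0.16" --pt "-0.01 0 0.88 0 0 0 0.16" --pt "-0.01 0 0.94 0 0 0 0.16" --pt "-0.01 0 0.97 0 0 0 0.16" --pt "-0.01 0 0.97 0 0 0 0.16" --pt "-0.01 0 0.97 0 0 0 -1" --pt "-0.01 0 0.97 0 0 0 -1" --squeeze 20

```text
t: 58.15
tool_pos: [0.452, -0.3999, 0.0182]
orientation: [3.14, 0.005, 0.002]
force: [0.2, 1.1, -0.3]
opening: 0.0423
```

Request:
move_arm --pt "0 0 0 0 0 0 -1" --pt "0 0 0 0 0 0 -1" --pt "0 0 -0.3 0 0 0 -1" --pt "0 0 -0.6 0 0 0 -1" --pt "0 0 -0.9 0 0 0 -1" --pt "0 0 -0.9 0 0 0 -1"

```text
t: 58.75
tool_pos: [0.4536, -0.4018, 0.1124]
orientation: [3.135, 0.004, 0.009]
force: [0.7, -0.2, -0.5]
opening: 0.0398
```

Request:
move_arm --pt "0 0 -0.5 0 0 0 -1" --pt "0 0 -0.9 0 0 0 -1" --pt "0.07 -0.4 -0.9 0 0 0 -1" --pt "0.1 -0.9 -0.9 0 0 0 -1"

```text
t: 59.15
tool_pos: [0.4616, -0.3104, 0.198]
orientation: [3.139, -0.0, 0.004]
force: [1.8, 1.1, -1.3]
opening: 0.0396
```

Run:
```python
from h import *
w=cam("wrist"); save(w,"w46.png")
plan((.57,.277,.2),0)
```

```text
yaw 0.23 tcp [ 0.4614 -0.3017  0.1958] t 59.2 F [ 5.7  1.9 -2.1] open 0.0397 q [-0.67  0.01  1.65  0.    1.48  0.89]
  shift [ 1.109 -5.783 -0.014] turn [-0.0016  0.0001  0.0013] deg [-0.3  0.   0.2]
```

View pics/w46.png

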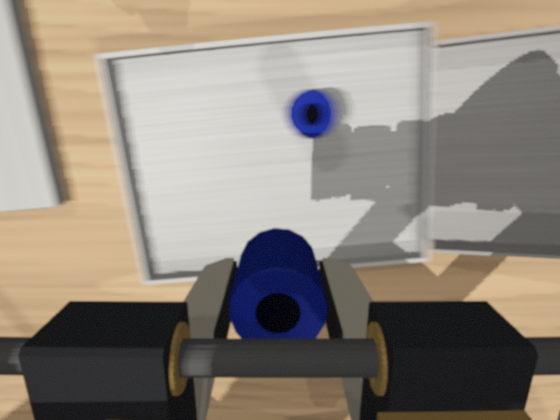

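Request:
move_arm --pt "0.02 -0.5 0 0 0 0 -1" --pt "0.18 -0.97 0 0 0 0 -1" --pt "0.18 -0.97 0 0 0 0 -1"

```text
t: 59.5
tool_pos: [0.4796, -0.207, 0.1958]
orientation: [-3.139, -0.012, 0.0]
force: [-0.3, -0.8, 0.0]
opening: 0.0396
```

Request:
move_arm --pt "0.02 -0.5 0 0 0 0 -1" --pt "0.18 -0.97 0 0 0 0 -1" --pt "0.18 -0.97 0 0 0 0 -1"

```text
t: 59.8
tool_pos: [0.4972, -0.1105, 0.196]
orientation: [-3.139, -0.012, 0.0]
force: [-0.3, -0.9, -1.1]
opening: 0.0396
```

Request:
move_arm --pt "0.02 -0.5 0 0 0 0 -1" --pt "0.18 -0.97 0 0 0 0 -1" --pt "0.18 -0.97 0 0 0 0 -1"

```text
t: 60.1
tool_pos: [0.5148, -0.014, 0.1961]
orientation: [-3.14, -0.012, 0.0]
force: [0.1, -0.1, -0.6]
opening: 0.0397
```

Request:
move_arm --pt "0.02 -0.5 0 0 0 0 -1" --pt "0.18 -0.97 0 0 0 0 -1" --pt "0.18 -0.97 0 0 0 0 -1"

```text
t: 60.4
tool_pos: [0.5325, 0.0825, 0.1959]
orientation: [-3.14, -0.011, 0.0]
force: [0.5, -0.8, -0.6]
opening: 0.0397
```

Request:
move_arm --pt "0.02 -0.5 0 0 0 0 -1" --pt "0.18 -0.97 0 0 0 0 -1" --pt "0.18 -0.97 0 0 0 0 -1"

```text
t: 60.7
tool_pos: [0.5502, 0.1792, 0.1953]
orientation: [-3.14, -0.01, 0.002]
force: [-1.2, -0.2, -1.1]
opening: 0.0399
```

Request:
move_arm --pt "0.02 -0.5 0 0 0 0 -1" --pt "0.19 -0.9 0 0 0 0 -1" --pt "0.19 -0.9 0 0 0 0 -1" --pt "0.19 -0.9 0 0 0 0 -1" --pt "0.19 -0.9 0 0 0 0 -1"

```text
t: 61.2
tool_pos: [0.5686, 0.2641, 0.1962]
orientation: [3.141, 0.003, -0.001]
force: [0.6, -0.2, -0.1]
opening: 0.0398
```

Run:
```python
from h import *
w=cam("wrist"); save(w,"w47.png"); print(bores(w,.055,(.42,.66),(.2,.48)))
plan((.57,.278,.019),0)
```

```text
[([224.6, 312.7], 470, [0.4623, 0.3126]), ([330.5, 311.4], 488, [0.4637, 0.2131])]
yaw 0.07 tcp [0.5686 0.2641 0.1966] t 61.25 F [ 0.4 -0.3 -0.2] open 0.0397 q [ 0.35  0.21  1.44 -0.    1.49  1.92]
  shift [ 0.014 -0.14   1.776] turn [0.0002 0.     0.0004] deg [0.  0.  0.1]
```

View pics/w47.png

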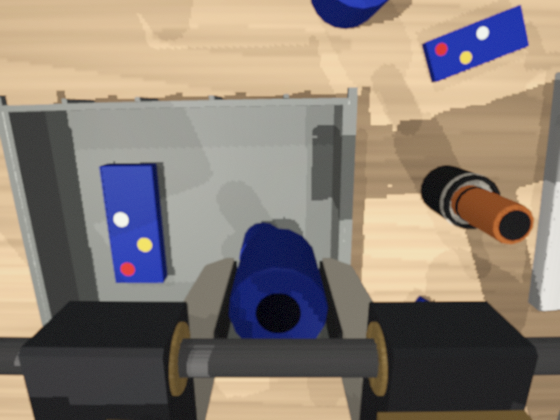

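Request:
move_arm --pt "0.0 -0.14 0.4 0 0 0 -1" --pt "0 -0.14 0.9 0 0 0 -1" --pt "0 -0.14 0.9 0 0 0 -1" --pt "0 -0.14 0.9 0 0 0 -1"

```text
t: 61.65
tool_pos: [0.5676, 0.2786, 0.1066]
orientation: [3.14, 0.003, -0.004]
force: [1.4, 1.6, -0.4]
opening: 0.0396
```

Request:
move_arm --pt "0 0 0.4 0 0 0 -1" --pt "0 0 0.7 0 0 0 -1" --pt "0 0 0.8 0 0 0 -1" --pt "0 0 0.85 0 0 0 -1" --pt "0 0 0.87 0 0 0 -1" --pt "0 0 0.87 0 0 0 -1" --pt "0 0 0.87 0 0 0 -1"

```text
t: 62.35
tool_pos: [0.5696, 0.2805, 0.0216]
orientation: [-3.141, -0.004, -0.004]
force: [1.2, 0.4, -1.8]
opening: 0.0399
```

Request:
move_arm --pt "0 0 0.01 0 0 0 -1" --pt "0 0 0.01 0 0 0 -1" --pt "0 0 0.01 0 0 0 -1"

```text
t: 62.65
tool_pos: [0.5685, 0.2801, 0.019]
orientation: [-3.141, -0.005, -0.001]
force: [-0.1, 0.0, 1.7]
opening: 0.0396
```

Request:
move_arm --pt "0 0 0 0 0 0 0.16" --pt "0 0 0 0 0 0 0.16" --pt "0 0 0 0 0 0 0.16" --pt "0 0 -0.2 0 0 0 0.16" --pt "0 0 -0.6 0 0 0 0.16" --pt "0 0 -0.95 0 0 0 0.16" --pt "0 0 -0.95 0 0 0 0.16"

```text
t: 63.35
tool_pos: [0.5722, 0.2816, 0.1207]
orientation: [-3.138, -0.005, -0.015]
force: [0.8, 0.4, 0.8]
opening: 0.0538
```

Request:
move_arm --pt "0 0.5 -0.5 0 0 0 0.16" --pt "-0.15 1 -0.8 0 0 0 0.16" --pt "-0.15 1 -0.8 0 0 0 0.16"

```text
t: 63.65
tool_pos: [0.554, 0.1781, 0.1957]
orientation: [3.141, 0.004, 0.003]
force: [0.4, 0.7, 0.7]
opening: 0.0543
```

Request:
move_arm --pt "0 0.5 0 0 0 0 0.16" --pt "-0.1 1 0 0 0 0 0.16" --pt "-0.1 1 0 0 0 0 0.16"

```text
t: 63.95
tool_pos: [0.5432, 0.0748, 0.1933]
orientation: [3.14, -0.003, -0.001]
force: [0.3, 0.7, 0.4]
opening: 0.0539
```

Run:
```python
from h import *
s=cam("side"); save(s,"s48.png",(100,100,400,420),1.8)
plan((.536,-.344,.2),0)
```

```text
yaw -0.08 tcp [0.5435 0.0772 0.1933] t 64.0 F [ 0.2  0.4 -0.4] open 0.054 q [ 0.05  0.01  1.66 -0.    1.47  1.62]
  shift [-0.069  4.212 -0.065] turn [ 0.0001  0.0001 -0.0005] deg [ 0.   0.  -0.1]
```

View pics/s48.png

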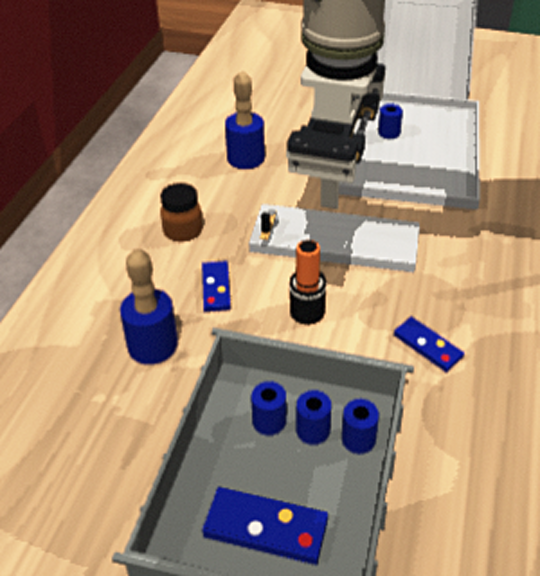

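Three are in. The last head is at about (0.536, -0.344).

Request:
move_arm --pt "0 0.5 0 0 0 0 0.16" --pt "-0.02 1 0 0 0 0 0.16" --pt "-0.02 1 0 0 0 0 0.16"

```text
t: 64.3
tool_pos: [0.5421, -0.024, 0.1932]
orientation: [3.14, -0.002, -0.001]
force: [0.1, 1.0, 0.4]
opening: 0.0541
```

Request:
move_arm --pt "0 0.5 0 0 0 0 0.16" --pt "-0.02 1 0 0 0 0 0.16" --pt "-0.02 1 0 0 0 0 0.16"

```text
t: 64.6
tool_pos: [0.5404, -0.1238, 0.1932]
orientation: [3.14, -0.002, -0.001]
force: [0.7, 0.6, 0.5]
opening: 0.0539
```

Request:
move_arm --pt "0 0.5 0 0 0 0 0.16" --pt "-0.02 1 0 0 0 0 0.16" --pt "-0.02 1 0 0 0 0 0.16"

```text
t: 64.9
tool_pos: [0.5387, -0.2236, 0.1931]
orientation: [3.14, -0.001, -0.001]
force: [0.6, 0.1, -0.6]
opening: 0.0541
```

Request:
move_arm --pt "0 0.5 0 0 0 0 0.16" --pt "0 0.6 0 0 0 0 0.16" --pt "0 0.6 0 0 0 0 0.16" --pt "0 0.6 0 0 0 0 0.16"

```text
t: 65.3
tool_pos: [0.5394, -0.2782, 0.1932]
orientation: [-3.14, -0.006, 0.001]
force: [0.2, 0.9, -0.4]
opening: 0.0539
```

Run:
```python
from h import *
w=cam("wrist"); save(w,"w49.png"); print(bores(w))
plan((.536,-.344,.1),0)
```

```text
[([353.4, 208.4], 281, [0.5355, -0.344]), ([157.2, 343.2], 137, [0.4004, -0.1635]), ([232.6, 341.5], 39, [0.4029, -0.2364]), ([263.0, 341.5], 64, [0.4032, -0.2655]), ([313.8, 341.3], 68, [0.4035, -0.3141])]
yaw 0.24 tcp [ 0.5394 -0.278   0.1933] t 65.35 F [-0.8  0.6 -0.4] open 0.0535 q [-0.56  0.16  1.5   0.    1.48  1.01]
  shift [-0.037  0.66   0.933] turn [-0.0003  0.0001  0.0013] deg [-0.1  0.   0.2]
```

View pics/w49.png

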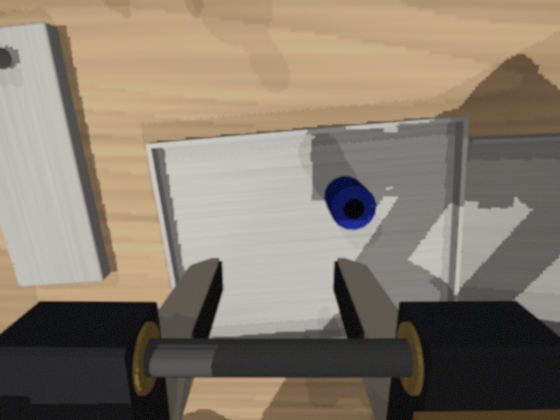

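Request:
move_arm --pt "-0.03 0.4 0 0 0 0 0.16" --pt "-0.03 0.66 0 0 0 0 0.16" --pt "-0.03 0.66 0.4 0 0 0 0.16" --pt "-0.03 0.66 0.8 0 0 0 0.16" --pt "-0.03 0.66 0.8 0 0 0 0.16" --pt "-0.03 0.66 0.8 0 0 0 0.16"

```text
t: 65.95
tool_pos: [0.536, -0.3443, 0.1135]
orientation: [-3.14, -0.007, 0.003]
force: [-0.3, -0.7, 1.1]
opening: 0.054
```

Run:
```python
from h import *
w=cam("wrist"); save(w,"w50.png"); print(bores(w))
plan((.5358,-.344,.016),0)
```

```text
[([275.4, 235.2], 508, [0.5355, -0.3439]), ([154.4, 341.6], 49, [0.4548, -0.2578])]
yaw 0.23 tcp [ 0.5372 -0.3454  0.1156] t 66.0 F [0.2 0.5 0.1] open 0.0538 q [-0.65  0.3   1.49  0.    1.35  0.91]
  shift [-0.015 -0.015  0.996] turn [ 0.0002 -0.0004  0.0013] deg [ 0.  -0.1  0.2]
```

View pics/w50.png

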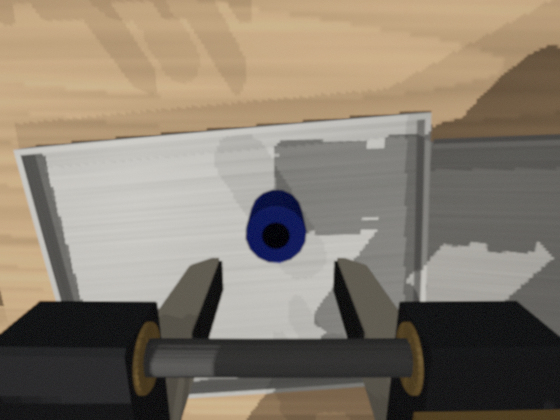

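The last head is centred at (275,235), and the rest of the tray is empty.

Request:
move_arm --pt "-0.01 0 0.4 0 0 0 0.16" --pt "-0.01 0 0.7 0 0 0 0.16" --pt "-0.01 0 0.88 0 0 0 0.16" --pt "-0.01 0 0.94 0 0 0 0.16" --pt "-0.01 0 0.97 0 0 0 0.16" --pt "-0.01 0 0.97 0 0 0 0.16" --pt "-0.01 0 0.97 0 0 0 -1" --pt "-0.01 0 0.97 0 0 0 -1" --squeeze 20

```text
t: 66.8
tool_pos: [0.5361, -0.3466, 0.0183]
orientation: [3.14, 0.005, 0.003]
force: [0.1, 0.8, 0.1]
opening: 0.0424
```

Request:
move_arm --pt "0 0 0 0 0 0 -1" --pt "0 0 0 0 0 0 -1" --pt "0 0 -0.3 0 0 0 -1" --pt "0 0 -0.6 0 0 0 -1" --pt "0 0 -0.9 0 0 0 -1" --pt "0 0 -0.9 0 0 0 -1"

```text
t: 67.4
tool_pos: [0.5378, -0.3483, 0.1125]
orientation: [3.136, 0.004, 0.011]
force: [1.2, 0.3, 0.2]
opening: 0.0396
```

Request:
move_arm --pt "0 0 -0.5 0 0 0 -1" --pt "0 0 -0.9 0 0 0 -1" --pt "0.03 -0.4 -0.9 0 0 0 -1" --pt "0.03 -0.9 -0.9 0 0 0 -1"

```text
t: 67.8
tool_pos: [0.5384, -0.2572, 0.1978]
orientation: [3.14, -0.001, 0.004]
force: [1.4, 1.3, -1.3]
opening: 0.0397
```

Run:
```python
from h import *
w=cam("wrist"); save(w,"w51.png")
plan((.62,.278,.2),0)
```

```text
yaw 0.25 tcp [ 0.538  -0.2483  0.196 ] t 67.85 F [ 4.7  2.8 -2.2] open 0.0399 q [-0.52  0.12  1.54  0.    1.48  1.04]
  shift [ 0.843 -5.259 -0.016] turn [-0.0015  0.0001  0.0014] deg [-0.3  0.   0.3]
```

View pics/w51.png

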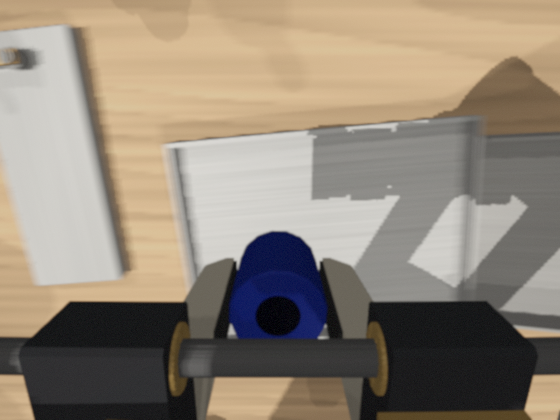

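Request:
move_arm --pt "0.02 -0.5 0 0 0 0 -1" --pt "0.1 -1 0 0 0 0 -1" --pt "0.1 -1 0 0 0 0 -1"

```text
t: 68.15
tool_pos: [0.5477, -0.1504, 0.1956]
orientation: [-3.139, -0.012, 0.001]
force: [0.3, -0.9, -0.4]
opening: 0.0397
```

Request:
move_arm --pt "0.02 -0.5 0 0 0 0 -1" --pt "0.1 -1 0 0 0 0 -1" --pt "0.1 -1 0 0 0 0 -1"

```text
t: 68.45
tool_pos: [0.5573, -0.0511, 0.1957]
orientation: [-3.139, -0.012, 0.001]
force: [-0.0, -0.7, -0.6]
opening: 0.0394
```

Request:
move_arm --pt "0.02 -0.5 0 0 0 0 -1" --pt "0.1 -1 0 0 0 0 -1" --pt "0.1 -1 0 0 0 0 -1"

```text
t: 68.75
tool_pos: [0.567, 0.0485, 0.1958]
orientation: [-3.14, -0.012, 0.001]
force: [-0.4, -0.6, -1.0]
opening: 0.0394
```

Request:
move_arm --pt "0.02 -0.5 0 0 0 0 -1" --pt "0.2 -1 0 0 0 0 -1" --pt "0.2 -1 0 0 0 0 -1"

```text
t: 69.05
tool_pos: [0.5872, 0.1476, 0.1954]
orientation: [-3.14, -0.01, 0.001]
force: [-0.9, 0.1, -1.3]
opening: 0.0399
```

Request:
move_arm --pt "0.02 -0.5 0 0 0 0 -1" --pt "0.34 -1 0 0 0 0 -1" --pt "0.34 -1 0 0 0 0 -1" --pt "0.34 -1 0 0 0 0 -1"

```text
t: 69.45
tool_pos: [0.6207, 0.244, 0.1948]
orientation: [3.14, 0.007, -0.003]
force: [0.3, -0.3, -1.4]
opening: 0.0401
```

Run:
```python
from h import *
w=cam("wrist"); save(w,"w52.png")
plan((.62,.279,.019),0)
```

```text
yaw 0.18 tcp [0.6205 0.2429 0.1955] t 69.5 F [ 0.2 -0.3 -0.1] open 0.0396 q [ 0.3   0.32  1.31 -0.    1.51  1.86]
  shift [-0.002 -0.363  1.764] turn [0.0004 0.0005 0.001 ] deg [0.1 0.1 0.2]
```

View pics/w52.png

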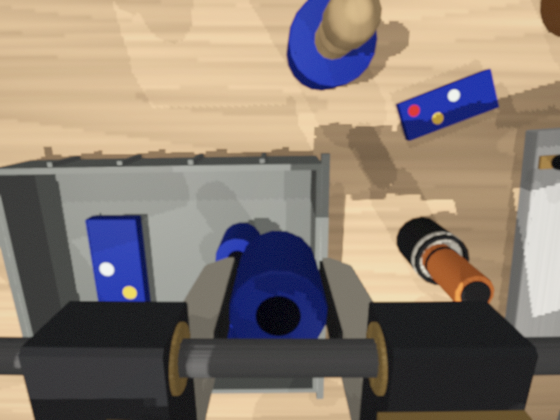

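A head now shows at (237,240), up by the tote's +x wall, where I meant to place this one. One of the placed heads has been knocked, so I look before lowering.

Run:
```python
from h import *
w=cam("wrist"); print(onz(w,(237,240),.055),onz(w,(237,240),.03))
s=cam("side"); save(s,"s53.png",(130,260,350,420),3.5)
t=cam("top"); save(t,"t53.png",(50,170,200,310),5)
```

```text
[0.58701223 0.27732263 0.055     ] [0.57783656 0.280184   0.03      ]
```

View pics/s53.png

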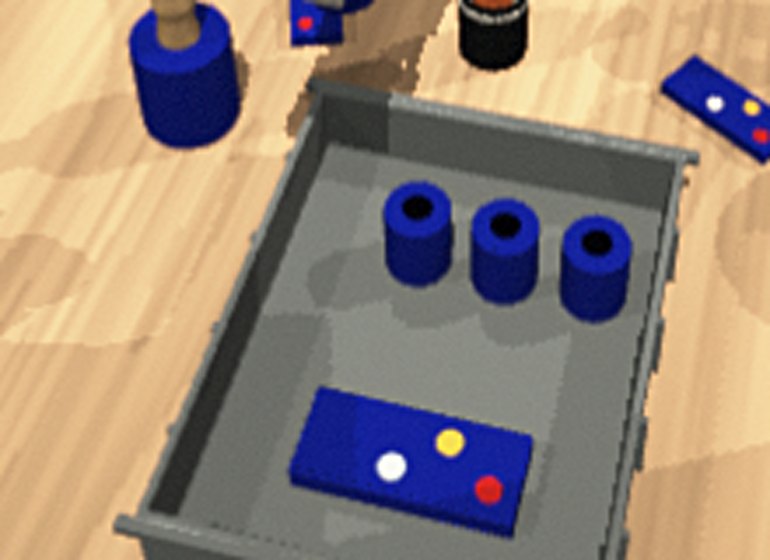

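View pics/t53.png

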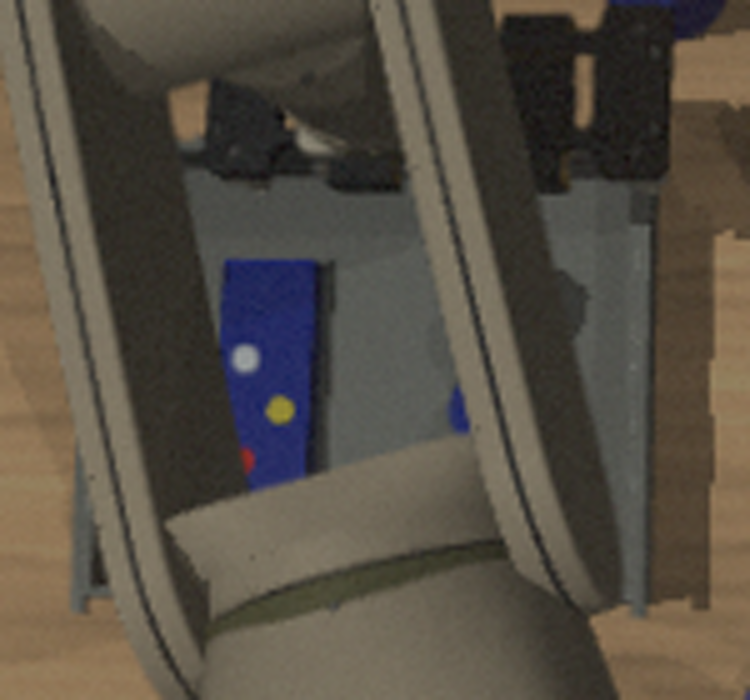

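False alarm: the side view shows the three heads standing where I put them, and I had seen the third one at x ≈ 0.57. The slot at x ≈ 0.62 is free.

Request:
move_arm --pt "0 -0.36 0 0 0 0 -1" --pt "0 -0.36 0.3 0 0 0 -1" --pt "0 -0.36 0.75 0 0 0 -1" --pt "0 -0.36 0.75 0 0 0 -1" --pt "0 -0.36 0.75 0 0 0 -1"

```text
t: 70.15
tool_pos: [0.6195, 0.2787, 0.1215]
orientation: [3.141, 0.003, -0.004]
force: [-0.2, -0.4, -0.3]
opening: 0.0398
```

Run:
```python
from h import *
w=cam("wrist"); save(w,"w54.png")
s=cam("side"); save(s,"s54.png",(130,200,350,360),3.5)
plan((.619,.279,.019),0)
```

```text
yaw 0.11 tcp [0.6219 0.2799 0.1249] t 70.25 F [ 0.5 -0.   0. ] open 0.0398 q [ 0.35  0.4   1.34 -0.    1.39  1.92]
  shift [-0.033  0.01   1.059] turn [-0.0004 -0.0012  0.0006] deg [-0.1 -0.2  0.1]
```

View pics/w54.png

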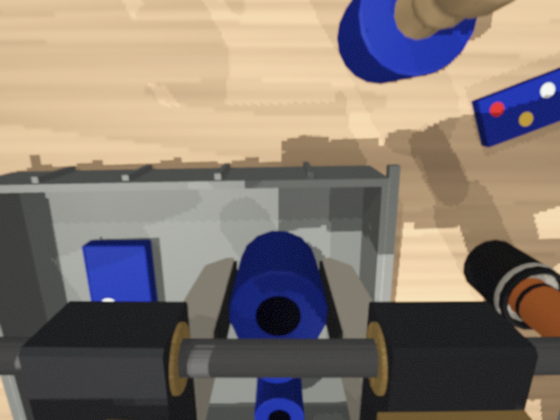

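View pics/s54.png

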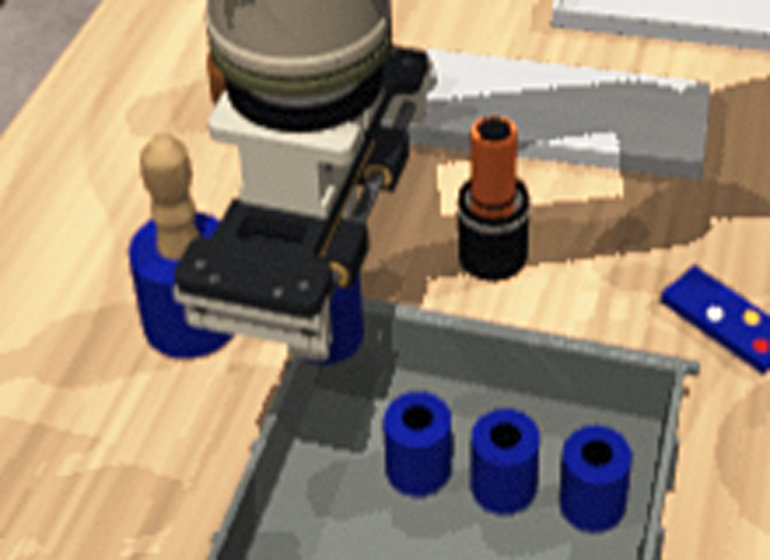

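Request:
move_arm --pt "-0.02 0.01 0.4 0 0 0 -1" --pt "-0.02 0.01 0.7 0 0 0 -1" --pt "-0.02 0.01 0.7 0 0 0 -1" --pt "-0.02 0.01 0.7 0 0 0 -1" --pt "-0.02 0.01 0.7 0 0 0 -1"

```text
t: 70.75
tool_pos: [0.6207, 0.2799, 0.0556]
orientation: [-3.14, -0.004, -0.008]
force: [0.3, 0.9, -0.2]
opening: 0.0393
```

Run:
```python
from h import *
w=cam("wrist"); save(w,"w55.png")
plan((.619,.279,.019),0)
```

```text
yaw 0.16 tcp [0.6206 0.2799 0.0555] t 70.8 F [-0.7 -0.  -1.5] open 0.0398 q [0.35 0.46 1.4  0.   1.28 1.92]
  shift [-0.018  0.01   0.365] turn [-0.0006 -0.0016  0.0009] deg [-0.1 -0.3  0.2]
```

View pics/w55.png

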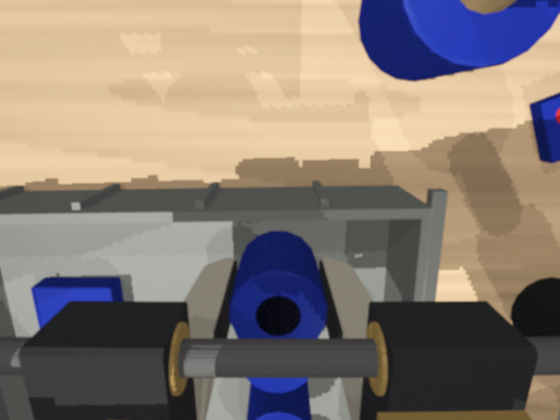

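Request:
move_arm --pt "-0.01 0 0.15 0 0 0 -1" --pt "-0.01 0 0.28 0 0 0 -1" --pt "-0.01 0 0.33 0 0 0 -1" --pt "-0.01 0 0.35 0 0 0 -1" --pt "-0.01 0 0.35 0 0 0 -1" --pt "-0.01 0 0.35 0 0 0 -1"

```text
t: 71.4
tool_pos: [0.6169, 0.279, 0.0178]
orientation: [3.141, 0.005, -0.002]
force: [-8.2, -3.8, 15.5]
opening: 0.0395
```

Request:
move_arm --pt "0 0 0.01 0 0 0 -1" --pt "0 0 0.01 0 0 0 -1" --pt "0 0 0.01 0 0 0 -1"

```text
t: 71.7
tool_pos: [0.617, 0.279, 0.0178]
orientation: [3.141, 0.005, -0.001]
force: [-11.6, -5.0, 22.7]
opening: 0.04
```

Request:
move_arm --pt "0 0 -0.02 0 0 0 -1" --pt "0 0 -0.02 0 0 0 0.16" --pt "0 0 -0.02 0 0 0 0.16" --pt "0 0 -0.02 0 0 0 0.16" --pt "0 0 -0.2 0 0 0 0.16" --pt "0 0 -0.6 0 0 0 0.16" --pt "0 0 -0.95 0 0 0 0.16" --pt "0 0 -0.95 0 0 0 0.16"

```text
t: 72.5
tool_pos: [0.6217, 0.2808, 0.1196]
orientation: [-3.137, -0.004, -0.018]
force: [-0.2, 0.8, 0.8]
opening: 0.0536
```

Request:
move_arm --pt "0 0.5 -0.5 0 0 0 0.16" --pt "-0.15 1 -0.9 0 0 0 0.16" --pt "-0.15 1 -0.9 0 0 0 0.16"

```text
t: 72.8
tool_pos: [0.6029, 0.1776, 0.2037]
orientation: [-3.142, -0.004, -0.004]
force: [1.3, -0.0, -0.7]
opening: 0.054
```

Request:
move_arm --pt "0 0.5 0 0 0 0 0.16" --pt "-0.3 1 0 0 0 0 0.16" --pt "-0.3 1 0 0 0 0 0.16"

```text
t: 73.1
tool_pos: [0.5709, 0.0749, 0.2007]
orientation: [3.14, -0.001, -0.002]
force: [0.4, -0.4, 0.0]
opening: 0.0541
```

Request:
move_arm --pt "-0.3 0.5 0 0 0 0 0.16" --pt "-0.5 1 0 0 0 0 0.16" --pt "-0.5 1 0 0 0 0 0.16"

```text
t: 73.4
tool_pos: [0.5218, -0.0242, 0.2013]
orientation: [3.14, 0.001, 0.0]
force: [0.8, 0.2, -0.6]
opening: 0.0537
```

Request:
move_arm --pt "-0.2 0.5 0 0 0 0 0.16" --pt "-0.2 1 0 0 0 0 0.16" --pt "-0.2 1 0 0 0 0 0.16"

```text
t: 73.7
tool_pos: [0.5032, -0.1254, 0.2014]
orientation: [3.14, -0.002, 0.002]
force: [0.8, 1.2, -0.2]
opening: 0.0541
```

Run:
```python
from h import *
s=cam("side"); save(s,"s56.png"); t=cam("top"); save(t,"t56.png"); save(t,"t56c.png",(190,160,340,310),5)
plan((.4,-.3,.2),0)
```

```text
yaw 0.01 tcp [ 0.5037 -0.1218  0.2011] t 73.8 F [-0.4 -0.5  0.8] open 0.0539 q [-0.34 -0.08  1.74  0.    1.49  1.23]
  shift [-1.038  1.782  0.01 ] turn [-0.0001 -0.0002  0.0001] deg [-0. -0.  0.]
```

View pics/s56.png

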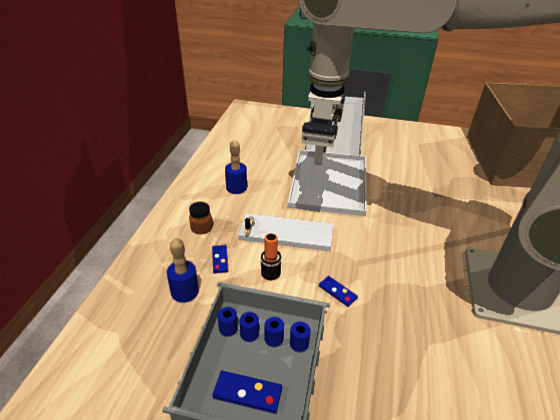

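View pics/t56.png

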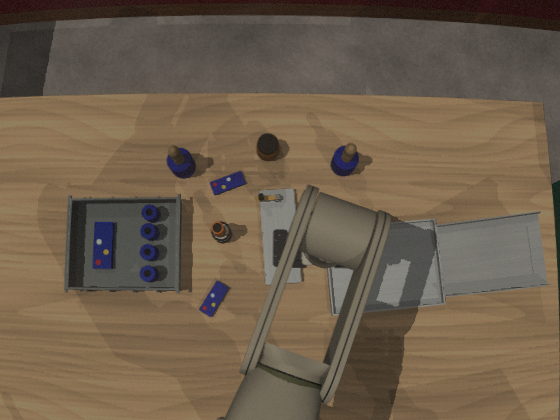

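Run:
```python
from h import *
w=cam("wrist"); save(w,"w57.png"); t=cam("top"); save(t,"t57c.png",(200,170,310,300),5)
print("heads in tote (top, z=.055):",bores(t,.055,(.42,.66),(.2,.48)), "plaque", plaque(t,.021,150))
```

```text
heads in tote (top, z=.055): [([75.4, 228.1], 446, [0.5737, 0.4662]), ([113.2, 249.8], 35, [0.521, 0.3642])] plaque [(0.54, 0.4028, 110.4, 49.1, 0.5)]
```

View pics/w57.png

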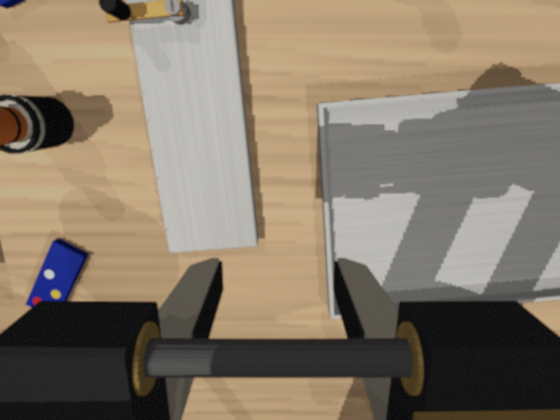

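View pics/t57c.png

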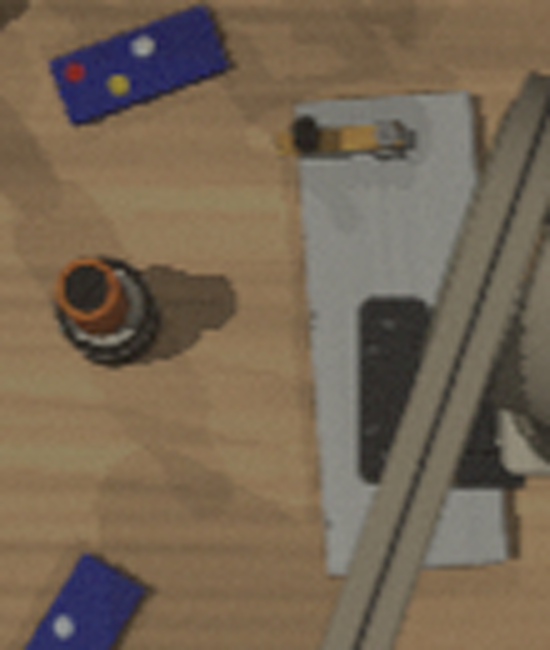

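The final views show the bar parallel to the stage's end (open stop), the probe upright in its holder, the tray empty, and four heads plus the plaque in the tote. I hand the job in.

Run:
```python
from plant import *
print(read_state()["t"]); print(close_job())
```

```text
73.9
the job is handed in; nothing more can be done
None
```

The job is done and handed in at 73.9 s of the 210 s allowed; no verdict is reported.

**What I did**
- **Clip on and touches:** I swung the clip onto the plaque's +x end. The probe then touched white, yellow and red in that order, each at about 7–8 N, and the clip stayed on throughout.
- **Probe and clip:** I stood the probe back in its holder, then swung the clip back until it pressed on its open stop at about 15 N.
- **Packing:** the plaque and all four heads from the catch tray went into the tote; four were there at the start.

**Last checks**
- **Tote and tray:** pictures show the plaque flat and four heads upright in the tote, and the visible part of the tray empty. The arm hid part of the tray, but none of the earlier full views showed a fifth head.
- **Clip and probe:** right after release the clip's bar measured within about 0.5° of the stage's +y. At the end it still looked parallel to the stage's end, with the probe upright.
- **Bystanders:** the mallets, jar and look-alikes appear unmoved.

**What disagreed**
- **Head count:** my final automatic count of heads from the top camera failed because the bore spots are too small there. The count of four comes from looking at the side and top pictures.
- **Last head:** it was pressed on the tote floor at about 23 N before release, firmer than the others.
- **False alarm:** I briefly took a correctly placed head for a knocked one; a second look showed it had not moved.

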